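Load the coating tote and carry it level to the roller bed

ROBOT

A 6-joint arm with a two-finger parallel gripper is mounted at the origin on the work surface. World frame = base frame: x ahead of the robot, y to its left, z up, the work surface at z = 0. Lengths are in m, angles in degrees, forces in N, time in s.
With the tool pointing down it reaches from about 0.3 to 0.75 m from the base axis. Payload 8.5 kg.
Tool frame: the origin (TCP) lies midway between the tips of the shut fingers; the grasp point (between the pads) lies 19 mm behind it; z points along the fingers, y is the line along which they close (so a half turn about z gives the same grasp; the last joint's range is limited). The gripper opens to 85 mm and grips with 20 to 120 N. Pads are 22 mm wide; open, the fingers measure 114 mm over their backs; the gripper's body (76 mm by 85 mm) begins 54 mm behind the grasp point. The pads swing forward as they close: fully open they stand 13 mm farther back than shut.
Start: joints at [60.544, 21.807, 74.336, -0, 83.858, -12.336], TCP at [0.162, 0.526, 0.202] pointing down, gripper open.
Joint ranges: [-178.18, 178.18], [-50.72, 133.34], [12.68, 142.11], [-81.47, 261.47], [9.98, 163.14], [-165.26, 165.26]. Speed limits (degrees/s): [136.94, 136.94, 180, 180, 180, 180].

INTERFACE

Orientations are given as a 3x3 rotation matrix whose columns are the frame's x, y, z axes.
In Python, from rig import env gives the robot as it stands. The module is installed in compiled form; this text tells all that it offers.
- The arm moves only by the tool jog_arm, never from a script. Its argument "targets" is a list of rows, each a list of 6 numbers: the shift along the tool's x, y, z in cm, then the turn, a rotation vector about the tool's x, y, z in degrees. A call has 1 to 8 rows; each row is the pose to reach, as a shift and turn from the pose commanded when the call began, along the tool's axes at that moment; what a row does not reach only later rows make up. A row lasts 1/12 s, in which the tool goes at most 41.7 mm and 7.16 degrees, less where a joint would pass 70% of its speed; a pose out of reach is approached as far as the arm can. A call with a gripper value outside its range is refused whole. "hand" is the opening, from 0 (shut) to 1 (fully open), set as the call begins (left out, the last holds). The fingers move at their own pace and stop on an object; "newtons" is the grip in N (left out, the last holds). Time passes only in rows, so rows that repeat a pose let the fingers close. It gives the time, the measured TCP pose, the force, the opening and the grip force at its end, in the units of the state.
- env.observe(): the state, without advancing time (a new reading comes with each control period).
- env.get_image(name): name is "side" or "top" or "wrist"; returns a dict with "frame" (480x640x3 uint8, red, green, blue), "depth" (480x640 float32, m along the optical axis (not along the pixel's ray), 0 where there is no reading), "fovy" (degrees; the focal length in pixels is half the picture's height over the tangent of half this angle, whatever the lens; pixels are square), "cx", "cy" (the principal point, pixels), "k1" (the pictures are not rectified: a ray, as slopes to the right and down, at radius r is drawn at 1 + k1 r^2 times it, then the intrinsics apply), "cam_to_world" (4x4, takes a point from camera to world coordinates). Camera axes: x right, y down, z forward; pixel columns grow to the right and rows downward; lengths in m; the calibration is good to about 2 mm. A picture is of the moment at which its call begins.
- env.close_job(): hands the job in; it is judged then, once.
Trained networks look in the newest picture that a camera, given by its name, has taken for a name from the list of things; names that differ only in an ending like _2 or _b are one class to them, and where a whole thing is asked for, a point or a joint stands for the part that bears it (a point fixed in the world has none). Each returns a list of dicts, best first, with "score" (0 to 1); they miss things now and then, are a little off and sometimes report something else, mostly with a low value. They report only what shows in the picture. A call takes as long as a camera call. They do not tell look-alikes from the thing itself.
- env.regions_of(camera, target): "pixels" (480x640 bool, what is visible of it) and "point" ([row, column] in pixels, amid what is visible of it).
The state is a dict: "time_s": time; "q": joint angles; "qvel": joint speeds; "joint_efforts": joint torques, N m; "position": TCP position; "tool_rot": TCP orientation; "ft_force": force on the tool from outside, world axes, zero at the start; "wrist_torque": the same for the moment, N m; "grip_width": finger opening in m; "gripper_force": force on a finger pad.
Only numpy, scipy, OpenCV 4.12 (cv2) and the standard library are available. Lean on these libraries where they do the work, as an engineer would, in place of code of your own. Each camera call takes 0.05 s, during which the arm holds its last target. There are 200 camera calls.

TASK

Load the tote where it stands: put every white bracket into its wide compartment, and pull every steel hanger out of its upright socket and lay it down flat in the narrow compartment. Then carry the loaded tote by its handle, level and without spilling, over to the roller bed, set it down flat inside the bed's raised edge, and after that throw the bed's lever fully over to call the batch in. Leave the tape, the jar and the wrench where they are.

Things in the scene. Friction and masses are not known exactly. Their poses are not given: they have to be found in the camera images.
- tote: Aluminium tote, 202 x 230 mm (x, y), 420 g, walls 45 high, 4 thick, floor 4 thick. A divider (x 3 to 13 mm, as high as the walls, all along y) parts a wide compartment (x -97 to 3) from a narrow one (x 13 to 97). At y -40 to 40 the divider rises as the handle, a black plate 10 mm thick in x, its top 78 mm above the underside. Origin: centre of underside, z up.
- bed: Fixed roller bed: grey frame, nine steel rollers (they do not turn). Resting surface 16 mm above the table, 240 x 270 mm (x, y) inside a raised edge 6 mm thick, its top 28 mm above the table. Origin: centre of the underside, on the table, z up.
- lever (a joint): Black toggle lever on a grey block outside the bed's -x edge, 156 mm from the bed's origin; pivot 22 mm above the table, axis along the bed's x. Near 0 rad (start): leans to the bed's -y side; it swings towards the bed's +y side, 1.0 rad is fully over; it stays where it is left.
- lever_tip (a point): Centre of the lever's 26 mm ball end, 80 mm from the pivot.
- holder: Three upright dark steel square sockets on a 150 mm strip, fixed; openings 19 x 15 mm (its x, y), centres 48 mm apart along its y (middle one at the origin), rims 65 mm above the table, inner floors 7 mm above it. Origin: centre of the underside. Some sockets may be empty.
- hanger0: Plain steel hanger, 70 g: straight bar 170 mm long (z), 10 x 14 mm (x, y), with a hook at the upper end: a crossbar 10 mm high reaches out to y = 27 mm and its end turns down 16 mm more. Origin: middle of the bar (85 mm from each end); z along the bar towards the hook. Starts upright in a socket; may be absent.
- hanger1: Another hanger like hanger0; may be absent.
- hanger2: Another hanger like hanger0; may be absent.
- bracket0: White painted short U-channel bracket: 50 mm long (x), 32 mm wide over its two flanges (y), 24 mm high (z), walls 4 mm, open at the top (+z) and the ends, about 50 g. Origin: centre of the 50 x 32 x 24 mm envelope, so 12 mm above the table at the start. May be absent.
- bracket1: Another bracket like bracket0; may be absent.
- bracket2: Another bracket like bracket0; may be absent.
- bracket3: Another bracket like bracket0; may be absent.
- tape: Bystander: roll of masking tape lying flat, 90 mm across, 24 mm high. Origin: centre of the underside.
- jar: Bystander: grey jar with a dark lid, 70 mm across, 90 mm high. Origin: centre of the underside.
- wrench: Bystander: steel wrench lying on the table. Origin: centre of the underside.
Things that resemble listed ones, but are neither listed nor needed, are in the scene too. Leave any purple look-alike of the bracket2 alone.

How it is judged:
By the outcome, as a careful person would: the job done as asked, in the order asked, and still so for the second after the job is handed in, with the robot touching nothing.
Of bracket0, bracket1, bracket2, bracket3 only 2 to 4 are there at a start; the rules pass over those that are not, and their reading is None.
Of hanger0, hanger1, hanger2 only 2 to 3 are there at a start; the rules pass over those that are not, and their reading is None.
At some moment in a run one of bracket0, bracket1, bracket2, bracket3 may be knocked a few centimetres aside while the robot is not near it.
Once in a run the grip may slacken for a moment while it holds something.
It also fails if it takes over 210 s, if anything falls off the work surface, if the arm or the gripper's body presses on something with over 40 N, if the wrist force passes 120 N, or if a joint passes its speed limit or range.

## Working session

There is one attempt and no reset: what is moved stays moved. The work goes in short steps, Python scripts to look and compute and a tool call to move; the robot and the scene stay as the last step left them, time stands still between calls to the robot, and variables do not carry over. Pictures are saved under pics/ and viewed, at most 14 in all, crops included, and the job is handed in when it is done.

Besides the shell and the picture viewer there is one more tool, called by a JSON object that holds its "name" and its "arguments", one argument or row to a line. jog_arm: Moves the arm, as the interface text tells. Its arguments: {"type":"object","properties":{"targets":{"type":"array","items":{"type":"array","items":{"type":"number"}}},"hand":{"type":"number"},"newtons":{"type":"number"}},"required":["targets"]}

```bash
mkdir -p pics; cat > h.py <<'E'
import numpy as np, cv2
from rig import env
def grab(n):
    return env.get_image(n)
def K(im):
    f=240/np.tan(np.radians(im['fovy'])/2)
    return np.array([[f,0,im['cx']],[0,f,im['cy']],[0,0,1]]), np.array([im['k1'],0,0,0.])
def cloud(im):
    k,d=K(im); v,u=np.mgrid[0:480,0:640]
    p=cv2.undistortPoints(np.stack([u,v],-1).reshape(-1,1,2).astype(float),k,d).reshape(480,640,2)
    z=im['depth'][...,None]; P=np.concatenate([p*z,z],-1)
    T=im['cam_to_world']; return P@T[:3,:3].T+T[:3,3]
def proj(im,X):
    T=np.linalg.inv(im['cam_to_world']);k,d=K(im)
    return cv2.projectPoints(np.atleast_2d(X)@T[:3,:3].T+T[:3,3],np.zeros(3),np.zeros(3),k,d)[0].reshape(-1,2)
def save(n,f,box=None,s=1):
    if box: f=f[box[0]:box[1],box[2]:box[3]]
    f=cv2.resize(f,None,fx=s,fy=s,interpolation=cv2.INTER_CUBIC)
    cv2.imwrite('pics/'+n+'.png',cv2.cvtColor(f,cv2.COLOR_RGB2BGR))
E
python3 - <<'E'
from h import *
np.set_printoptions(precision=3,suppress=True)
for c in ['top','side']:
    im=grab(c); save(c+'0',im['frame']); W=cloud(im); print(c,im['cam_to_world'].tolist(),im['fovy'],im['k1'])
    np.savez(c+'0.npz',W=W,f=im['frame'])
    for t in ['tote','bed','lever_tip','holder','hanger0','bracket0','tape','jar','wrench']:
        for r in env.regions_of(c,t):
            m=r['pixels']&(im['depth']>0); p=W[m]
            if len(p): print(t,round(r['score'],2),np.round(r['point']),m.sum(),np.median(p,0),p.min(0),p.max(0))
s=env.observe(); print(s)
E
```

```text
top [[0.16617572041402762, -0.9657625131728194, 0.19921947217829503, 0.4106139630623221], [-0.9860953565035833, -0.16300633688520952, 0.03232463483685928, -0.031326664792981684], [0.0012561158185498955, -0.201820965921247, -0.9794216251888993, 0.93271170055258], [0.0, 0.0, 0.0, 1.0]] 54.44028565503256 -0.09928568338440873
tote 0.8 [284. 476.] 12522 [ 0.554 -0.327  0.004] [ 0.446 -0.462 -0.003] [ 0.669 -0.202  0.08 ]
tote 0.22 [185. 370.] 200 [ 0.671 -0.077  0.172] [ 0.667 -0.083  0.06 ] [ 0.701 -0.071  0.178]
bed 0.85 [240. 152.] 18069 [0.536 0.332 0.009] [ 0.361  0.187 -0.004] [0.686 0.501 0.111]
lever_tip 0.57 [313. 135.] 146 [0.393 0.292 0.104] [0.381 0.283 0.095] [0.405 0.304 0.111]
holder 0.66 [209. 338.] 1619 [ 0.663 -0.03   0.004] [ 0.637 -0.107 -0.004] [0.703 0.046 0.069]
holder 0.33 [311. 288.] 423 [0.439 0.037 0.004] [ 0.419  0.011 -0.003] [0.458 0.064 0.027]
hanger0 0.72 [185. 371.] 258 [ 0.672 -0.077  0.162] [ 0.667 -0.083 -0.   ] [ 0.726 -0.07   0.178]
hanger0 0.63 [181. 314.] 191 [0.661 0.018 0.174] [0.656 0.012 0.064] [0.69  0.025 0.18 ]
hanger0 0.52 [180. 343.] 180 [ 
[... 3319 characters left out ...]
[ 0.445 -0.077  0.01 ] [ 0.421 -0.102 -0.005] [ 0.479 -0.045  0.026]
wrench 0.78 [299. 457.] 803 [ 0.756 -0.225  0.005] [ 0.739 -0.297 -0.003] [ 0.78  -0.118  0.01 ]
{'time_s': 1.0, 'q': array([ 60.545,  21.808,  74.337,  -0.001,  83.857, -12.337]), 'qvel': array([-0.046, -0.038, -0.124, -0.036,  0.013,  0.008]), 'joint_efforts': array([ -0.   , -44.834, -23.146,  -0.   ,   0.001,   0.   ]), 'position': array([0.162, 0.526, 0.202]), 'tool_rot': array([[-0.956,  0.294, -0.   ],
       [ 0.294,  0.956, -0.   ],
       [-0.   , -0.   , -1.   ]]), 'ft_force': array([ 0.473,  0.244, -0.106]), 'wrist_torque': array([-0.002, -0.082, -0.038]), 'gripper_force': 0.0, 'grip_width': 0.08562359606455854}
```

View pics/top0.png

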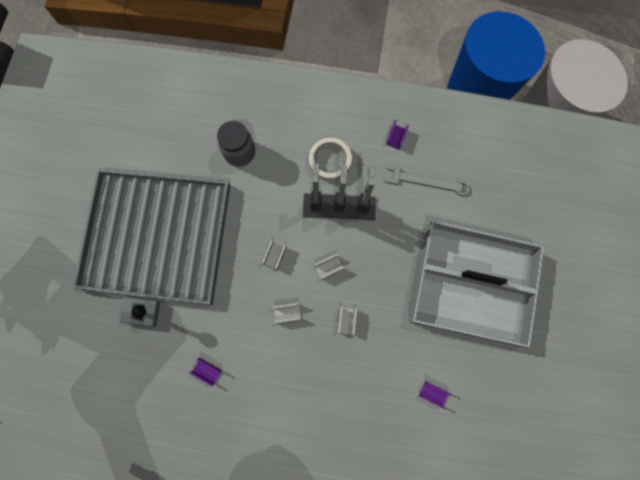

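View pics/side0.png

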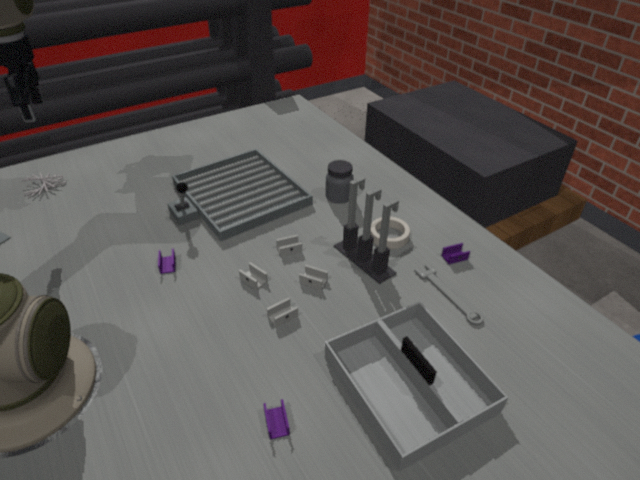

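The pictures show four white brackets, at top pixels (274,253), (330,266), (288,312) and (347,320) (col,row). There are purple look-alikes at (206,372), (435,394) and (397,134), which I'll leave alone. Three hangers stand in the holder at (340,200). The tote is at (480,285), the bed at (152,240), and the lever ball at (138,312). Next I'll fit the poses.

```bash
cat > fit.py <<'E'
from h import *
np.set_printoptions(precision=4,suppress=True)
def rect(P):
    (c,s,a)=cv2.minAreaRect((P[:,:2]*1000).astype(np.float32)); return np.round(c,1),np.round(s,1),round(a,1)
D={c:np.load(c+'0.npz') for c in ['top','side']}
def sel(c,x,y,r,z0,z1):
    W=D[c]['W'].reshape(-1,3);f=D[c]['f'].reshape(-1,3).astype(int)
    m=(abs(W[:,0]-x)<r)&(abs(W[:,1]-y)<r)&(W[:,2]>z0)&(W[:,2]<z1); return W[m],f[m]
E
cat > a.py <<'E'
from fit import *
for x,y in [(.443,-.082),(.439,.037),(.544,-.029),(.548,.085)]:
    for c in D:
        P,f=sel(c,x,y,.042,.012,.04); print('br',c,rect(P),len(P),np.percentile(P[:,2],95))
for c in D:
    P,f=sel(c,.555,-.33,.15,.036,.053); print('tote rim',c,rect(P),len(P),np.median(P[:,2]))
    P,f=sel(c,.555,-.33,.09,.062,.09); print('handle',c,rect(P),len(P),np.percentile(P[:,2],90))
    P,f=sel(c,.53,.335,.19,.021,.033); print('bed edge',c,rect(P),len(P),np.percentile(P[:,2],[50,90]))
    P,f=sel(c,.39,.29,.03,.085,.13); print('ball',c,rect(P),np.percentile(P[:,2],[5,98]),len(P))
    P,f=sel(c,.67,-.03,.1,.055,.073); print('sock',c,rect(P),len(P))
    for y in (.018,-.03,-.078):
        for z0,z1 in ((.09,.145),(.15,.19)):
            P,f=sel(c,.67,y,.1,z0,z1); P=P[abs(P[:,1]-y)<.024]; print('hang',c,y,z0,rect(P),np.median(P,0),P[:,2].max(),len(P))
E
python3 a.py
python3 - <<'E'
from h import *
f=np.load('top0.npz')['f'];g=np.load('side0.npz')['f']
a=cv2.resize(f[150:230,290:390],None,fx=4,fy=4,interpolation=2);b=cv2.resize(g[165:285,320:420],None,fx=4,fy=4,interpolation=2)
C=np.zeros((480,800,3),np.uint8);C[:320,:400]=a;C[:,400:]=b;save('hang',C)
E
```

```text
br top (array([443.3, -81.1]), array([50., 32.]), 3.0) 126 0.025243827055957097
br side (array([446.3, -83.9]), array([50.4, 34.3]), 2.3) 252 0.02382738168908211
br top (array([438.6,  36.9]), array([33.3, 49.4]), 18.0) 130 0.025375867921994838
br side (array([441.4,  33.9]), array([35.5, 50.2]), 18.5) 185 0.02313103436861421
br top (array([542.9, -29.6]), array([32.7, 49.7]), 35.3) 131 0.025477095644512338
br side (array([544.9, -33.2]), array([36.7, 50.9]), 36.1) 223 0.022655680572489865
br top (array([547.5,  83.1]), array([33.3, 47.7]), 80.2) 141 0.025505137408223244
br side (array([550.3,  78.5]), array([38.7, 49.5]), 79.0) 200 0.022599372052424363
tote rim top (array([ 554.8, -323.1]), array([232.2, 203.5]), 86.5) 1629 0.04319852799527113
handle top (array([ 562.4, -323. ]), array([81.3, 11.1]), 86.1) 292 0.07820536676974818
bed edge top (array([537.3, 331.4]), array([346.3, 292.1]), 3.9) 2444 [0.0258 0.0284]
ball top (array([392.3, 293.7]), array([25.5, 21.8]), 6.0) [0.0952 0.1096] 168
sock top (array([669.5, -29.8]), array([ 26.5, 116.2]), 6.3) 262
hang top 0.018 0.09 (array(
[... 1122 characters left out ...]
array([666.8,  11.7]), array([10.9, 15.9]), 63.7) [0.6642 0.0108 0.1181] 0.14475059764765152 169
hang side 0.018 0.15 (array([677.7,  16.3]), array([34.9, 14.2]), 4.2) [0.6736 0.0125 0.1673] 0.17663294307735833 177
hang side -0.03 0.09 (array([672.5, -36. ]), array([11.4, 18.1]), 69.4) [ 0.6697 -0.037   0.119 ] 0.1449571721009536 177
hang side -0.03 0.15 (array([683.6, -32.9]), array([36.8, 13. ]), 7.7) [ 0.6793 -0.035   0.1676] 0.1761373297621358 191
hang side -0.078 0.09 (array([679.3, -82.4]), array([11.3, 16.8]), 86.8) [ 0.6747 -0.0848  0.1185] 0.14498601649007625 180
hang side -0.078 0.15 (array([688.6, -80. ]), array([34.7, 11.5]), 7.6) [ 0.6841 -0.0825  0.1668] 0.17646867409485834 199
```

View pics/hang.png

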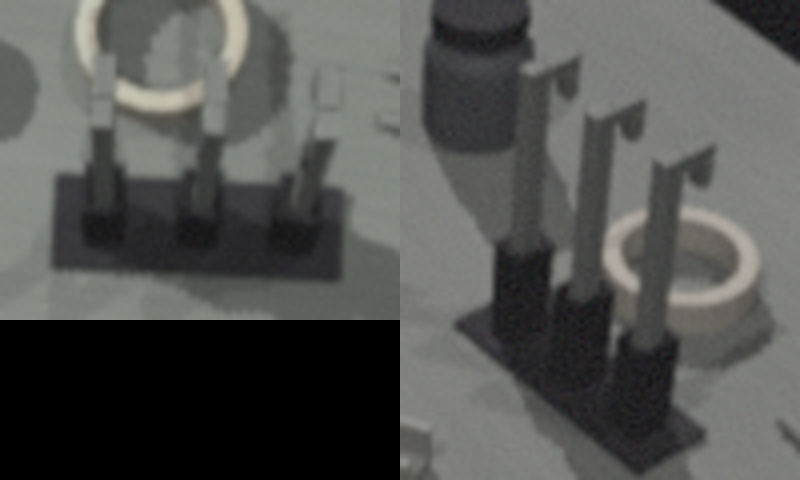

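```bash
cat > plan.py <<'E'
from h import *
from scipy.spatial.transform import Rotation as Ro
import json,sys
def down(t):
    t=np.radians(t); y=np.array([np.cos(t),np.sin(t),0]); z=np.array([0,0,-1.]); return np.stack([np.cross(y,z),y,z],1)
def plan(wps, start=None, v=.0417, w=7.16):
    """wps: dicts p,R (optional), n extra rows, hand,newtons; prints calls"""
    if start is None:
        s=env.observe(); p,R=s['position'],s['tool_rot']
    else: p,R=start
    for k in wps:
        P=np.array(k.get('p',p),float); Q=k.get('R',R)
        vv=k.get('v',v)
        d=np.linalg.norm(P-p); a=np.degrees(Ro.from_matrix(R.T@Q).magnitude())
        n=max(1,int(np.ceil(max(d/vv,a/w)))) if (d>1e-4 or a>.05) else 0
        tot=n+k.get('x',1)
        done=0
        while done<tot:
            m=min(8,tot-done)
            f=1. if (vv==v or n==0) else None
            t=np.round(R.T@(P-p)*100,1); r=np.round(np.degrees(Ro.from_matrix(R.T@Q).as_rotvec()),1)
            t+=0.;r+=0.
            left=max(n-done,1)
            if vv<v: # slow: interpolate
                g=[min(1,(i+1)/left) for i in range(m)]
                rows=[[round(x*q,2) for x in list(t)+list(r)] for q in g]
                adv=g[-1]; print(k.get('c',''),{a:k[a] for a in('hand','newtons') if a in k},json.dumps(rows))
            else:
                adv=min(1,min(vv*m/max(np.linalg.norm(t)/100,1e-9),w*m/max(np.linalg.norm(r),1e-9)))
                if done+m<tot: # split evenly: explicit intermediate
                    adv=min(1,m/left); 
                rr=[round(x*adv,1) for x in list(t)+list(r)]
                print(k.get('c',''),{a:k[a] for a in('hand','newtons') if a in k},rr,'x',m); adv=None
                tr=np.array(rr); p=p+R@tr[:3]/100; R=R@Ro.from_rotvec(np.radians(tr[3:])).as_matrix(); done+=m; continue
            p=p+R@(t*adv)/100; R=R@Ro.from_rotvec(np.radians(r*adv)).as_matrix(); done+=m
    print('end',np.round(p,4).tolist()); return p,R
TC=np.array([.5565,-.3245]); TY=-3.6
def tote(x,y,z):
    a=np.radians(TY); return [TC[0]+x*np.cos(a)-y*np.sin(a),TC[1]+x*np.sin(a)+y*np.cos(a),z]
E
python3 - <<'E'
from plan import *
x,y=.5485,.081
plan([dict(p=[x,y,.13],R=down(80),x=1,hand=.65,newtons=60,c='above'),dict(p=[x,y,.004],x=1,c='lower'),dict(x=5,hand=0,c='grip'),dict(p=[x,y,.13],c='lift'),
dict(p=tote(-.047,-.08,.13),R=down(-3.6),c='tote'),dict(p=tote(-.047,-.08,.010),c='low'),dict(x=3,hand=.6,c='rel'),dict(p=tote(-.047,-.08,.13),c='up')])
E
```

```text
above {'hand': 0.65, 'newtons': 60} [np.float64(-26.7), np.float64(-16.6), np.float64(3.8), np.float64(0.0), np.float64(0.0), np.float64(-3.8)] x 8
above {'hand': 0.65, 'newtons': 60} [np.float64(-22.3), np.float64(-16.0), np.float64(3.4), np.float64(0.0), np.float64(0.0), np.float64(-3.3)] x 8
lower {} [np.float64(0.0), np.float64(0.0), np.float64(12.6), np.float64(0.0), np.float64(0.0), np.float64(0.0)] x 5
grip {'hand': 0} [np.float64(0.0), np.float64(0.0), np.float64(0.0), np.float64(0.0), np.float64(0.0), np.float64(0.0)] x 5
lift {} [np.float64(0.0), np.float64(0.0), np.float64(-12.6), np.float64(0.0), np.float64(0.0), np.float64(0.0)] x 5
tote {} [np.float64(-2.7), np.float64(-32.2), np.float64(0.0), np.float64(0.0), np.float64(0.0), np.float64(55.7)] x 8
tote {} [np.float64(-14.1), np.float64(-7.9), np.float64(0.0), np.float64(0.0), np.float64(0.0), np.float64(27.9)] x 5
low {} [np.float64(0.0), np.float64(0.0), np.float64(12.0), np.float64(0.0), np.float64(0.0), np.float64(0.0)] x 4
rel {'hand': 0.6} [np.float64(0.0), np.float64(0.0), np.float64(0.0), np.float64(0.0), np.float64(0.0), np.float64(0.0)] x 3
up {} [np.float64(0.0), np.float64(0.0), np.float64(-12.0), np.float64(0.0), np.float64(0.0), np.float64(0.0)] x 4
end [0.5049, -0.4015, 0.1297]
```

{"name": "jog_arm", "arguments": {
  "targets": [
    [-26.7,-16.6,3.8,0,0,-3.8],
    [-26.7,-16.6,3.8,0,0,-3.8],
    [-26.7,-16.6,3.8,0,0,-3.8],
    [-26.7,-16.6,3.8,0,0,-3.8],
    [-26.7,-16.6,3.8,0,0,-3.8],
    [-26.7,-16.6,3.8,0,0,-3.8],
    [-26.7,-16.6,3.8,0,0,-3.8],
    [-26.7,-16.6,3.8,0,0,-3.8]
  ],
  "hand": 0.65,
  "newtons": 60
}}

```text
time_s: 1.67
position: [0.3701, 0.2856, 0.1634]
tool_rot: [[-0.973, 0.232, 0.0], [0.232, 0.973, -0.001], [-0.0, -0.0, -1.0]]
ft_force: [-0.2, 0.7, 1.2]
grip_width: 0.0556
gripper_force: 0.0
```

{"name": "jog_arm", "arguments": {
  "targets": [
    [-22.3,-16.0,3.4,0,0,-3.3],
    [-22.3,-16.0,3.4,0,0,-3.3],
    [-22.3,-16.0,3.4,0,0,-3.3],
    [-22.3,-16.0,3.4,0,0,-3.3],
    [-22.3,-16.0,3.4,0,0,-3.3],
    [-22.3,-16.0,3.4,0,0,-3.3],
    [-22.3,-16.0,3.4,0,0,-3.3],
    [-22.3,-16.0,3.4,0,0,-3.3]
  ]
}}

```text
time_s: 2.33
position: [0.5511, 0.0772, 0.1286]
tool_rot: [[-0.984, 0.179, 0.0], [0.179, 0.984, -0.001], [-0.0, -0.001, -1.0]]
ft_force: [-0.8, 0.4, -0.2]
grip_width: 0.0557
gripper_force: 0.0
```

```bash
python3 - <<'E'
from h import *
np.set_printoptions(precision=4,suppress=True)
s=env.observe(); print(s['time_s'],s['position'],s['tool_rot'],s['grip_width'],s['q'])
im=grab('wrist'); W=cloud(im); 
f=im['frame']
for r in env.regions_of('wrist','bracket0'):
    P=W[r['pixels']&(im['depth']>0)]; P=P[(P[:,2]>.012)&(P[:,2]<.04)]; 
    if len(P)>30: print(r['score'],r['point'],cv2.minAreaRect((P[:,:2]*1000).astype(np.float32)),len(P),f[r['pixels']].mean(0))
save('w1',f)
E
```

```text
2.3333 [0.5511 0.0772 0.1286] [[-0.9839  0.1785  0.0002]
 [ 0.1785  0.9839 -0.0009]
 [-0.0004 -0.0008 -1.    ]] 0.055652480951864876 [ -4.1872  26.052   80.1778  -0.0498  73.7543 -83.8904]
0.85 [68.8, 226.6] ((440.2372741699219, 35.66151809692383), (33.034053802490234, 50.14767074584961), 18.503334045410156) 1771 [178.6859 180.7323 176.0561]
0.67 [114.5, 54.4] ((444.6783447265625, -81.88784790039062), (50.87316131591797, 34.818397521972656), 1.7437744140625) 2653 [162.4415 164.4967 159.6411]
0.64 [238.1, 170.3] ((543.9057006835938, -30.68994140625), (32.825626373291016, 50.8629150390625), 35.25657272338867) 1048 [176.7212 178.9497 173.8328]
0.63 [217.4, 327.0] ((549.516845703125, 81.1333999633789), (32.554115295410156, 50.8691291809082), 78.74679565429688) 1038 [159.5135 161.5888 156.9444]
```

View pics/w1.png

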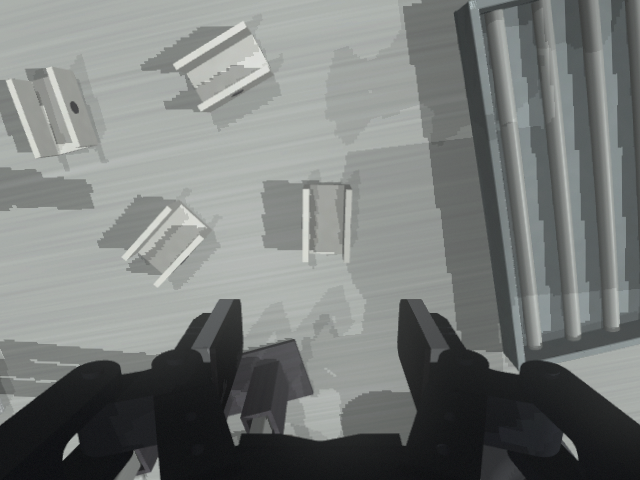

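The wrist view confirms four white brackets at pixels (327,217), (170,238), (226,69) and (54,114). They agree with the averaged poses to about 1 mm, so I'll grip the first one.

{"name": "jog_arm", "arguments": {
  "targets": [
    [0,0,12.6,0,0,0],
    [0,0,12.6,0,0,0],
    [0,0,12.6,0,0,0],
    [0,0,12.6,0,0,0],
    [0,0,12.6,0,0,0]
  ]
}}

```text
time_s: 2.85
position: [0.5472, 0.0823, 0.0034]
tool_rot: [[-0.985, 0.173, -0.003], [0.173, 0.985, 0.0], [0.003, -0.0, -1.0]]
ft_force: [-0.1, -0.4, 1.2]
grip_width: 0.0554
gripper_force: 0.0
```

{"name": "jog_arm", "arguments": {
  "targets": [
    [0,0,0,0,0,0],
    [0,0,0,0,0,0],
    [0,0,0,0,0,0],
    [0,0,0,0,0,0],
    [0,0,0,0,0,0]
  ],
  "hand": 0
}}

```text
time_s: 3.27
position: [0.5488, 0.0813, 0.0048]
tool_rot: [[-0.985, 0.174, 0.002], [0.174, 0.985, -0.0], [-0.002, 0.0, -1.0]]
ft_force: [0.4, 0.4, 0.3]
grip_width: -0.0
gripper_force: 0.0
```

{"name": "jog_arm", "arguments": {
  "targets": [
    [0,0,-12.6,0,0,0],
    [0,0,-12.6,0,0,0],
    [0,0,-12.6,0,0,0],
    [0,0,-12.6,0,0,0],
    [0,0,-12.6,0,0,0]
  ]
}}

```text
time_s: 3.68
position: [0.5495, 0.0812, 0.1325]
tool_rot: [[-0.985, 0.174, 0.006], [0.174, 0.985, -0.0], [-0.006, 0.001, -1.0]]
ft_force: [0.2, 0.9, -0.3]
grip_width: 0.0001
gripper_force: 0.0
```

```bash
cat > look.py <<'E'
from h import *
import sys
np.set_printoptions(precision=4,suppress=True)
def brackets(cam,im=None):
    im=im or grab(cam); W=cloud(im); out=[]
    for r in env.regions_of(cam,'bracket0'):
        m=r['pixels']; P=W[m&(im['depth']>0)]; P=P[(P[:,2]>.012)&(P[:,2]<.04)]; 
        if len(P)>30: 
            f=im['frame'][m].mean(0); print(cam,round(r['score'],2),np.round(r['point']),*[np.round(a,1) for a in cv2.minAreaRect((P[:,:2]*1000).astype(np.float32))],len(P),'white' if f[1]>.8*f[2] else 'purple')
    return im
if __name__=='__main__':
    s=env.observe(); print(s['time_s'],s['position'])
    for c in sys.argv[2:]:
        im=brackets(c); save(sys.argv[1]+c,im['frame'])
E
python3 look.py w2 top wrist
```

```text
3.6833 [0.5495 0.0812 0.1325]
top 0.92 [268. 330.] [541.4 -27.8] [32.5 46.1] 32.9 119 white
top 0.91 [136. 393.] [ 843.6 -125.5] [33.3 48.1] 75.7 95 purple
top 0.77 [315. 288.] [438.9  37.8] [33.  47.4] 20.4 111 white
top 0.77 [318. 348.] [443.2 -81.2] [49.8 32.2] 3.3 124 white
top 0.55 [393. 433.] [ 331.4 -267.7] [47.  32.8] 72.7 119 purple
wrist 0.92 [241. 166.] [543.9 -30.6] [32.5 50.5] 35.6 996 white
wrist 0.73 [223. 322.] [549.2  80.9] [33.4 50.2] 79.0 1022 white
wrist 0.56 [119.  51.] [444.7 -81.9] [50.3 34.8] 2.4 2686 white
```

View pics/w2wrist.png

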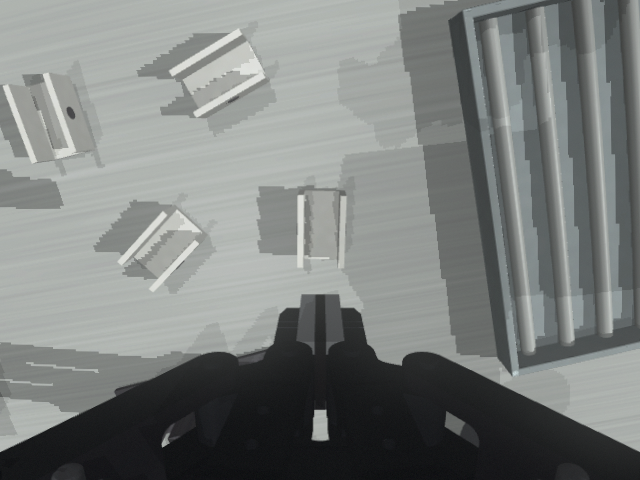

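```bash
python3 - <<'E'
from h import *
np.set_printoptions(precision=4,suppress=True)
s=env.observe(); im=grab('wrist'); R=s['tool_rot'];p=s['position']
print(im['cam_to_world'], im['fovy'],im['cx'],im['cy'])
for d in (0,-.019,-.05): print(d,proj(im,p+R[:,2]*d))
W=cloud(im); print('finger px',W[300,310],W[300,332],W[320,310],W[225,322], 'below tcp at table',proj(im,[p[0],p[1],0.02]))
E
```

```text
[[ 0.1751  0.9488  0.2629  0.4806]
 [ 0.9845 -0.1687 -0.0472  0.0927]
 [-0.0004  0.2671 -0.9637  0.3007]
 [ 0.      0.      0.      1.    ]] 58.531945122138076 319.86250339983536 242.7201753124722
0 [[321.2398 288.0562]]
-0.019 [[321.3852 306.2472]]
-0.05 [[321.705  346.3075]]
finger px [0.5356 0.0795 0.1684] [0.5372 0.0867 0.1675] [0.5365 0.0797 0.1817] [0.549  0.0819 0.0034] below tcp at table [[320.8113 228.7261]]
```

```bash
python3 - <<'E'
from h import *
np.set_printoptions(precision=4,suppress=True)
s=env.observe(); p=s['position']; print(p)
for c in ('wrist','side','top'):
    im=grab(c); W=cloud(im).reshape(-1,3)
    m=(im['depth'].ravel()>0)&(abs(W[:,0]-p[0])<.03)&(abs(W[:,1]-p[1])<.03)&(W[:,2]>.05)&(W[:,2]<.3); P=W[m]
    if len(P): print(c,len(P),np.percentile(P[:,2],[0,1,2,5,10,25]),P[P[:,2]<np.percentile(P[:,2],3)].mean(0),P.min(0),P.max(0))
    if c=='side': save('side2',im['frame'],(100,340,140,460),2.4)
E
```

```text
[0.5477 0.0813 0.1284]
wrist 36886 [0.1603 0.1675 0.1713 0.181  0.1951 0.2096] [0.5385 0.0823 0.1691] [0.5249 0.0513 0.1603] [0.5622 0.1113 0.2529]
side 592 [0.1548 0.1579 0.1595 0.1652 0.1707 0.1879] [0.5459 0.0746 0.1584] [0.5178 0.0513 0.1548] [0.5766 0.1099 0.2999]
```

View pics/side2.png

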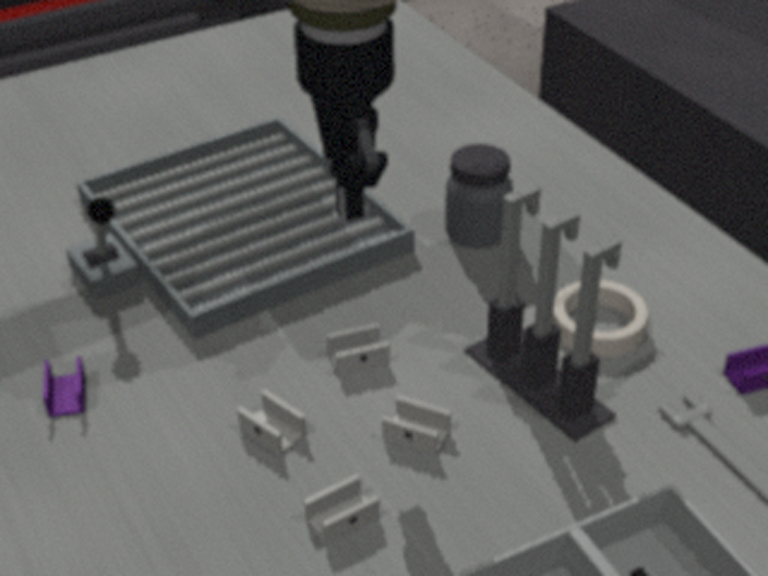

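The tool's reported TCP is about 29 mm below the real fingertips: the side and wrist depth both put the tips at z≈0.158 while the TCP reads 0.128. That explains the empty close. The bracket hasn't moved, so I'll go deeper carefully and watch the force.

{"name": "jog_arm", "arguments": {
  "targets": [
    [0,0,5,0,0,0],
    [0,0,9,0,0,0],
    [0,0,12,0,0,0],
    [0,0,13.4,0,0,0],
    [0,0,14.4,0,0,0],
    [0,0,14.7,0,0,0],
    [0,0,14.7,0,0,0]
  ],
  "hand": 0.65
}}

```text
time_s: 4.67
position: [0.5486, 0.0813, -0.0173]
tool_rot: [[-0.985, 0.174, -0.0], [0.174, 0.985, -0.0], [0.0, -0.0, -1.0]]
ft_force: [-0.8, 0.5, 0.6]
grip_width: 0.0558
gripper_force: 0.0
```

{"name": "jog_arm", "arguments": {
  "targets": [
    [0,0,0,0,0,0],
    [0,0,0,0,0,0],
    [0,0,0,0,0,0],
    [0,0,0,0,0,0]
  ],
  "hand": 0
}}

```text
time_s: 5.0
position: [0.5493, 0.0813, -0.0157]
tool_rot: [[-0.985, 0.174, 0.003], [0.174, 0.985, -0.0], [-0.003, 0.0, -1.0]]
ft_force: [-1.4, -0.7, 6.5]
grip_width: 0.0299
gripper_force: 60.1
```

{"name": "jog_arm", "arguments": {
  "targets": [
    [0,0,-3,0,0,0],
    [0,0,-7,0,0,0],
    [0,0,-11,0,0,0],
    [0,0,-14.4,0,0,0],
    [0,0,-14.4,0,0,0]
  ]
}}

```text
time_s: 5.42
position: [0.5515, 0.0813, 0.1344]
tool_rot: [[-0.985, 0.174, 0.014], [0.174, 0.985, -0.001], [-0.014, 0.001, -1.0]]
ft_force: [0.2, 0.1, -1.0]
grip_width: 0.0299
gripper_force: 59.7
```

```bash
cat > cyc.py <<'E'
from plan import *
import sys
sx,sy=float(sys.argv[1]),float(sys.argv[2]); nx,ny,nt=map(float,sys.argv[3:6])
pre=[]
if len(sys.argv)>6:
    pre=[dict(p=list(env.observe()['position'][:2])+[-.017],c='lower',x=2),dict(x=4,hand=0,c='grip')]
    pre.append(dict(p=list(env.observe()['position'][:2])+[.11],c='lift'))
plan(pre+[dict(p=tote(sx,sy,.11),R=down(-3.6),c='tote'),dict(p=tote(sx,sy,-.009),c='low',x=2),dict(x=2,hand=.6,c='rel'),dict(p=tote(sx,sy,.11),c='up'),
dict(p=[nx,ny,.11],R=down(nt),c='next',x=3,hand=.65)])
E
sed -i "s/rr=\[round(x\*adv,1) for x in list(t)+list(r)\]/rr=[float(round(x*adv,1)) for x in list(t)+list(r)]/" plan.py
python3 cyc.py -.047 -.08 .5435 -.0305 35.5
```

```text
tote {} [-2.5, -32.2, 1.6, 0.4, 0.4, 55.7] x 8
tote {} [-14.0, -8.1, 0.9, 0.2, 0.2, 27.9] x 5
low {} [0.0, 0.0, 11.9, 0.0, 0.0, 0.0] x 5
rel {'hand': 0.6} [0.0, 0.0, 0.0, 0.0, 0.0, 0.0] x 2
up {} [0.0, 0.0, -11.9, 0.0, 0.0, 0.0] x 4
next {'hand': 0.65} [33.1, 1.4, 0.0, 0.0, 0.0, -34.8] x 8
next {'hand': 0.65} [3.3, 2.5, 0.0, 0.0, 0.0, -4.3] x 4
end [0.5433, -0.0305, 0.1098]
```

{"name": "jog_arm", "arguments": {
  "targets": [
    [-2.5,-32.2,1.1,0,0,55.7],
    [-2.5,-32.2,1.1,0,0,55.7],
    [-2.5,-32.2,1.1,0,0,55.7],
    [-2.5,-32.2,1.1,0,0,55.7],
    [-2.5,-32.2,1.1,0,0,55.7],
    [-2.5,-32.2,1.1,0,0,55.7],
    [-2.5,-32.2,1.1,0,0,55.7],
    [-2.5,-32.2,1.1,0,0,55.7]
  ]
}}

```text
time_s: 6.08
position: [0.5162, -0.2433, 0.1158]
tool_rot: [[-0.404, 0.915, 0.001], [0.915, 0.404, -0.001], [-0.001, 0.0, -1.0]]
ft_force: [-0.2, 0.0, -0.4]
grip_width: 0.03
gripper_force: 59.7
```

{"name": "jog_arm", "arguments": {
  "targets": [
    [-14.0,-8.1,0.6,0,0,27.9],
    [-14.0,-8.1,0.6,0,0,27.9],
    [-14.0,-8.1,0.6,0,0,27.9],
    [-14.0,-8.1,0.6,0,0,27.9],
    [-14.0,-8.1,0.6,0,0,27.9],
    [-14.0,-8.1,0.6,0,0,27.9]
  ]
}}

```text
time_s: 6.58
position: [0.4999, -0.4026, 0.1092]
tool_rot: [[0.066, 0.998, -0.0], [0.998, -0.066, 0.0], [0.0, -0.0, -1.0]]
ft_force: [-0.7, 0.3, -0.3]
grip_width: 0.03
gripper_force: 59.7
```

{"name": "jog_arm", "arguments": {
  "targets": [
    [0,0,4,0,0,0],
    [0,0,8,0,0,0],
    [0,0,11,0,0,0],
    [0,0,11.9,0,0,0],
    [0,0,11.9,0,0,0]
  ]
}}

```text
time_s: 7.0
position: [0.5003, -0.3989, -0.0097]
tool_rot: [[0.061, 0.998, -0.002], [0.998, -0.061, 0.003], [0.003, -0.003, -1.0]]
ft_force: [0.4, 0.4, 0.2]
grip_width: 0.0304
gripper_force: 60.7
```

{"name": "jog_arm", "arguments": {
  "targets": [
    [0,0,0,0,0,0],
    [0,0,0,0,0,0],
    [0,0,0,0,0,0]
  ],
  "hand": 0.6
}}

```text
time_s: 7.25
position: [0.5013, -0.401, -0.0081]
tool_rot: [[0.062, 0.998, 0.001], [0.998, -0.062, -0.001], [-0.001, 0.001, -1.0]]
ft_force: [0.0, -0.2, -0.3]
grip_width: 0.0514
gripper_force: 0.0
```

{"name": "jog_arm", "arguments": {
  "targets": [
    [0,0,-11.9,0,0,0],
    [0,0,-11.9,0,0,0],
    [0,0,-11.9,0,0,0],
    [0,0,-11.9,0,0,0]
  ]
}}

```text
time_s: 7.58
position: [0.5032, -0.4034, 0.1186]
tool_rot: [[0.063, 0.998, 0.01], [0.998, -0.062, -0.011], [-0.01, 0.01, -1.0]]
ft_force: [0.5, 0.6, 1.7]
grip_width: 0.0514
gripper_force: 0.0
```

{"name": "jog_arm", "arguments": {
  "targets": [
    [33.1,1.4,0,0,0,-34.8],
    [33.1,1.4,0,0,0,-34.8],
    [33.1,1.4,0,0,0,-34.8],
    [33.1,1.4,0,0,0,-34.8],
    [33.1,1.4,0,0,0,-34.8],
    [33.1,1.4,0,0,0,-34.8],
    [33.1,1.4,0,0,0,-34.8],
    [33.1,1.4,0,0,0,-34.8]
  ],
  "hand": 0.65
}}

```text
time_s: 8.25
position: [0.5355, -0.0693, 0.1103]
tool_rot: [[-0.518, 0.855, 0.001], [0.855, 0.518, -0.0], [-0.001, 0.001, -1.0]]
ft_force: [0.8, 0.1, -0.3]
grip_width: 0.0558
gripper_force: 0.0
```

{"name": "jog_arm", "arguments": {
  "targets": [
    [3.3,2.5,0,0,0,-4.3],
    [3.3,2.5,0,0,0,-4.3],
    [3.3,2.5,0,0,0,-4.3],
    [3.3,2.5,0,0,0,-4.3]
  ]
}}

```text
time_s: 8.58
position: [0.54, -0.0307, 0.11]
tool_rot: [[-0.581, 0.814, 0.001], [0.814, 0.581, -0.001], [-0.001, 0.0, -1.0]]
ft_force: [-0.0, 0.5, -0.3]
grip_width: 0.0557
gripper_force: 0.0
```

```bash
python3 look.py w3 wrist top; python3 cyc.py -.047 -.027 .440 .036 18.5 1
```

```text
8.5833 [ 0.54   -0.0307  0.11  ]
wrist 0.84 [215. 156.] [444.7 -82.3] [50.5 33.3] 3.2 2128 white
wrist 0.65 [ 46. 250.] [440.6  35.7] [33.2 49.7] 18.9 1955 white
wrist 0.57 [234. 324.] [543.9 -31.2] [33.3 50.4] 34.7 1145 white
top 0.89 [137. 396.] [ 843.7 -125.4] [33.2 47.9] 76.0 92 purple
top 0.84 [393. 433.] [ 330.9 -269.4] [49.9 32.9] 72.9 118 purple
top 0.74 [317. 505.] [ 499.2 -398.3] [48.4 33.7] 87.0 148 white
top 0.53 [324. 350.] [436.2 -95.5] [30.9  3.7] 2.9 37 white
lower {} [0.0, 0.0, 12.7, 0.0, 0.0, 0.0] x 6
grip {'hand': 0} [0.0, 0.0, 0.0, 0.0, 0.0, 0.0] x 4
lift {} [0.0, 0.0, -12.7, 0.0, 0.0, 0.0] x 5
tote {} [-24.0, -20.9, 0.0, 0.0, 0.0, 39.0] x 8
tote {} [0.0, 0.0, 0.0, 0.0, 0.0, 0.0] x 1
low {} [0.0, 0.0, 11.9, 0.0, 0.0, 0.0] x 5
rel {'hand': 0.6} [0.0, 0.0, 0.0, 0.0, 0.0, 0.0] x 2
up {} [0.0, 0.0, -11.9, 0.0, 0.0, 0.0] x 4
next {'hand': 0.65} [30.3, -7.4, 0.0, 0.0, 0.0, -17.7] x 8
next {'hand': 0.65} [7.8, 0.6, 0.0, 0.0, 0.0, -4.4] x 5
end [0.4406, 0.0359, 0.1097]
```

{"name": "jog_arm", "arguments": {
  "targets": [
    [0,0,4,0,0,0],
    [0,0,8,0,0,0],
    [0,0,11,0,0,0],
    [0,0,12.6,0,0,0],
    [0,0,12.6,0,0,0],
    [0,0,12.6,0,0,0]
  ]
}}

```text
time_s: 9.28
position: [0.5398, -0.0312, -0.0164]
tool_rot: [[-0.579, 0.815, -0.001], [0.815, 0.579, 0.0], [0.001, -0.001, -1.0]]
ft_force: [0.6, -0.3, 0.4]
grip_width: 0.0562
gripper_force: 0.0
```

{"name": "jog_arm", "arguments": {
  "targets": [
    [0,0,0,0,0,0],
    [0,0,0,0,0,0],
    [0,0,0,0,0,0],
    [0,0,0,0,0,0]
  ],
  "hand": 0
}}

```text
time_s: 9.62
position: [0.541, -0.0309, -0.0144]
tool_rot: [[-0.58, 0.814, 0.004], [0.814, 0.58, -0.001], [-0.003, 0.002, -1.0]]
ft_force: [-0.4, -1.4, 5.2]
grip_width: 0.0303
gripper_force: 59.9
```

{"name": "jog_arm", "arguments": {
  "targets": [
    [0,0,-12.6,0,0,0],
    [0,0,-12.6,0,0,0],
    [0,0,-12.6,0,0,0],
    [0,0,-12.6,0,0,0],
    [0,0,-12.6,0,0,0]
  ]
}}

```text
time_s: 10.03
position: [0.5411, -0.0307, 0.1129]
tool_rot: [[-0.581, 0.814, 0.007], [0.814, 0.581, -0.002], [-0.005, 0.004, -1.0]]
ft_force: [0.6, -0.2, -1.1]
grip_width: 0.0302
gripper_force: 59.8
```

{"name": "jog_arm", "arguments": {
  "targets": [
    [-23.9,-21.1,0,0,0,39.0],
    [-23.9,-21.1,0,0,0,39.0],
    [-23.9,-21.1,0,0,0,39.0],
    [-23.9,-21.1,0,0,0,39.0],
    [-23.9,-21.1,0,0,0,39.0],
    [-23.9,-21.1,0,0,0,39.0],
    [-23.9,-21.1,0,0,0,39.0],
    [-23.9,-21.1,0,0,0,39.0]
  ]
}}

```text
time_s: 10.7
position: [0.5053, -0.3509, 0.1083]
tool_rot: [[0.064, 0.998, -0.001], [0.998, -0.064, 0.001], [0.001, -0.001, -1.0]]
ft_force: [0.1, -0.0, -0.4]
grip_width: 0.0302
gripper_force: 59.8
```

{"name": "jog_arm", "arguments": {
  "targets": [
    [0,0,0,0,0,0],
    [0,0,4,0,0,0],
    [0,0,8,0,0,0],
    [0,0,11,0,0,0],
    [0,0,11.8,0,0,0],
    [0,0,11.8,0,0,0]
  ]
}}

```text
time_s: 11.2
position: [0.5056, -0.3459, -0.0098]
tool_rot: [[0.061, 0.998, -0.004], [0.998, -0.061, 0.003], [0.003, -0.004, -1.0]]
ft_force: [-0.7, -0.9, -0.0]
grip_width: 0.03
gripper_force: 62.8
```

{"name": "jog_arm", "arguments": {
  "targets": [
    [0,0,0,0,0,0],
    [0,0,0,0,0,0],
    [0,0,0,0,0,0]
  ],
  "hand": 0.6
}}

```text
time_s: 11.45
position: [0.5064, -0.3471, -0.0083]
tool_rot: [[0.061, 0.998, -0.001], [0.998, -0.061, 0.001], [0.0, -0.001, -1.0]]
ft_force: [-2.6, 0.5, 0.1]
grip_width: 0.0511
gripper_force: 0.0
```

{"name": "jog_arm", "arguments": {
  "targets": [
    [0,0,-11.8,0,0,0],
    [0,0,-11.8,0,0,0],
    [0,0,-11.8,0,0,0],
    [0,0,-11.8,0,0,0]
  ]
}}

```text
time_s: 11.78
position: [0.5094, -0.3497, 0.1177]
tool_rot: [[0.061, 0.998, 0.01], [0.998, -0.061, -0.01], [-0.009, 0.011, -1.0]]
ft_force: [0.9, -0.6, 0.2]
grip_width: 0.0515
gripper_force: 0.0
```

{"name": "jog_arm", "arguments": {
  "targets": [
    [30.3,-7.4,0,0,0,-17.7],
    [30.3,-7.4,0,0,0,-17.7],
    [30.3,-7.4,0,0,0,-17.7],
    [30.3,-7.4,0,0,0,-17.7],
    [30.3,-7.4,0,0,0,-17.7],
    [30.3,-7.4,0,0,0,-17.7],
    [30.3,-7.4,0,0,0,-17.7],
    [30.3,-7.4,0,0,0,-17.7]
  ],
  "hand": 0.65
}}

```text
time_s: 12.45
position: [0.45, -0.0367, 0.1099]
tool_rot: [[-0.247, 0.969, 0.0], [0.969, 0.247, 0.001], [0.001, 0.0, -1.0]]
ft_force: [0.0, -0.8, 0.4]
grip_width: 0.0557
gripper_force: 0.0
```

{"name": "jog_arm", "arguments": {
  "targets": [
    [7.8,0.6,0,0,0,-4.4],
    [7.8,0.6,0,0,0,-4.4],
    [7.8,0.6,0,0,0,-4.4],
    [7.8,0.6,0,0,0,-4.4],
    [7.8,0.6,0,0,0,-4.4]
  ]
}}

```text
time_s: 12.87
position: [0.4386, 0.0364, 0.1099]
tool_rot: [[-0.319, 0.948, 0.001], [0.948, 0.319, -0.0], [-0.001, 0.001, -1.0]]
ft_force: [0.5, 0.4, -0.3]
grip_width: 0.0554
gripper_force: 0.0
```

```bash
python3 look.py w4 wrist top; python3 cyc.py -.047 .027 .4445 -.082 93 1
```

```text
12.8667 [0.4386 0.0364 0.1099]
wrist 0.88 [382. 278.] [444.5 -82.1] [49.6 33.8] 3.3 2065 white
wrist 0.87 [228. 323.] [439.8  35.7] [33.1 50.4] 18.5 1194 white
top 0.94 [395. 433.] [ 331.5 -268.1] [47.3 32.5] 74.1 115 purple
top 0.94 [139. 398.] [ 842.1 -125.1] [33.4 43.3] 77.6 84 purple
top 0.89 [310. 507.] [ 507.1 -398.2] [51.1 33.8] 85.0 145 white
top 0.83 [321. 347.] [442.7 -81.1] [48.9 32.2] 3.2 121 white
top 0.63 [307. 489.] [ 510.4 -348.2] [48.8 33.1] 86.8 157 white
lower {} [0.0, 0.0, 12.7, 0.0, 0.0, 0.0] x 6
grip {'hand': 0} [0.0, 0.0, 0.0, 0.0, 0.0, 0.0] x 4
lift {} [0.0, 0.0, -12.7, 0.0, 0.0, 0.0] x 5
tote {} [-29.9, -3.2, 0.0, 0.0, 0.0, 19.6] x 8
tote {} [-3.6, 0.9, 0.0, 0.0, 0.0, 2.5] x 2
low {} [0.0, 0.0, 11.9, 0.0, 0.0, 0.0] x 5
rel {'hand': 0.6} [0.0, 0.0, 0.0, 0.0, 0.0, 0.0] x 2
up {} [0.0, 0.0, -11.9, 0.0, 0.0, 0.0] x 4
next {'hand': 0.65} [11.9, -4.6, 0.0, 0.0, 0.0, -55.2] x 8
next {'hand': 0.65} [7.9, 5.3, 0.0, 0.0, 0.0, -41.4] x 8
next {'hand': 0.65} [-0.1, 0.0, 0.0, 0.0, 0.0, 0.0] x 1
end [0.4449, -0.082, 0.1097]
```

{"name": "jog_arm", "arguments": {
  "targets": [
    [0,0,4,0,0,0],
    [0,0,8,0,0,0],
    [0,0,11,0,0,0],
    [0,0,12.6,0,0,0],
    [0,0,12.6,0,0,0],
    [0,0,12.6,0,0,0]
  ]
}}

```text
time_s: 13.57
position: [0.4382, 0.036, -0.0164]
tool_rot: [[-0.318, 0.948, -0.001], [0.948, 0.318, 0.0], [0.001, -0.001, -1.0]]
ft_force: [0.5, -0.0, 0.3]
grip_width: 0.0556
gripper_force: 0.0
```

{"name": "jog_arm", "arguments": {
  "targets": [
    [0,0,0,0,0,0],
    [0,0,0,0,0,0],
    [0,0,0,0,0,0],
    [0,0,0,0,0,0]
  ],
  "hand": 0
}}

```text
time_s: 13.9
position: [0.4392, 0.0362, -0.0147]
tool_rot: [[-0.319, 0.948, 0.003], [0.948, 0.319, -0.001], [-0.002, 0.003, -1.0]]
ft_force: [-1.0, -0.8, 5.9]
grip_width: 0.0301
gripper_force: 59.6
```

{"name": "jog_arm", "arguments": {
  "targets": [
    [0,0,-12.6,0,0,0],
    [0,0,-12.6,0,0,0],
    [0,0,-12.6,0,0,0],
    [0,0,-12.6,0,0,0],
    [0,0,-12.6,0,0,0]
  ]
}}

```text
time_s: 14.32
position: [0.4394, 0.0364, 0.1127]
tool_rot: [[-0.319, 0.948, 0.007], [0.948, 0.319, -0.001], [-0.004, 0.006, -1.0]]
ft_force: [-0.3, -0.4, -0.5]
grip_width: 0.0301
gripper_force: 60.1
```

{"name": "jog_arm", "arguments": {
  "targets": [
    [-29.9,-3.2,0,0,0,19.6],
    [-29.9,-3.2,0,0,0,19.6],
    [-29.9,-3.2,0,0,0,19.6],
    [-29.9,-3.2,0,0,0,19.6],
    [-29.9,-3.2,0,0,0,19.6],
    [-29.9,-3.2,0,0,0,19.6],
    [-29.9,-3.2,0,0,0,19.6],
    [-29.9,-3.2,0,0,0,19.6]
  ]
}}

```text
time_s: 14.98
position: [0.5033, -0.2626, 0.1085]
tool_rot: [[0.022, 1.0, -0.0], [1.0, -0.022, -0.001], [-0.001, -0.0, -1.0]]
ft_force: [-1.5, 0.8, -0.5]
grip_width: 0.0307
gripper_force: 39.5
```

{"name": "jog_arm", "arguments": {
  "targets": [
    [-3.6,0.9,0,0,0,2.5],
    [-3.6,0.9,0,0,0,2.5],
    [-3.6,0.9,4,0,0,2.5],
    [-3.6,0.9,8,0,0,2.5],
    [-3.6,0.9,11,0,0,2.5],
    [-3.6,0.9,11.8,0,0,2.5],
    [-3.6,0.9,11.8,0,0,2.5]
  ]
}}

```text
time_s: 15.57
position: [0.5102, -0.2917, -0.0097]
tool_rot: [[0.061, 0.998, -0.004], [0.998, -0.061, 0.003], [0.003, -0.004, -1.0]]
ft_force: [-0.0, -0.8, -0.8]
grip_width: 0.0301
gripper_force: 67.1
```

{"name": "jog_arm", "arguments": {
  "targets": [
    [0,0,0,0,0,0],
    [0,0,0,0,0,0],
    [0,0,0,0,0,0]
  ],
  "hand": 0.6
}}

```text
time_s: 15.82
position: [0.5113, -0.2931, -0.0078]
tool_rot: [[0.061, 0.998, -0.0], [0.998, -0.061, -0.0], [-0.0, -0.0, -1.0]]
ft_force: [-2.4, 0.7, 2.0]
grip_width: 0.0512
gripper_force: 0.0
```

{"name": "jog_arm", "arguments": {
  "targets": [
    [0,0,-11.8,0,0,0],
    [0,0,-11.8,0,0,0],
    [0,0,-11.8,0,0,0],
    [0,0,-11.8,0,0,0]
  ]
}}

```text
time_s: 16.15
position: [0.5143, -0.2953, 0.1176]
tool_rot: [[0.061, 0.998, 0.011], [0.998, -0.061, -0.009], [-0.008, 0.011, -1.0]]
ft_force: [0.2, -0.1, 0.9]
grip_width: 0.0511
gripper_force: 0.0
```

{"name": "jog_arm", "arguments": {
  "targets": [
    [11.9,-4.6,0,0,0,-55.2],
    [11.9,-4.6,0,0,0,-55.2],
    [11.9,-4.6,0,0,0,-55.2],
    [11.9,-4.6,0,0,0,-55.2],
    [11.9,-4.6,0,0,0,-55.2],
    [11.9,-4.6,0,0,0,-55.2],
    [11.9,-4.6,0,0,0,-55.2],
    [11.9,-4.6,0,0,0,-55.2]
  ],
  "hand": 0.65
}}

```text
time_s: 16.82
position: [0.4731, -0.1715, 0.1101]
tool_rot: [[-0.789, 0.615, 0.001], [0.615, 0.789, -0.001], [-0.001, 0.0, -1.0]]
ft_force: [-0.6, 0.6, 1.3]
grip_width: 0.0553
gripper_force: 0.0
```

{"name": "jog_arm", "arguments": {
  "targets": [
    [7.9,5.3,0,0,0,-41.4],
    [7.9,5.3,0,0,0,-41.4],
    [7.9,5.3,0,0,0,-41.4],
    [7.9,5.3,0,0,0,-41.4],
    [7.9,5.3,0,0,0,-41.4],
    [7.9,5.3,0,0,0,-41.4],
    [7.9,5.3,0,0,0,-41.4],
    [7.9,5.3,0,0,0,-41.4]
  ]
}}

```text
time_s: 17.48
position: [0.4439, -0.0811, 0.1099]
tool_rot: [[-0.999, -0.051, 0.001], [-0.051, 0.999, -0.0], [-0.001, -0.0, -1.0]]
ft_force: [0.2, 0.1, -0.2]
grip_width: 0.0554
gripper_force: 0.0
```

```bash
cat > totefit.py <<'E'
from fit import *
for c in ('top','side'):
    im=grab(c); D[c]={'W':cloud(im),'f':im['frame']}
    P,f=sel(c,.555,-.33,.15,.036,.053); print('tote rim',c,rect(P),len(P))
    P,f=sel(c,.555,-.33,.09,.062,.09); print('handle',c,rect(P),len(P))
E
python3 look.py w5 wrist top; python3 totefit.py; python3 cyc.py -.047 .08 .35 -.1 90 1
```

```text
17.4833 [ 0.4439 -0.0811  0.1099]
wrist 0.96 [40. 26.] [ 335.3 -260.4] [29.7 32.2] 70.9 813 purple
wrist 0.9 [230. 319.] [444.7 -82.8] [50.2 33.3] 3.1 1173 white
wrist 0.84 [314.  28.] [ 512.8 -286. ] [37.7 33.7] 85.5 1538 white
top 0.94 [310. 510.] [ 508.4 -398. ] [52.6 32.9] 84.7 136 white
top 0.77 [308. 486.] [ 512.4 -348.1] [48.9 33.2] 86.6 134 white
top 0.77 [138. 394.] [ 842.8 -125.3] [33.3 46.5] 75.7 89 purple
top 0.75 [303. 459.] [ 510.5 -291.8] [49.4 33.5] 86.5 150 white
top 0.73 [370. 205.] [300.5 172. ] [50.4 32.6] 71.5 171 purple
top 0.63 [391. 431.] [ 331.  -267.3] [47.  32.1] 72.5 107 purple
tote rim top (array([ 563.4, -324.3]), array([232.8, 204.4]), 87.4) 1531
handle top (array([ 570.9, -324.6]), array([82.6, 11. ]), 86.6) 287
tote rim side (array([ 566.1, -326.8]), array([232.1, 204.6]), 87.1) 2847
handle side (array([ 573.9, -326.9]), array([80.9, 12.8]), 86.5) 455
lower {} [0.0, 0.0, 12.7, 0.0, 0.0, 0.0] x 6
grip {'hand': 0} [0.0, 0.0, 0.0, 0.0, 0.0, 0.0] x 4
lift {} [0.0, 0.0, -12.7, 0.0, 0.0, 0.0] x 5
tote {} [-3.5, -9.4, 0.0, 0.0, 0.0, 55.2] x 8
tote {} [-7.3, -1.8, 0.0, 0.0, 0.0, 41.4] x 7
low {} [0.0, 0.0, 11.9, 0.0, 0.0, 0.0] x 5
rel {'hand': 0.6} [0.0, 0.0, 0.0, 0.0, 0.0, 0.0] x 2
up {} [0.0, 0.0, -11.9, 0.0, 0.0, 0.0] x 4
next {'hand': 0.65} [7.5, -9.9, 0.0, 0.0, 0.0, -53.5] x 8
next {'hand': 0.65} [9.3, 0.1, 0.0, 0.0, 0.0, -40.1] x 8
next {'hand': 0.65} [0.0, 0.0, 0.0, 0.0, 0.0, 0.0] x 1
end [0.3496, -0.1002, 0.1097]
```

```bash
sed -i 's/^TC=.*/TC=np.array([.5647,-.3255]); TY=-2.8/; ' plan.py; sed -i 's/down(-3.6)/down(TY)/' cyc.py
python3 cyc.py -.049 .081 .40 .15 90 1
python3 - <<'E'
from h import *
np.set_printoptions(precision=3,suppress=True)
s=env.observe();p=s['position'];print(p)
for c in ('side','top'):
    im=grab(c);W=cloud(im)[im['depth']>0];W=W[(abs(W[:,:2]-p[:2])<.08).all(1)]
    for z in np.arange(.11,.34,.01):
        Q=W[(W[:,2]>=z)&(W[:,2]<z+.01)]
        if len(Q)>4: print(c,round(z,2),len(Q),np.r_[Q[:,0].min(),Q[:,0].max(),Q[:,1].min(),Q[:,1].max()]-np.repeat(p[:2],2))
E
```

```text
lower {} [0.0, 0.0, 12.7, 0.0, 0.0, 0.0] x 6
grip {'hand': 0} [0.0, 0.0, 0.0, 0.0, 0.0, 0.0] x 4
lift {} [0.0, 0.0, -12.7, 0.0, 0.0, 0.0] x 5
tote {} [-3.8, -9.4, 0.0, 0.0, 0.0, 54.7] x 8
tote {} [-7.5, -1.7, 0.0, 0.0, 0.0, 41.1] x 7
low {} [0.0, 0.0, 11.9, 0.0, 0.0, 0.0] x 5
rel {'hand': 0.6} [0.0, 0.0, 0.0, 0.0, 0.0, 0.0] x 2
up {} [0.0, 0.0, -11.9, 0.0, 0.0, 0.0] x 4
next {'hand': 0.65} [23.8, -8.6, 0.0, 0.0, 0.0, -57.1] x 8
next {'hand': 0.65} [12.5, 9.6, 0.0, 0.0, 0.0, -35.7] x 8
end [0.3999, 0.1504, 0.1097]
[ 0.444 -0.081  0.11 ]
side 0.14 62 [-0.012  0.01  -0.041  0.031]
side 0.15 114 [-0.012  0.011 -0.044  0.03 ]
side 0.16 114 [-0.012  0.011 -0.044  0.033]
side 0.17 82 [-0.013  0.006 -0.044  0.034]
side 0.18 83 [-0.014  0.016 -0.06   0.05 ]
side 0.19 175 [-0.016  0.016 -0.063  0.058]
side 0.2 157 [-0.018  0.016 -0.064  0.06 ]
side 0.21 199 [-0.018  0.017 -0.067  0.062]
side 0.22 183 [-0.018  0.016 -0.068  0.063]
side 0.23 211 [-0.02   0.016 -0.071  0.064]
side 0.24 320 [-0.019  0.017 -0.07   0.064]
side 0.25 99 [-0.01   0.013 -0.043 -0.017]
side 0.26 118 [-0.036  0.026 -0.04  -0.003]
side 0.27 253 [-0.037  0.031 -0.04   0.01 ]
side 0.28 261 [-0.037  0.031 -0.04   0.008]
side 0.29 267 [-0.037  0.032 -0.04   0.009]
side 0.3 312 [-0.037  0.036 -0.041  0.013]
side 0.31 367 [-0.036  0.037 -0.04   0.018]
side 0.32 120 [-0.039  0.033 -0.043  0.01 ]
side 0.33 224 [-0.039  0.033 -0.042  0.007]
top 0.24 6 [-0.016  0.     0.049  0.057]
```

{"name": "jog_arm", "arguments": {
  "targets": [
    [0,0,4,0,0,0],
    [0,0,8,0,0,0],
    [0,0,11,0,0,0],
    [0,0,12.6,0,0,0],
    [0,0,12.6,0,0,0],
    [0,0,12.6,0,0,0]
  ]
}}

```text
time_s: 18.38
position: [0.4437, -0.081, -0.0164]
tool_rot: [[-0.999, -0.053, -0.001], [-0.053, 0.999, 0.001], [0.001, 0.001, -1.0]]
ft_force: [-0.6, -0.0, 0.2]
grip_width: 0.0557
gripper_force: 0.0
```

{"name": "jog_arm", "arguments": {
  "targets": [
    [0,0,0,0,0,0],
    [0,0,0,0,0,0],
    [0,0,0,0,0,0],
    [0,0,0,0,0,0]
  ],
  "hand": 0
}}

```text
time_s: 18.72
position: [0.4446, -0.0814, -0.0146]
tool_rot: [[-0.999, -0.054, 0.003], [-0.054, 0.999, -0.001], [-0.003, -0.002, -1.0]]
ft_force: [-0.6, -0.4, 6.8]
grip_width: 0.0301
gripper_force: 59.7
```

{"name": "jog_arm", "arguments": {
  "targets": [
    [0,0,-12.6,0,0,0],
    [0,0,-12.6,0,0,0],
    [0,0,-12.6,0,0,0],
    [0,0,-12.6,0,0,0],
    [0,0,-12.6,0,0,0]
  ]
}}

```text
time_s: 19.13
position: [0.4449, -0.0815, 0.1127]
tool_rot: [[-0.999, -0.054, 0.006], [-0.054, 0.999, -0.003], [-0.006, -0.003, -1.0]]
ft_force: [0.7, 0.6, -1.2]
grip_width: 0.0299
gripper_force: 59.8
```

{"name": "jog_arm", "arguments": {
  "targets": [
    [-3.8,-9.4,0,0,0,54.7],
    [-3.8,-9.4,0,0,0,54.7],
    [-3.8,-9.4,0,0,0,54.7],
    [-3.8,-9.4,0,0,0,54.7],
    [-3.8,-9.4,0,0,0,54.7],
    [-3.8,-9.4,0,0,0,54.7],
    [-3.8,-9.4,0,0,0,54.7],
    [-3.8,-9.4,0,0,0,54.7]
  ]
}}

```text
time_s: 19.8
position: [0.4861, -0.1726, 0.1088]
tool_rot: [[-0.616, 0.788, -0.002], [0.788, 0.616, 0.001], [0.002, -0.001, -1.0]]
ft_force: [0.8, 0.2, -0.8]
grip_width: 0.0304
gripper_force: 59.8
```

{"name": "jog_arm", "arguments": {
  "targets": [
    [-7.5,-1.7,0,0,0,41.1],
    [-7.5,-1.7,0,0,0,41.1],
    [-7.5,-1.7,0,0,0,41.1],
    [-7.5,-1.7,0,0,0,41.1],
    [-7.5,-1.7,0,0,0,41.1],
    [-7.5,-1.7,0,0,0,41.1],
    [-7.5,-1.7,0,0,0,41.1]
  ]
}}

```text
time_s: 20.38
position: [0.5195, -0.2419, 0.1088]
tool_rot: [[0.051, 0.999, -0.002], [0.999, -0.051, 0.001], [0.001, -0.002, -1.0]]
ft_force: [0.6, 0.6, -0.9]
grip_width: 0.0298
gripper_force: 59.8
```

{"name": "jog_arm", "arguments": {
  "targets": [
    [0,0,4,0,0,0],
    [0,0,8,0,0,0],
    [0,0,11,0,0,0],
    [0,0,11.9,0,0,0],
    [0,0,11.9,0,0,0]
  ]
}}

```text
time_s: 20.8
position: [0.5189, -0.2414, -0.0101]
tool_rot: [[0.045, 0.999, -0.003], [0.999, -0.045, 0.002], [0.002, -0.003, -1.0]]
ft_force: [1.1, -0.2, -0.4]
grip_width: 0.03
gripper_force: 63.1
```

{"name": "jog_arm", "arguments": {
  "targets": [
    [0,0,0,0,0,0],
    [0,0,0,0,0,0],
    [0,0,0,0,0,0]
  ],
  "hand": 0.5
}}

```text
time_s: 21.05
position: [0.5202, -0.2424, -0.0088]
tool_rot: [[0.046, 0.999, 0.001], [0.999, -0.046, -0.0], [-0.0, 0.001, -1.0]]
ft_force: [0.1, -0.4, 0.2]
grip_width: 0.0427
gripper_force: 0.0
```

{"name": "jog_arm", "arguments": {
  "targets": [
    [0,0,-11.9,0,0,0],
    [0,0,-11.9,0,0,0],
    [0,0,-11.9,0,0,0],
    [0,0,-11.9,0,0,0],
    [0,0,-11.9,0,0,0]
  ]
}}

```text
time_s: 21.47
position: [0.5208, -0.2427, 0.1119]
tool_rot: [[0.047, 0.999, 0.004], [0.999, -0.047, -0.003], [-0.003, 0.004, -1.0]]
ft_force: [0.2, 0.7, -1.0]
grip_width: 0.043
gripper_force: 0.0
```

```bash
cat > tf.py <<'E'
from plan import *
np.set_printoptions(precision=3,suppress=True)
a=np.radians(7.5); h=np.array([np.cos(a),np.sin(a),0]); n=np.array([-np.sin(a),np.cos(a),0]) # hook dir, +y-ish normal
Rs=np.stack([np.cross(h,-n),h,-n],1)   # y=hook dir, z=-n ; x = y cross z
Rs2=np.stack([np.cross(-h,-n),-h,-n],1)
E
python3 - <<'E'
from tf import *
s=env.observe(); print(s['position'],s['q']); print(Rs,Rs2)
for Q in (Rs,Rs2): print(np.degrees(Ro.from_matrix(s['tool_rot'].T@Q).as_rotvec()))
im=grab('wrist'); save('w6',im['frame'])
E
```

```text
[ 0.521 -0.243  0.112] [-36.791  28.566  78.762   0.002  72.398 -34.114]
[[ 0.     0.991  0.131]
 [ 0.     0.131 -0.991]
 [-1.     0.    -0.   ]] [[ 0.    -0.991  0.131]
 [-0.    -0.131 -0.991]
 [ 1.    -0.    -0.   ]]
[ -7.82  -89.57   -8.155]
[-121.673   10.623  122.039]
```

View pics/w6.png

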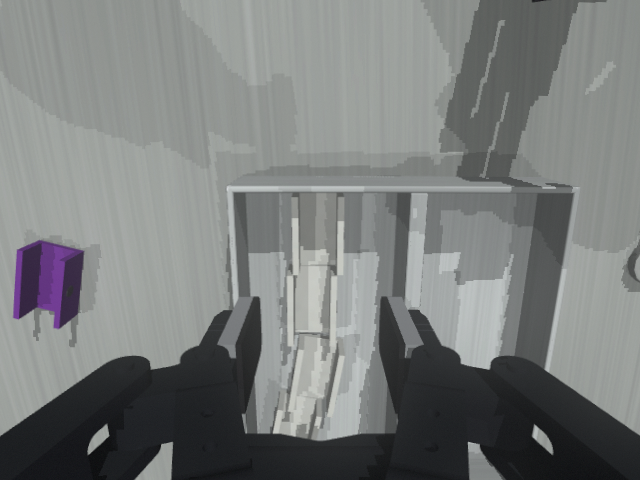

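All four brackets lie in the wide compartment, at wrist pixels (320,220), (312,300) and (312,380) with the last one under the fingers. Next I'll swing the tool horizontal, pointing −y, for the hangers.

```bash
sed -i 's/7.5/7/' tf.py; python3 - <<'E'
from tf import *
b=np.array([.6658,.0162,0])
s=env.observe(); half=s['tool_rot']@Ro.from_rotvec(Ro.from_matrix(s['tool_rot'].T@Rs).as_rotvec()*.5).as_matrix()
T=b+n*(.06-.0365); T[2]=.20
q=plan([dict(p=[.50,-.05,.28],R=half,hand=.4,newtons=90,c='a'),dict(p=[.60,.14,.26],R=Rs,c='b',x=2)])
plan([dict(p=list(T[:2]+n[:2]*.04)+[.2],R=Rs,c='c',x=2)],q)
E
```

```text
a {'hand': 0.4, 'newtons': 90} [19.1, -2.9, -17.0, -3.8, -44.9, -3.8] x 8
b {} [14.8, 10.6, -11.5, -3.8, -44.8, -3.8] x 8
b {} [0.0, 0.0, 0.0, 0.0, 0.0, 0.0] x 1
end [0.5995, 0.1399, 0.2602]
c {} [6.0, 5.1, 6.7, 0.0, 0.0, 0.0] x 5
end [0.6583, 0.0797, 0.2002]
```

{"name": "jog_arm", "arguments": {
  "targets": [
    [19.1,-2.9,-17,-3.8,-44.9,-3.8],
    [19.1,-2.9,-17,-3.8,-44.9,-3.8],
    [19.1,-2.9,-17,-3.8,-44.9,-3.8],
    [19.1,-2.9,-17,-3.8,-44.9,-3.8],
    [19.1,-2.9,-17,-3.8,-44.9,-3.8],
    [19.1,-2.9,-17,-3.8,-44.9,-3.8],
    [19.1,-2.9,-17,-3.8,-44.9,-3.8],
    [19.1,-2.9,-17,-3.8,-44.9,-3.8]
  ],
  "hand": 0.4,
  "newtons": 90
}}

```text
time_s: 22.18
position: [0.5001, -0.0465, 0.2786]
tool_rot: [[-0.009, 0.999, 0.054], [0.706, 0.044, -0.707], [-0.708, 0.032, -0.706]]
ft_force: [0.5, -0.9, -0.3]
grip_width: 0.0343
gripper_force: 0.0
```

{"name": "jog_arm", "arguments": {
  "targets": [
    [14.8,10.6,-11.5,-3.8,-44.8,-3.8],
    [14.8,10.6,-11.5,-3.8,-44.8,-3.8],
    [14.8,10.6,-11.5,-3.8,-44.8,-3.8],
    [14.8,10.6,-11.5,-3.8,-44.8,-3.8],
    [14.8,10.6,-11.5,-3.8,-44.8,-3.8],
    [14.8,10.6,-11.5,-3.8,-44.8,-3.8],
    [14.8,10.6,-11.5,-3.8,-44.8,-3.8],
    [14.8,10.6,-11.5,-3.8,-44.8,-3.8]
  ]
}}

```text
time_s: 22.85
position: [0.5949, 0.1391, 0.2515]
tool_rot: [[-0.011, 0.993, 0.117], [0.011, 0.117, -0.993], [-1.0, -0.01, -0.012]]
ft_force: [-0.5, 0.1, -0.1]
grip_width: 0.0342
gripper_force: 0.0
```

```bash
python3 - <<'E'
from tf import *
s=env.observe(); print(s['time_s'],s['position'],s['tool_rot'],s['q'],np.degrees(Ro.from_matrix(s['tool_rot'].T@Rs).as_rotvec()))
E
```

```text
22.85 [0.595 0.139 0.251] [[-0.011  0.993  0.117]
 [ 0.011  0.117 -0.993]
 [-1.    -0.01  -0.012]] [ 27.462  49.186  62.67  -81.293 108.935  22.863] [-0.298 -0.695  0.573]
```

q4 is saturating near its limit, so I'll use a 20° downward tilt, keeping the pad faces square to the bar.

```bash
cat >> tf.py <<'E'
def tilt(R,d): return R@Ro.from_rotvec([0,np.radians(d),0]).as_matrix()
Rt=tilt(Rs,20)
if Rt[2,2]>0: Rt=tilt(Rs,-20)
t=Rt[:,2]
OFF=.0395
B=[np.array([.6658,.0162,0]),np.array([.6714,-.0318,0]),np.array([.6768,-.0793,0])]
E
python3 - <<'E'
from tf import *
print(t)
g=B[0]+[0,0,.132]+t*OFF
plan([dict(p=g-t*.06+[0,0,.05],R=Rt,c='stand',x=3)])
E
```

```text
[ 0.115 -0.933 -0.342]
stand {} [6.1, 5.7, 11.2, -0.4, 19.3, 0.5] x 7
end [0.6638, 0.0352, 0.1886]
```

{"name": "jog_arm", "arguments": {
  "targets": [
    [6.1,5.7,11.2,-0.4,19.3,0.5],
    [6.1,5.7,11.2,-0.4,19.3,0.5],
    [6.1,5.7,11.2,-0.4,19.3,0.5],
    [6.1,5.7,11.2,-0.4,19.3,0.5],
    [6.1,5.7,11.2,-0.4,19.3,0.5],
    [6.1,5.7,11.2,-0.4,19.3,0.5],
    [6.1,5.7,11.2,-0.4,19.3,0.5],
    [6.1,5.7,11.2,-0.4,19.3,0.5]
  ]
}}

```text
time_s: 23.52
position: [0.6645, 0.0374, 0.1942]
tool_rot: [[-0.033, 0.992, 0.12], [0.342, 0.124, -0.931], [-0.939, 0.01, -0.343]]
ft_force: [-0.8, 1.5, 0.4]
grip_width: 0.0344
gripper_force: 0.0
```

```bash
python3 - <<'E'
from tf import *
s=env.observe(); print(s['time_s'],s['position'],s['q'],np.degrees(Ro.from_matrix(s['tool_rot'].T@Rt).as_rotvec()))
R=s['tool_rot'];p=s['position']
for c in ('side','top','wrist'):
    im=grab(c); W=cloud(im)[im['depth']>0]; L=(W-p)@R
    m=(abs(L[:,0])<.03)&(abs(L[:,1])<.05)&(L[:,2]<.0)&(L[:,2]>-.1); L=L[m]
    print(c,[ (round(z,3),int(((L[:,2]>z)&(L[:,2]<z+.004)).sum())) for z in np.arange(-.05,0,.004)])
    if c=='wrist': save('w7',im['frame'])
g=B[0]+[0,0,.132]+t*OFF
q=plan([dict(p=g-t*.06,R=Rt,c='dn'),dict(p=g,R=Rt,c='in',v=.02,x=1)])
E
```

```text
23.5167 [0.664 0.037 0.194] [ 16.153  46.405  61.845 -68.204  91.653  20.756] [ 0.334 -0.088 -0.504]
side [(np.float64(-0.05), 36), (np.float64(-0.046), 38), (np.float64(-0.042), 33), (np.float64(-0.038), 46), (np.float64(-0.034), 43), (np.float64(-0.03), 35), (np.float64(-0.026), 1), (np.float64(-0.022), 0), (np.float64(-0.018), 0), (np.float64(-0.014), 0), (np.float64(-0.01), 0), (np.float64(-0.006), 0), (np.float64(-0.002), 0)]
top [(np.float64(-0.05), 57), (np.float64(-0.046), 54), (np.float64(-0.042), 53), (np.float64(-0.038), 31), (np.float64(-0.034), 20), (np.float64(-0.03), 0), (np.float64(-0.026), 0), (np.float64(-0.022), 0), (np.float64(-0.018), 0), (np.float64(-0.014), 0), (np.float64(-0.01), 0), (np.float64(-0.006), 0), (np.float64(-0.002), 0)]
wrist [(np.float64(-0.05), 610), (np.float64(-0.046), 572), (np.float64(-0.042), 506), (np.float64(-0.038), 369), (np.float64(-0.034), 136), (np.float64(-0.03), 3), (np.float64(-0.026), 0), (np.float64(-0.022), 0), (np.float64(-0.018), 0), (np.float64(-0.014), 0), (np.float64(-0.01), 0), (np.float64(-0.006), 0), (np.float64(-0.002), 0)]
dn {} [5.1, -0.2, 2.1, 0.3, -0.1, -0.5] x 3
in {} [[0.0, 0.0, 2.0, 0.0, 0.0, 0.0], [0.0, 0.0, 4.0, 0.0, 0.0, 0.0], [0.0, 0.0, 6.0, 0.0, 0.0, 0.0], [0.0, 0.0, 6.0, 0.0, 0.0, 0.0]]
end [0.6704, -0.0208, 0.1181]
```

View pics/w7.png

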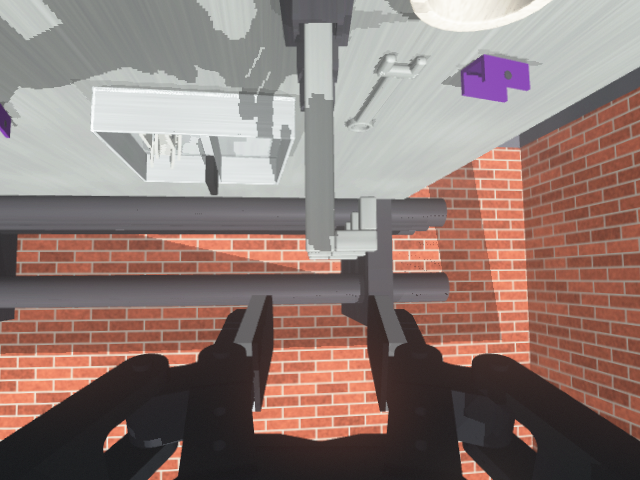

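The wrist view shows the hanger bar centred at column 320 between the fingers. The tip offset of about 31 mm holds in this pose too, so I'll go in.

{"name": "jog_arm", "arguments": {
  "targets": [
    [5.1,-0.2,2.1,0.3,0,-0.4],
    [5.1,-0.2,2.1,0.3,0,-0.4],
    [5.1,-0.2,2.1,0.3,0,-0.4],
    [5.1,-0.2,2.1,0.3,0,-0.4]
  ]
}}

```text
time_s: 24.0
position: [0.6638, 0.0344, 0.1385]
tool_rot: [[-0.041, 0.993, 0.114], [0.34, 0.121, -0.933], [-0.94, 0.0, -0.343]]
ft_force: [-0.1, 0.7, 0.3]
grip_width: 0.0341
gripper_force: 0.0
```

{"name": "jog_arm", "arguments": {
  "targets": [
    [0,0,2,0,0,0],
    [0,0,4,0,0,0],
    [0,0,6,0,0,0],
    [0,0,6,0,0,0],
    [0,0,6,0,0,0]
  ]
}}

```text
time_s: 24.42
position: [0.6709, -0.0223, 0.1195]
tool_rot: [[-0.038, 0.993, 0.114], [0.341, 0.12, -0.932], [-0.939, 0.003, -0.343]]
ft_force: [-0.3, 0.6, 0.1]
grip_width: 0.0343
gripper_force: 0.0
```

{"name": "jog_arm", "arguments": {
  "targets": [
    [0,0,0,0,0,0],
    [0,0,0,0,0,0],
    [0,0,0,0,0,0],
    [0,0,0,0,0,0],
    [0,0,0,0,0,0]
  ],
  "hand": 0
}}

```text
time_s: 24.83
position: [0.6711, -0.0212, 0.1192]
tool_rot: [[-0.038, 0.993, 0.116], [0.34, 0.122, -0.932], [-0.94, 0.004, -0.342]]
ft_force: [0.5, 0.7, 5.6]
grip_width: 0.012
gripper_force: 87.9
```

```bash
python3 - <<'E'
from tf import *
s=env.observe(); print(s['time_s'],s['position'],s['q'],s['grip_width'],s['gripper_force'],s['ft_force'],s['wrist_torque'],np.degrees(Ro.from_matrix(s['tool_rot'].T@Rt).as_rotvec()))
print(B[0]+[0,0,.132]+t*OFF)
E
```

```text
24.8333 [ 0.671 -0.021  0.119] [ 11.238  50.23   67.897 -70.389  84.195  28.082] 0.01203713527735948 87.93136596679688 [0.484 0.733 5.575] [-0.28  -0.139  0.117] [ 0.07  -0.009 -0.2  ]
[ 0.67  -0.021  0.118]
```

```bash
cat >> tf.py <<'E'
Z=np.array([0,0,1.])
def Hm(h_,b_): return np.stack([h_,b_,np.cross(h_,b_)],1)
def lay(kind,Rnow):
    y=np.radians(TY); X=np.array([np.cos(y),np.sin(y),0]);Y=np.array([-np.sin(y),np.cos(y),0])
    L=Hm(X,-Y) if kind=='P' else Hm(-X,Y)
    return L@Hm(h,Z).T@Rnow
def tcp(G,R,off=OFF): return np.array(G)+R[:,2]*off
E
python3 - <<'E'
from tf import *
s=env.observe(); R0=s['tool_rot']; G0=s['position']-R0[:,2]*OFF; print('G',G0)
RL=lay('P',Rt); print(RL)
mid=Rt@Ro.from_rotvec(Ro.from_matrix(Rt.T@RL).as_rotvec()*.5).as_matrix()
G1=np.array(tote(.038,-.066,.15)); G2=np.array(tote(.038,-.066,.018))
q=plan([dict(p=tcp(G0+[0,0,.03],Rt),R=Rt,c='lift0',v=.012,x=0),dict(p=tcp(G0+[0,0,.11],Rt),c='lift',x=0),dict(p=tcp([.53,.03,.26],mid),R=mid,c='mid',x=0),
dict(p=tcp(G1,RL),R=RL,c='lay',x=2)])
q=plan([dict(p=tcp(G2,RL),R=RL,c='low',x=2)],q)
E
```

```text
G [0.666 0.016 0.133]
[[ 0.046  0.999  0.017]
 [ 0.939 -0.049  0.342]
 [ 0.342 -0.    -0.94 ]]
lift0 {} [[-0.93, 0.0, -0.33, 0.03, 0.0, -0.07], [-1.87, 0.0, -0.67, 0.07, 0.0, -0.13], [-2.8, 0.0, -1.0, 0.1, 0.0, -0.2]]
lift {} [-7.5, 0.0, -2.8, 0.0, 0.0, 0.0] x 2
mid {} [2.2, -13.4, -4.6, 2.3, 44.9, 4.9] x 7
lay {} [-24.9, 4.0, 21.5, 1.8, 35.9, 3.9] x 8
lay {} [-8.1, 1.6, 0.8, 0.4, 9.0, 1.0] x 4
end [0.6, -0.3798, 0.1126]
low {} [-4.5, 0.0, 12.4, 0.0, 0.0, 0.0] x 6
end [0.6001, -0.3796, -0.0193]
```

{"name": "jog_arm", "arguments": {
  "targets": [
    [-0.9,0,-0.3,0,0,0],
    [-1.9,0,-0.7,0,0,0],
    [-2.8,0,-1.0,0,0,0],
    [-5.5,0,-2.0,0,0,0],
    [-8,0,-3,0,0,0],
    [-10.3,0,-3.8,0,0,0],
    [-10.3,0,-3.8,0,0,0]
  ]
}}

```text
time_s: 25.42
position: [0.671, -0.0213, 0.2343]
tool_rot: [[-0.031, 0.993, 0.117], [0.342, 0.121, -0.932], [-0.939, 0.011, -0.343]]
ft_force: [0.4, 1.2, 0.1]
grip_width: 0.0114
gripper_force: 88.0
```

{"name": "jog_arm", "arguments": {
  "targets": [
    [2.2,-13.4,-4.6,2.3,44.9,4.9],
    [2.2,-13.4,-4.6,2.3,44.9,4.9],
    [2.2,-13.4,-4.6,2.3,44.9,4.9],
    [2.2,-13.4,-4.6,2.3,44.9,4.9],
    [2.2,-13.4,-4.6,2.3,44.9,4.9],
    [2.2,-13.4,-4.6,2.3,44.9,4.9],
    [2.2,-13.4,-4.6,2.3,44.9,4.9]
  ]
}}

```text
time_s: 26.0
position: [0.5316, 0.0119, 0.2253]
tool_rot: [[-0.014, 0.999, 0.053], [0.91, 0.034, -0.414], [-0.415, 0.042, -0.909]]
ft_force: [0.3, -0.7, 0.7]
grip_width: 0.0113
gripper_force: 88.1
```

{"name": "jog_arm", "arguments": {
  "targets": [
    [-24.9,4.0,21.5,1.8,35.9,3.9],
    [-24.9,4.0,21.5,1.8,35.9,3.9],
    [-24.9,4.0,21.5,1.8,35.9,3.9],
    [-24.9,4.0,21.5,1.8,35.9,3.9],
    [-24.9,4.0,21.5,1.8,35.9,3.9],
    [-24.9,4.0,21.5,1.8,35.9,3.9],
    [-24.9,4.0,21.5,1.8,35.9,3.9],
    [-24.9,4.0,21.5,1.8,35.9,3.9]
  ]
}}

```text
time_s: 26.67
position: [0.5851, -0.3049, 0.1332]
tool_rot: [[0.033, 0.999, 0.02], [0.981, -0.036, 0.193], [0.193, 0.013, -0.981]]
ft_force: [0.6, 0.5, 0.4]
grip_width: 0.0118
gripper_force: 88.1
```

{"name": "jog_arm", "arguments": {
  "targets": [
    [-8.1,1.6,0.8,0.4,9.0,1.0],
    [-8.1,1.6,0.8,0.4,9.0,1.0],
    [-8.1,1.6,0.8,0.4,9.0,1.0],
    [-8.1,1.6,0.8,0.4,9.0,1.0],
    [-8.1,1.6,0.8,0.4,9.0,1.0]
  ]
}}

```text
time_s: 27.08
position: [0.5993, -0.3801, 0.1106]
tool_rot: [[0.045, 0.999, 0.019], [0.938, -0.049, 0.344], [0.344, 0.002, -0.939]]
ft_force: [-0.6, 0.1, -0.5]
grip_width: 0.0116
gripper_force: 88.2
```

```bash
python3 - <<'E'
from tf import *
s=env.observe(); RL=lay('P',Rt)
print(s['time_s'],s['position'],s['q'],s['grip_width'],np.degrees(Ro.from_matrix(s['tool_rot'].T@RL).as_rotvec()))
im=grab('wrist'); save('w8',im['frame'])
W=cloud(im)[im['depth']>0]
y=np.radians(TY);Rz=np.array([[np.cos(y),np.sin(y)],[-np.sin(y),np.cos(y)]])
L=W.copy(); L[:,:2]=(W[:,:2]-TC)@Rz.T
G=s['position']-s['tool_rot'][:,2]*OFF
m=(L[:,2]>.1)&(L[:,2]<G[2]+.012)&(abs(L[:,0]-.038)<.04)&(abs(L[:,1])<.2)
P=L[m]; 
for a in np.arange(-.15,.15,.02):
    Q=P[(P[:,1]>=a)&(P[:,1]<a+.02)]
    if len(Q)>5: print(round(a,2),len(Q),Q[:,0].min(),Q[:,0].max(),np.percentile(Q[:,2],[5,50,95]))
print('G',G)
G2=np.array(tote(.038,-.066,.018))
plan([dict(p=tcp(G2,RL),R=RL,c='low',x=2)])
E
```

```text
27.0833 [ 0.599 -0.38   0.111] [-47.737  48.683  41.563  14.621 103.743 -43.209] 0.011590987141531745 [ 0.125 -0.134  0.034]
-0.11 1513 0.03001606695135338 0.04670274936276151 [0.151 0.153 0.154]
-0.09 2325 0.030389931745382612 0.043229173921301045 [0.152 0.153 0.154]
-0.07 3666 0.017393586915599016 0.05639762168332865 [0.149 0.153 0.158]
-0.05 2454 0.029934186340324315 0.0438597128774937 [0.152 0.153 0.154]
-0.03 2382 0.030238616079034074 0.0439758471884371 [0.152 0.153 0.154]
-0.01 2321 0.030128831434286203 0.04409242386056178 [0.152 0.153 0.154]
0.01 2180 0.030085342532318246 0.04423475895784627 [0.152 0.153 0.154]
0.03 2024 0.030725633852017393 0.0443607623139621 [0.152 0.153 0.154]
G [ 0.599 -0.394  0.148]
low {} [-4.5, 0.0, 12.3, 0.2, -0.1, 0.1] x 6
end [0.6001, -0.3795, -0.0191]
```

View pics/w8.png

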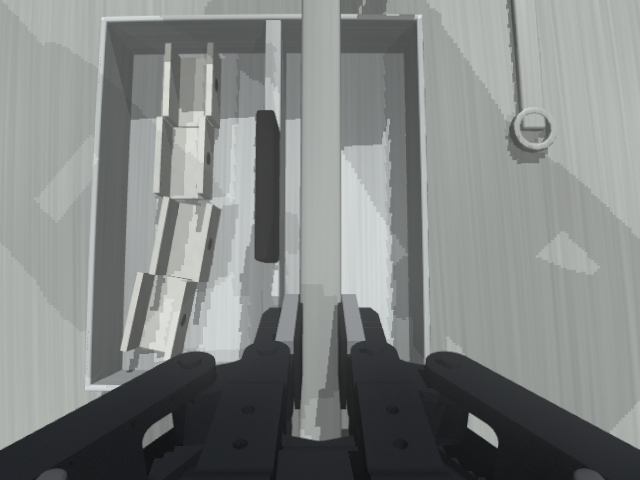

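The wrist view shows the bar level over the narrow compartment (column 320), with all four brackets in the wide one. I'll lower it, release, then push the bar against the divider with closed fingers.

```bash
python3 - <<'E'
from tf import *
RL=lay('P',Rt); s=env.observe()
G2=np.array(tote(.038,-.066,.018))
q=plan([dict(p=tcp(G2,RL),R=RL,c='low',x=2),dict(hand=.25,x=3,c='rel'),dict(p=tcp(G2+[0,0,.08],RL),c='up',x=1)])
T=lambda x,z: tcp(tote(x,-.05,z),RL,.029)
plan([dict(p=T(.064,.098),hand=0,c='shift',x=1),dict(p=T(.064,.010),c='down',x=1),dict(p=T(.0415,.010),c='push',v=.006,x=1),dict(p=T(.046,.010),c='back',x=0),dict(p=T(.046,.15),c='up',x=1)],q)
E
```

```text
low {} [-4.5, 0.0, 12.3, 0.2, -0.1, 0.1] x 6
rel {'hand': 0.25} [0.0, 0.0, 0.0, 0.0, 0.0, 0.0] x 3
up {} [2.7, 0.0, -7.5, 0.0, 0.0, 0.0] x 3
end [0.6002, -0.3797, 0.0606]
shift {'hand': 0} [1.5, 2.6, -0.5, 0.0, 0.0, 0.0] x 2
down {} [-3.0, 0.0, 8.2, 0.0, 0.0, 0.0] x 4
push {} [[0.0, -0.57, 0.0, 0.0, 0.0, 0.0], [0.0, -1.15, 0.0, 0.0, 0.0, 0.0], [0.0, -1.72, 0.0, 0.0, 0.0, 0.0], [0.0, -2.3, 0.0, 0.0, 0.0, 0.0], [0.0, -2.3, 0.0, 0.0, 0.0, 0.0]]
back {} [0.0, 0.5, 0.0, 0.0, 0.0, 0.0] x 1
up {} [4.8, 0.0, -13.1, 0.0, 0.0, 0.0] x 5
end [0.6088, -0.3675, 0.1226]
```

{"name": "jog_arm", "arguments": {
  "targets": [
    [-1.5,0,4.1,0,0,0],
    [-3,0,8.2,0,0,0],
    [-4,0,11,0,0,0],
    [-4.5,0,12.3,0,0,0],
    [-4.5,0,12.3,0,0,0],
    [-4.5,0,12.3,0,0,0]
  ]
}}

```text
time_s: 27.63
position: [0.6008, -0.3794, -0.0177]
tool_rot: [[0.043, 0.999, 0.021], [0.939, -0.047, 0.342], [0.342, 0.005, -0.94]]
ft_force: [-0.1, -0.9, 0.2]
grip_width: 0.011
gripper_force: 90.0
```

{"name": "jog_arm", "arguments": {
  "targets": [
    [0,0,0,0,0,0],
    [0,0,0,0,0,0],
    [0,0,0,0,0,0]
  ],
  "hand": 0.25
}}

```text
time_s: 27.88
position: [0.6011, -0.3799, -0.0181]
tool_rot: [[0.044, 0.999, 0.022], [0.938, -0.048, 0.342], [0.343, 0.006, -0.939]]
ft_force: [5.2, 2.4, 7.4]
grip_width: 0.0211
gripper_force: 4.5
```

{"name": "jog_arm", "arguments": {
  "targets": [
    [1,0,-2.8,0,0,0],
    [2.7,0,-7.5,0,0,0],
    [2.7,0,-7.5,0,0,0]
  ]
}}

```text
time_s: 28.13
position: [0.601, -0.3823, 0.0665]
tool_rot: [[0.043, 0.999, 0.025], [0.94, -0.049, 0.337], [0.338, 0.009, -0.941]]
ft_force: [0.2, -0.8, 1.4]
grip_width: 0.0217
gripper_force: 0.0
```

{"name": "jog_arm", "arguments": {
  "targets": [
    [1.5,2.6,-0.5,0,0,0],
    [1.5,2.6,-0.5,0,0,0],
    [1.5,2.6,-0.5,0,0,0],
    [1.5,2.6,-0.5,0,0,0]
  ],
  "hand": 0
}}

```text
time_s: 28.47
position: [0.6255, -0.3695, 0.0688]
tool_rot: [[0.046, 0.999, 0.018], [0.938, -0.049, 0.344], [0.344, 0.001, -0.939]]
ft_force: [-0.3, -0.4, -0.3]
grip_width: -0.0
gripper_force: 0.0
```

```bash
cat > seeh.py <<'E'
from tf import *
def see(cams=('wrist',),name=None):
    s=env.observe(); print(s['time_s'],s['position'],s['grip_width'])
    y=np.radians(TY);Rz=np.array([[np.cos(y),np.sin(y)],[-np.sin(y),np.cos(y)]])
    for c in cams:
        im=grab(c); W=cloud(im)[im['depth']>0]; L=W.copy(); L[:,:2]=(W[:,:2]-TC)@Rz.T
        if name: save(name+c,im['frame'])
        r=L[(L[:,2]>.036)&(L[:,2]<.05)&(abs(L[:,0])<.13)&(abs(L[:,1])<.14)]; print(c,'rim',cv2.minAreaRect((r[:,:2]*1000).astype(np.float32)))
        m=(L[:,2]>.009)&(L[:,2]<.032)&(L[:,0]>.017)&(L[:,0]<.093)&(abs(L[:,1])<.108); P=L[m]
        for a in np.arange(-.11,.11,.02):
            Q=P[(P[:,1]>=a)&(P[:,1]<a+.02)]
            if len(Q)>5:
                hst=np.histogram(Q[:,0],np.arange(.013,.0985,.0035))[0]; print(round(a,2),np.round(np.percentile(Q[:,2],[5,50,95]),3),''.join('#' if v>.03*len(Q) and v>2 else '.' for v in hst))
if __name__=='__main__':
    import sys; see(sys.argv[2:],None if sys.argv[1]=='-' else sys.argv[1])
E
python3 seeh.py - wrist top
```

```text
28.4667 [ 0.626 -0.37   0.069] -2.673328773955477e-05
wrist rim ((-0.8828887939453125, -1.7050933837890625), (227.3282012939453, 202.88189697265625), 89.55521392822266)
-0.09 [0.013 0.014 0.015] .....##.................
-0.07 [0.013 0.014 0.015] .....####...............
-0.05 [0.013 0.014 0.015] .....#####..............
-0.03 [0.013 0.014 0.015] .....#####..............
-0.01 [0.013 0.014 0.015] .....#####..............
0.01 [0.013 0.014 0.015] .....#####..............
0.03 [0.013 0.014 0.015] .....#####..............
0.05 [0.013 0.014 0.015] .....#####..............
top rim ((48.71476364135742, 0.83135986328125), (231.0760955810547, 99.51097869873047), 89.59864807128906)
-0.11 [0.01  0.013 0.015] ....##########..........
-0.09 [0.009 0.013 0.015] ....#####...##..........
-0.07 [0.01  0.013 0.015] ....#####...............
-0.05 [0.01  0.013 0.016] ....#####.............#.
-0.03 [0.011 0.013 0.023] ....#####.............#.
-0.01 [0.011 0.013 0.017] ....#####.............#.
0.01 [0.011 0.012 0.016] ......###...............
```

{"name": "jog_arm", "arguments": {
  "targets": [
    [-1.4,0,3.8,0,0,0],
    [-2.6,0,7.1,0,0,0],
    [-3.0,0,8.2,0,0,0],
    [-3.0,0,8.2,0,0,0]
  ]
}}

```text
time_s: 28.9
position: [0.6249, -0.3694, -0.0194]
tool_rot: [[0.047, 0.999, 0.017], [0.937, -0.05, 0.347], [0.347, -0.001, -0.938]]
ft_force: [0.3, -0.5, 1.1]
grip_width: 0.0
gripper_force: 0.0
```

{"name": "jog_arm", "arguments": {
  "targets": [
    [0,-0.5,0,0,0,0],
    [0,-1.0,0,0,0,0],
    [0,-1.5,0,0,0,0],
    [0,-2.0,0,0,0,0],
    [0,-2.3,0,0,0,0],
    [0,-2.3,0,0,0,0]
  ]
}}

```text
time_s: 29.4
position: [0.6026, -0.3687, -0.0176]
tool_rot: [[0.046, 0.999, 0.019], [0.938, -0.05, 0.344], [0.344, 0.002, -0.939]]
ft_force: [-0.3, 0.1, 1.1]
grip_width: -0.0001
gripper_force: 0.5
```

{"name": "jog_arm", "arguments": {
  "targets": [
    [0,0.5,0,0,0,0],
    [1.4,0.5,-3.8,0,0,0],
    [3.0,0.5,-8.2,0,0,0],
    [3.4,0.5,-9.4,0,0,0],
    [3.4,0.5,-9.4,0,0,0]
  ]
}}

```text
time_s: 29.82
position: [0.61, -0.3705, 0.0876]
tool_rot: [[0.043, 0.999, 0.025], [0.94, -0.049, 0.337], [0.338, 0.01, -0.941]]
ft_force: [-0.3, -1.1, 0.5]
grip_width: 0.0002
gripper_force: 0.0
```

```bash
python3 seeh.py - wrist top
```

```text
29.8167 [ 0.61  -0.371  0.088] 0.00018250796568088643
wrist rim ((-0.9419174194335938, -0.3711395263671875), (230.61325073242188, 202.65994262695312), 89.3790512084961)
-0.09 [0.013 0.014 0.015] .##.....................
-0.07 [0.013 0.014 0.015] .#####..................
-0.05 [0.013 0.014 0.015] .#####..................
-0.03 [0.013 0.014 0.015] ..####..................
-0.01 [0.013 0.014 0.015] ..#####.................
0.01 [0.013 0.014 0.015] ..#####.................
0.03 [0.013 0.014 0.015] ..#####.................
0.05 [0.013 0.014 0.015] ...####.................
top rim ((38.030364990234375, 1.3446273803710938), (230.8321533203125, 121.21876525878906), 89.86524963378906)
-0.11 [0.01  0.013 0.016] .#########..............
-0.09 [0.01  0.013 0.016] .####...##..............
-0.07 [0.01  0.013 0.015] .####...................
-0.05 [0.01  0.013 0.016] ...###..................
-0.03 [0.011 0.014 0.023] ..####................#.
-0.01 [0.011 0.013 0.016] ...###..................
0.01 [0.01  0.012 0.016] ....##................#.
```

P1 (the first laid hanger) lies flat beside the divider. Next is the middle hanger.

```bash
cat > pick.py <<'E'
from tf import *
import sys
i=int(sys.argv[1]); z=float(sys.argv[2]); kind=sys.argv[3]
RL=lay(kind,Rt)
s=env.observe(); R0=s['tool_rot']
half=R0@Ro.from_rotvec(Ro.from_matrix(R0.T@Rt).as_rotvec()*.5).as_matrix()
g=B[i]+[0,0,z]+t*OFF
print(R0)
q=plan([dict(p=[.53,-.12,.25],R=half,hand=.4,c='a',x=0),dict(p=[.60,.10,.22],R=Rt,c='b',x=1),dict(p=g-t*.06,c='stand',x=2),dict(p=g,v=.02,x=2,c='in')])
E
python3 pick.py 1 .134 P
```

```text
[[ 0.045  0.999  0.019]
 [ 0.938 -0.049  0.343]
 [ 0.343  0.003 -0.939]]
a {'hand': 0.4} [28.8, -9.0, -7.4, -2.2, -44.9, -5.0] x 8
b {} [21.1, 7.7, -6.2, -2.2, -44.9, -4.9] x 8
stand {} [3.3, 5.5, 14.0, 0.0, 0.0, 0.0] x 6
in {} [[0.0, 0.0, 1.5, 0.0, 0.0, 0.0], [0.0, 0.0, 3.0, 0.0, 0.0, 0.0], [0.0, 0.0, 4.5, 0.0, 0.0, 0.0], [0.0, 0.0, 6.0, 0.0, 0.0, 0.0], [0.0, 0.0, 6.0, 0.0, 0.0, 0.0], [0.0, 0.0, 6.0, 0.0, 0.0, 0.0]]
end [0.676, -0.0683, 0.1208]
```

{"name": "jog_arm", "arguments": {
  "targets": [
    [28.8,-9.0,-7.4,-2.2,-44.9,-5.0],
    [28.8,-9.0,-7.4,-2.2,-44.9,-5.0],
    [28.8,-9.0,-7.4,-2.2,-44.9,-5.0],
    [28.8,-9.0,-7.4,-2.2,-44.9,-5.0],
    [28.8,-9.0,-7.4,-2.2,-44.9,-5.0],
    [28.8,-9.0,-7.4,-2.2,-44.9,-5.0],
    [28.8,-9.0,-7.4,-2.2,-44.9,-5.0],
    [28.8,-9.0,-7.4,-2.2,-44.9,-5.0]
  ],
  "hand": 0.4
}}

```text
time_s: 30.58
position: [0.5285, -0.115, 0.2511]
tool_rot: [[-0.024, 0.998, 0.05], [0.906, 0.043, -0.421], [-0.422, 0.035, -0.906]]
ft_force: [0.1, -1.1, -0.2]
grip_width: 0.034
gripper_force: 0.0
```

{"name": "jog_arm", "arguments": {
  "targets": [
    [21.1,7.7,-6.2,-2.2,-44.9,-4.9],
    [21.1,7.7,-6.2,-2.2,-44.9,-4.9],
    [21.1,7.7,-6.2,-2.2,-44.9,-4.9],
    [21.1,7.7,-6.2,-2.2,-44.9,-4.9],
    [21.1,7.7,-6.2,-2.2,-44.9,-4.9],
    [21.1,7.7,-6.2,-2.2,-44.9,-4.9],
    [21.1,7.7,-6.2,-2.2,-44.9,-4.9],
    [21.1,7.7,-6.2,-2.2,-44.9,-4.9]
  ]
}}

```text
time_s: 31.25
position: [0.5993, 0.1027, 0.215]
tool_rot: [[-0.052, 0.992, 0.115], [0.336, 0.125, -0.933], [-0.94, -0.01, -0.34]]
ft_force: [0.4, 0.2, -0.3]
grip_width: 0.0342
gripper_force: 0.0
```

{"name": "jog_arm", "arguments": {
  "targets": [
    [3.3,5.5,14,0,0,0],
    [3.3,5.5,14,0,0,0],
    [3.3,5.5,14,0,0,0],
    [3.3,5.5,14,0,0,0],
    [3.3,5.5,14,0,0,0],
    [3.3,5.5,14,0,0,0]
  ]
}}

```text
time_s: 31.75
position: [0.6685, -0.0149, 0.1407]
tool_rot: [[-0.042, 0.993, 0.109], [0.342, 0.117, -0.932], [-0.939, -0.001, -0.344]]
ft_force: [0.1, 0.3, 1.7]
grip_width: 0.0343
gripper_force: 0.0
```

```bash
python3 - <<'E'
from tf import *
s=env.observe(); print(s['time_s'],s['position'],s['q'],s['grip_width'],np.degrees(Ro.from_matrix(s['tool_rot'].T@Rt).as_rotvec()))
im=grab('wrist'); W=cloud(im)[im['depth']>0]
for z0,z1 in((.09,.125),(.125,.15)):
    Q=W[(W[:,2]>z0)&(W[:,2]<z1)&(W[:,0]>.64)&(W[:,0]<.70)&(W[:,1]>-.06)&(W[:,1]<-.02)]
    print(len(Q),Q.min(0),Q.max(0),np.median(Q,0))
g=B[1]+[0,0,.134]+t*OFF
plan([dict(p=g,R=Rt,v=.02,x=2,c='in')])
E
```

```text
31.75 [ 0.668 -0.015  0.141] [ 11.77   48.725  66.941 -69.674  85.738  25.724] 0.03427333228421343 [-0.286 -0.146 -0.024]
2258 [ 0.665 -0.03   0.09 ] [ 0.679 -0.024  0.125] [ 0.672 -0.026  0.108]
1694 [ 0.665 -0.03   0.125] [ 0.679 -0.023  0.15 ] [ 0.672 -0.026  0.137]
in {} [[0.03, 0.03, 2.0, -0.07, -0.03, -0.03], [0.07, 0.07, 4.0, -0.13, -0.07, -0.07], [0.1, 0.1, 6.0, -0.2, -0.1, -0.1], [0.1, 0.1, 6.0, -0.2, -0.1, -0.1], [0.1, 0.1, 6.0, -0.2, -0.1, -0.1]]
end [0.6763, -0.069, 0.1202]
```

{"name": "jog_arm", "arguments": {
  "targets": [
    [0,0.1,2,0,0,0],
    [0,0.1,4,0,0,0],
    [0,0.1,6,0,0,0],
    [0,0.1,6,0,0,0],
    [0,0.1,6,0,0,0]
  ]
}}

```text
time_s: 32.22
position: [0.6765, -0.068, 0.1218]
tool_rot: [[-0.04, 0.993, 0.114], [0.341, 0.12, -0.932], [-0.939, 0.001, -0.344]]
ft_force: [0.2, 0.2, 0.6]
grip_width: 0.0343
gripper_force: 0.0
```

{"name": "jog_arm", "arguments": {
  "targets": [
    [0,0,0,0,0,0],
    [0,0,0,0,0,0],
    [0,0,0,0,0,0],
    [0,0,0,0,0,0],
    [0,0,0,0,0,0]
  ],
  "hand": 0
}}

```text
time_s: 32.63
position: [0.6771, -0.0676, 0.1219]
tool_rot: [[-0.04, 0.993, 0.115], [0.34, 0.122, -0.932], [-0.94, 0.002, -0.342]]
ft_force: [-0.5, 1.7, 5.7]
grip_width: 0.0116
gripper_force: 89.4
```

{"name": "jog_arm", "arguments": {
  "targets": [
    [-0.9,0,-0.3,0,0,0],
    [-1.9,0,-0.7,0,0,0],
    [-2.8,0,-1.0,0,0,0],
    [-5.5,0,-2.0,0,0,0],
    [-8,0,-3,0,0,0],
    [-10.3,0,-3.8,0,0,0],
    [-10.3,0,-3.8,0,0,0]
  ]
}}

```text
time_s: 33.22
position: [0.6774, -0.0679, 0.2374]
tool_rot: [[-0.032, 0.993, 0.117], [0.341, 0.121, -0.932], [-0.939, 0.01, -0.342]]
ft_force: [0.1, 0.4, 0.7]
grip_width: 0.0114
gripper_force: 89.3
```

```bash
python3 - <<'E'
from tf import *
s=env.observe(); R0=s['tool_rot']; G0=s['position']-R0[:,2]*OFF; print('G',G0,s['gripper_force'],s['q'])
RP=lay('P',Rt);RQ=lay('Q',Rt)
y90=Ro.from_rotvec([0,0,-np.pi/2]).as_matrix()@RP
mid=Rt@Ro.from_rotvec(Ro.from_matrix(Rt.T@RP).as_rotvec()*.55).as_matrix()
x,yy=.013+.038,.067
q=plan([dict(p=tcp([.53,.0,.27],mid),R=mid,c='mid',x=0),dict(p=tcp([.50,-.10,.24],RP),R=RP,c='P',x=0),
 dict(p=tcp([.52,-.18,.22],y90),R=y90,c='y90',x=0),dict(p=tcp(tote(x,yy,.15),RQ),R=RQ,c='Q',x=3)])
E
```

```text
G [ 0.673 -0.031  0.251] 89.31973814964294 [  7.196  41.467  64.74  -70.702  84.551  15.887]
mid {} [2.7, -13.8, -6.6, 2.9, 49.3, 5.0] x 7
P {} [-5.7, -3.4, 5.3, 2.1, 40.4, 4.4] x 6
y90 {} [-5.7, 2.3, -0.8, -19.0, 0.0, 52.1] x 8
y90 {} [-1.1, 3.8, 0.4, -11.8, 0.0, 32.5] x 5
Q {} [3.7, 5.5, 5.9, -19.0, 0.0, 52.1] x 8
Q {} [3.5, -0.9, 4.2, -11.8, 0.0, 32.5] x 8
end [0.6182, -0.2742, 0.1127]
```

{"name": "jog_arm", "arguments": {
  "targets": [
    [2.7,-13.8,-6.6,2.9,49.3,5.0],
    [2.7,-13.8,-6.6,2.9,49.3,5.0],
    [2.7,-13.8,-6.6,2.9,49.3,5.0],
    [2.7,-13.8,-6.6,2.9,49.3,5.0],
    [2.7,-13.8,-6.6,2.9,49.3,5.0],
    [2.7,-13.8,-6.6,2.9,49.3,5.0],
    [2.7,-13.8,-6.6,2.9,49.3,5.0]
  ]
}}

```text
time_s: 33.8
position: [0.5311, -0.0131, 0.2297]
tool_rot: [[-0.016, 0.999, 0.037], [0.939, 0.028, -0.344], [-0.345, 0.029, -0.938]]
ft_force: [0.5, 0.2, -0.6]
grip_width: 0.0113
gripper_force: 89.3
```

{"name": "jog_arm", "arguments": {
  "targets": [
    [-5.7,-3.4,5.3,2.1,40.4,4.4],
    [-5.7,-3.4,5.3,2.1,40.4,4.4],
    [-5.7,-3.4,5.3,2.1,40.4,4.4],
    [-5.7,-3.4,5.3,2.1,40.4,4.4],
    [-5.7,-3.4,5.3,2.1,40.4,4.4],
    [-5.7,-3.4,5.3,2.1,40.4,4.4]
  ]
}}

```text
time_s: 34.3
position: [0.4998, -0.088, 0.1982]
tool_rot: [[0.05, 0.999, 0.01], [0.937, -0.051, 0.346], [0.346, -0.008, -0.938]]
ft_force: [-0.4, 0.7, -0.9]
grip_width: 0.0114
gripper_force: 89.3
```

{"name": "jog_arm", "arguments": {
  "targets": [
    [-5.7,2.3,-0.8,-19,0,52.1],
    [-5.7,2.3,-0.8,-19,0,52.1],
    [-5.7,2.3,-0.8,-19,0,52.1],
    [-5.7,2.3,-0.8,-19,0,52.1],
    [-5.7,2.3,-0.8,-19,0,52.1],
    [-5.7,2.3,-0.8,-19,0,52.1],
    [-5.7,2.3,-0.8,-19,0,52.1],
    [-5.7,2.3,-0.8,-19,0,52.1]
  ]
}}

```text
time_s: 34.97
position: [0.5194, -0.144, 0.1856]
tool_rot: [[0.805, 0.521, 0.283], [0.49, -0.853, 0.177], [0.334, -0.004, -0.942]]
ft_force: [0.8, -0.8, -0.9]
grip_width: 0.0112
gripper_force: 89.2
```

{"name": "jog_arm", "arguments": {
  "targets": [
    [-1.1,3.8,0.4,-11.8,0,32.5],
    [-1.1,3.8,0.4,-11.8,0,32.5],
    [-1.1,3.8,0.4,-11.8,0,32.5],
    [-1.1,3.8,0.4,-11.8,0,32.5],
    [-1.1,3.8,0.4,-11.8,0,32.5],
    [-1.1,3.8,0.4,-11.8,0,32.5]
  ]
}}

```text
time_s: 35.47
position: [0.5318, -0.1801, 0.1779]
tool_rot: [[0.942, -0.051, 0.333], [-0.048, -0.999, -0.018], [0.333, 0.001, -0.943]]
ft_force: [-0.2, -0.0, -1.4]
grip_width: 0.0112
gripper_force: 89.2
```

```bash
python3 - <<'E'
from tf import *
s=env.observe(); print(s['time_s'],s['position'],s['q'],s['grip_width']); RP=lay('P',Rt);RQ=lay('Q',Rt)
y90=Ro.from_rotvec([0,0,-np.pi/2]).as_matrix()@RP
print(np.degrees(Ro.from_matrix(s['tool_rot'].T@y90).as_rotvec()))
plan([dict(p=tcp(tote(.051,.067,.15),RQ),R=RQ,c='Q',x=3)])
E
```

```text
35.4667 [ 0.532 -0.18   0.178] [-36.325  15.961  90.438  12.469  57.766  51.415] 0.011165862596770014
[ 0.09   0.546 -0.125]
Q {} [3.9, 5.5, 5.7, -18.6, 0.2, 52.1] x 8
Q {} [3.8, -0.9, 3.9, -11.7, 0.2, 32.5] x 8
end [0.618, -0.2748, 0.1133]
```

{"name": "jog_arm", "arguments": {
  "targets": [
    [3.9,5.5,5.7,-18.6,0.2,52.1],
    [3.9,5.5,5.7,-18.6,0.2,52.1],
    [3.9,5.5,5.7,-18.6,0.2,52.1],
    [3.9,5.5,5.7,-18.6,0.2,52.1],
    [3.9,5.5,5.7,-18.6,0.2,52.1],
    [3.9,5.5,5.7,-18.6,0.2,52.1],
    [3.9,5.5,5.7,-18.6,0.2,52.1],
    [3.9,5.5,5.7,-18.6,0.2,52.1]
  ]
}}

```text
time_s: 36.13
position: [0.5851, -0.2387, 0.1369]
tool_rot: [[0.496, -0.851, 0.175], [-0.8, -0.526, -0.288], [0.337, 0.003, -0.941]]
ft_force: [-1.1, 0.6, -0.1]
grip_width: 0.0118
gripper_force: 89.2
```

{"name": "jog_arm", "arguments": {
  "targets": [
    [3.8,-0.9,3.9,-11.7,0.2,32.5],
    [3.8,-0.9,3.9,-11.7,0.2,32.5],
    [3.8,-0.9,3.9,-11.7,0.2,32.5],
    [3.8,-0.9,3.9,-11.7,0.2,32.5],
    [3.8,-0.9,3.9,-11.7,0.2,32.5],
    [3.8,-0.9,3.9,-11.7,0.2,32.5],
    [3.8,-0.9,3.9,-11.7,0.2,32.5]
  ]
}}

```text
time_s: 36.72
position: [0.6187, -0.2757, 0.1126]
tool_rot: [[-0.038, -0.999, -0.016], [-0.939, 0.041, -0.341], [0.341, 0.002, -0.94]]
ft_force: [0.3, -0.3, -0.2]
grip_width: 0.0118
gripper_force: 89.2
```

```bash
python3 - <<'E'
from tf import *
s=env.observe(); RL=lay('Q',Rt)
print(s['time_s'],s['position'],s['q'],s['grip_width'],np.degrees(Ro.from_matrix(s['tool_rot'].T@RL).as_rotvec()))
im=grab('wrist'); W=cloud(im)[im['depth']>0]
y=np.radians(TY);Rz=np.array([[np.cos(y),np.sin(y)],[-np.sin(y),np.cos(y)]])
L=W.copy(); L[:,:2]=(W[:,:2]-TC)@Rz.T
G=s['position']-s['tool_rot'][:,2]*OFF
P=L[(L[:,2]>.1)&(L[:,2]<G[2]+.012)&(abs(L[:,0]-.05)<.04)&(abs(L[:,1])<.2)]
for a in np.arange(-.15,.15,.03):
    Q=P[(P[:,1]>=a)&(P[:,1]<a+.03)]
    if len(Q)>5: print(round(a,2),len(Q),Q[:,0].min(),Q[:,0].max(),np.percentile(Q[:,2],[5,50,95]))
plan([dict(p=tcp(tote(.051,.067,.019),RL),R=RL,c='low',x=2),dict(hand=.25,x=3,c='rel'),dict(p=tcp(tote(.051,.067,.15),RL),c='up',x=1)])
E
python3 seeh.py w9 wrist
```

```text
36.7167 [ 0.619 -0.276  0.113] [-26.371  36.451  66.608 -19.444  69.795 161.606] 0.011753219071494053 [-0.01   0.068  0.447]
-0.06 2213 0.045097406501425324 0.058551228862673006 [0.152 0.153 0.154]
-0.03 3263 0.045067939276916824 0.058951830909645 [0.152 0.153 0.154]
0.0 3488 0.04462303391437447 0.058646585253447424 [0.152 0.153 0.154]
0.03 4555 0.032144722256812634 0.07076314197014388 [0.151 0.153 0.158]
0.06 3684 0.0320038052829324 0.07084255891313679 [0.152 0.153 0.158]
0.09 1399 0.04148821500909395 0.05777725976875112 [0.152 0.153 0.154]
low {} [-4.6, 0.0, 12.3, 0.0, 0.1, 0.4] x 6
rel {'hand': 0.25} [0.0, 0.0, 0.0, 0.0, 0.0, 0.0] x 3
up {} [4.5, 0.0, -12.3, 0.0, 0.0, 0.0] x 5
end [0.6181, -0.2745, 0.1125]
36.7667 [ 0.618 -0.276  0.113] 0.01185043017069706
wrist rim ((-1.1066818237304688, -0.636627197265625), (230.85220336914062, 202.5148468017578), 89.4781723022461)
-0.11 [0.012 0.014 0.015] .######.................
-0.09 [0.013 0.014 0.015] .#####..................
-0.07 [0.013 0.014 0.015] .#####..................
-0.05 [0.013 0.014 0.015] .#####..................
-0.03 [0.013 0.014 0.015] ..####..................
-0.01 [0.013 0.014 0.015] ..#####.................
0.01 [0.013 0.014 0.015] ..#####.................
0.03 [0.013 0.014 0.015] ..#####.................
0.05 [0.013 0.014 0.015] ...####.................
```

View pics/w9wrist.png

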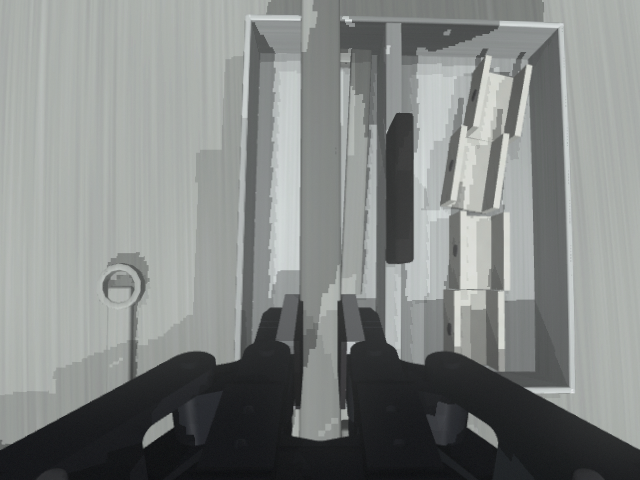

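{"name": "jog_arm", "arguments": {
  "targets": [
    [-1.5,0,4.1,0,0,0],
    [-3,0,8.2,0,0,0],
    [-4,0,11,0,0,0],
    [-4.6,0,12.3,0,0,0],
    [-4.6,0,12.3,0,0,0],
    [-4.6,0,12.3,0,0,0]
  ]
}}

```text
time_s: 37.32
position: [0.6193, -0.2834, -0.0131]
tool_rot: [[-0.026, -1.0, -0.013], [-0.945, 0.029, -0.325], [0.326, 0.004, -0.946]]
ft_force: [-0.4, -0.0, -0.7]
grip_width: 0.0115
gripper_force: 89.3
```

{"name": "jog_arm", "arguments": {
  "targets": [
    [0,0,0,0,0,0],
    [0,0,0,0,0,0],
    [0,0,0,0,0,0]
  ],
  "hand": 0.25
}}

```text
time_s: 37.57
position: [0.6193, -0.2834, -0.0129]
tool_rot: [[-0.028, -1.0, -0.013], [-0.945, 0.03, -0.326], [0.326, 0.003, -0.945]]
ft_force: [-0.8, 0.8, 0.1]
grip_width: 0.0212
gripper_force: 0.1
```

{"name": "jog_arm", "arguments": {
  "targets": [
    [1,0,-2.8,0,0,0],
    [2.7,0,-7.5,0,0,0],
    [4.5,0,-12.3,0,0,0],
    [4.5,0,-12.3,0,0,0],
    [4.5,0,-12.3,0,0,0]
  ]
}}

```text
time_s: 37.98
position: [0.6216, -0.2868, 0.1238]
tool_rot: [[-0.03, -1.0, -0.005], [-0.944, 0.03, -0.33], [0.33, -0.005, -0.944]]
ft_force: [0.4, -0.2, 0.3]
grip_width: 0.0211
gripper_force: 0.0
```

```bash
python3 seeh.py - wrist top; python3 - <<'E'
from tf import *
s=env.observe(); RP=lay('P',Rt);RQ=lay('Q',Rt)
y90=Ro.from_rotvec([0,0,-np.pi/2]).as_matrix()@RP
mid=Rt@Ro.from_rotvec(Ro.from_matrix(Rt.T@RP).as_rotvec()*.5).as_matrix()
g=B[2]+[0,0,.134]+t*OFF
plan([dict(p=[.54,-.18,.20],R=y90,c='y90',hand=.4,x=0),dict(p=[.51,-.12,.24],R=RP,c='P',x=0),dict(p=[.53,-.0,.25],R=mid,c='mid',x=0),dict(p=[.60,.08,.22],R=Rt,c='Rt',x=1),dict(p=g-t*.06,c='stand',x=2)])
E
```

```text
37.9833 [ 0.622 -0.287  0.124] 0.02105691996842899
wrist rim ((-0.9227142333984375, -0.7523422241210938), (230.42532348632812, 203.0236358642578), 89.47010040283203)
-0.11 [0.012 0.014 0.015] .###########............
-0.09 [0.012 0.014 0.015] .#####...###............
-0.07 [0.013 0.014 0.015] ..####....####..........
-0.05 [0.013 0.014 0.015] ..####....####..........
-0.03 [0.013 0.014 0.015] ..####...#####..........
-0.01 [0.013 0.014 0.015] ..####...#####..........
0.01 [0.013 0.014 0.015] ..####...#####..........
0.03 [0.012 0.014 0.015] ..####...#####..........
0.05 [0.013 0.014 0.015] .........#####..........
0.07 [0.012 0.014 0.015] .........#####..........
0.09 [0.013 0.014 0.015] ......#######...........
top rim ((-3.09979248046875, -29.43254852294922), (168.0410919189453, 203.70733642578125), 89.72660064697266)
-0.11 [0.01  0.012 0.016] .##########.............
-0.09 [0.01  0.013 0.015] .#####..###.............
-0.07 [0.01  0.013 0.015] .####....#####..........
-0.05 [0.01  0.013 0.015] ..####...#####..........
-0.03 [0.01  0.013 0.015] ...###...####...........
y90 {'hand': 0.4} [-4.4, 5.1, -6.8, 18.3, 0.6, -51.6] x 8
y90 {'hand': 0.4} [-3.5, -1.4, -4.7, 11.5, 0.4, -32.2] x 5
P {} [-1.1, -3.6, -3.0, 19.0, 0.0, -52.1] x 8
P {} [1.6, -2.3, -1.0, 11.8, 0.0, -32.5] x 5
mid {} [11.7, 1.4, 3.2, -2.3, -44.9, -4.9] x 7
Rt {} [8.3, 7.2, -0.3, -2.3, -44.8, -4.9] x 8
stand {} [2.4, 5.7, 16.6, 0.0, 0.0, 0.0] x 7
end [0.6748, -0.0603, 0.1404]
```

```bash
python3 - <<'E'
from tf import *
s=env.observe(); print(s['q']); RQ=Ro.from_rotvec([0,0,np.radians(6)]).as_matrix()@lay('Q',Rt)
T=lambda x,z: tcp(tote(x,.045,z),RQ,.029)
q=plan([dict(p=T(.078,.098),R=RQ,hand=0,c='shift',x=3),dict(p=T(.078,.011),c='down',x=1),dict(p=T(.0655,.011),c='push',v=.004,x=2),dict(p=T(.069,.011),c='back',x=0),dict(p=T(.069,.13),c='up',x=1)])
E
```

```text
[-27.516  36.486  65.34  -18.188  70.756 159.127]
shift {'hand': 0} [-0.8, -2.6, 4.7, 1.8, 1.0, -4.6] x 5
down {} [-3.0, 0.0, 8.2, 0.0, 0.0, 0.0] x 4
push {} [[-0.02, 0.3, -0.02, 0.0, 0.0, 0.0], [-0.05, 0.6, -0.05, 0.0, 0.0, 0.0], [-0.08, 0.9, -0.08, 0.0, 0.0, 0.0], [-0.1, 1.2, -0.1, 0.0, 0.0, 0.0], [-0.1, 1.2, -0.1, 0.0, 0.0, 0.0], [-0.1, 1.2, -0.1, 0.0, 0.0, 0.0]]
back {} [0.0, -0.3, 0.0, 0.0, 0.0, 0.0] x 1
up {} [4.1, 0.0, -11.1, 0.0, 0.0, 0.0] x 4
end [0.6361, -0.2938, 0.1023]
```

{"name": "jog_arm", "arguments": {
  "targets": [
    [-0.8,-2.6,4.7,1.8,1,-4.6],
    [-0.8,-2.6,4.7,1.8,1,-4.6],
    [-0.8,-2.6,4.7,1.8,1,-4.6],
    [-0.8,-2.6,4.7,1.8,1,-4.6],
    [-0.8,-2.6,4.7,1.8,1,-4.6]
  ],
  "hand": 0
}}

```text
time_s: 38.5
position: [0.6451, -0.2943, 0.0706]
tool_rot: [[0.051, -0.999, 0.017], [-0.938, -0.054, -0.341], [0.342, 0.001, -0.94]]
ft_force: [0.5, -0.3, 0.8]
grip_width: -0.0001
gripper_force: 0.0
```

```bash
python3 - <<'E'
from tf import *
s=env.observe(); print(s['q']); R=s['tool_rot']
T=lambda x,z: tcp(tote(x,.045,z),R,.029)
tip=s['position']-R[:,2]*.029; y=np.radians(TY); d=tip[:2]-TC; print('tip local',d[0]*np.cos(y)+d[1]*np.sin(y),-d[0]*np.sin(y)+d[1]*np.cos(y),tip[2])
q=plan([dict(p=T(.078,.011),c='down',x=1),dict(p=T(.0655,.011),c='push',v=.004,x=2),dict(p=T(.069,.011),c='back',x=0),dict(p=T(.069,.13),c='up',x=1)])
E
```

```text
[-27.155  40.78   65.34  -19.071  64.83  156.536]
tip local 0.07783389039589281 0.04496936151591776 0.09788427118035334
down {} [-3.0, 0.0, 8.2, 0.0, 0.0, 0.0] x 4
push {} [[-0.02, 0.3, -0.02, 0.0, 0.0, 0.0], [-0.05, 0.6, -0.05, 0.0, 0.0, 0.0], [-0.08, 0.9, -0.08, 0.0, 0.0, 0.0], [-0.1, 1.2, -0.1, 0.0, 0.0, 0.0], [-0.1, 1.2, -0.1, 0.0, 0.0, 0.0], [-0.1, 1.2, -0.1, 0.0, 0.0, 0.0]]
back {} [0.0, -0.3, 0.0, 0.0, 0.0, 0.0] x 1
up {} [4.1, 0.0, -11.1, 0.0, 0.0, 0.0] x 4
end [0.6361, -0.2939, 0.1023]
```

{"name": "jog_arm", "arguments": {
  "targets": [
    [-1.4,0,3.8,0,0,0],
    [-2.6,0,7.1,0,0,0],
    [-3.0,0,8.2,0,0,0],
    [-3.0,0,8.2,0,0,0]
  ]
}}

```text
time_s: 38.83
position: [0.6443, -0.2937, -0.0185]
tool_rot: [[0.053, -0.998, 0.015], [-0.939, -0.055, -0.34], [0.34, 0.004, -0.94]]
ft_force: [0.1, -0.1, 0.4]
grip_width: 0.0
gripper_force: 0.0
```

{"name": "jog_arm", "arguments": {
  "targets": [
    [0,0.3,0,0,0,0],
    [0,0.6,0,0,0,0],
    [0,0.9,0,0,0,0],
    [-0.1,1.2,-0.1,0,0,0],
    [-0.1,1.2,-0.1,0,0,0],
    [-0.1,1.2,-0.1,0,0,0]
  ]
}}

```text
time_s: 39.33
position: [0.6331, -0.2935, -0.016]
tool_rot: [[0.052, -0.998, 0.018], [-0.938, -0.055, -0.341], [0.342, 0.001, -0.94]]
ft_force: [0.5, -0.5, -0.6]
grip_width: 0.0004
gripper_force: 0.0
```

{"name": "jog_arm", "arguments": {
  "targets": [
    [0,-0.3,0,0,0,0],
    [1.4,-0.3,-3.8,0,0,0],
    [3.0,-0.3,-8.2,0,0,0],
    [4.1,-0.3,-11.1,0,0,0],
    [4.1,-0.3,-11.1,0,0,0]
  ]
}}

```text
time_s: 39.75
position: [0.6397, -0.2954, 0.1109]
tool_rot: [[0.049, -0.998, 0.03], [-0.936, -0.056, -0.348], [0.349, -0.011, -0.937]]
ft_force: [0.1, 0.4, 1.4]
grip_width: -0.0001
gripper_force: 0.0
```

```bash
python3 seeh.py - wrist; python3 - <<'E'
from tf import *
s=env.observe(); RP=lay('P',Rt);RQ=lay('Q',Rt)
y90=Ro.from_rotvec([0,0,-np.pi/2]).as_matrix()@RP
mid=Rt@Ro.from_rotvec(Ro.from_matrix(Rt.T@RP).as_rotvec()*.5).as_matrix()
g=B[2]+[0,0,.134]+t*OFF
plan([dict(p=[.54,-.18,.20],R=y90,c='y90',hand=.4,x=0),dict(p=[.51,-.12,.24],R=RP,c='P',x=0),dict(p=[.53,-.0,.25],R=mid,c='mid',x=0),dict(p=[.60,.08,.22],R=Rt,c='Rt',x=1),dict(p=g-t*.06,c='stand',x=2)])
E
```

```text
39.75 [ 0.64  -0.295  0.111] -0.0001170585350706134
wrist rim ((-0.9692764282226562, -0.6750106811523438), (230.85691833496094, 203.22071838378906), 89.55962371826172)
-0.11 [0.012 0.014 0.015] .###########............
-0.09 [0.012 0.014 0.015] .#####...###............
-0.07 [0.013 0.014 0.015] ..####....####..........
-0.05 [0.013 0.014 0.015] ..####...#####..........
-0.03 [0.012 0.014 0.015] ..####...#####..........
-0.01 [0.013 0.014 0.015] ..####...#####..........
0.01 [0.013 0.014 0.015] ..####...####...........
0.03 [0.012 0.014 0.015] ..####...####...........
0.05 [0.012 0.014 0.015] ..####..#...............
0.07 [0.01  0.014 0.015] ..####..................
y90 {'hand': 0.4} [-5.3, 6.1, -8.7, 19.1, -0.3, -52.7] x 8
y90 {'hand': 0.4} [-3.4, -1.6, -4.5, 9.5, -0.2, -26.3] x 4
P {} [-1.0, -3.6, -3.0, 19.0, 0.1, -52.1] x 8
P {} [1.6, -2.4, -1.0, 11.8, -0.1, -32.4] x 5
mid {} [11.7, 1.4, 3.2, -2.3, -44.8, -5.0] x 7
Rt {} [8.3, 7.2, -0.3, -2.3, -44.9, -4.9] x 8
stand {} [2.4, 5.7, 16.6, 0.0, 0.0, 0.0] x 7
end [0.6749, -0.0602, 0.1406]
```

```bash
python3 - <<'E'
from tf import *
s=env.observe(); RP=lay('P',Rt)
y90=Ro.from_rotvec([0,0,-np.pi/2]).as_matrix()@RP
T=lambda x,z: tcp(tote(x,-.05,z),RP,.029)
q=plan([dict(p=[.56,-.22,.20],R=y90,c='y90',x=0),dict(p=T(.080,.098),R=RP,c='P',x=2),dict(p=T(.080,.011),c='down',x=1),dict(p=T(.066,.011),c='push',v=.004,x=2),dict(p=T(.070,.011),c='back',x=0),dict(p=T(.070,.13),c='up',x=1)])
mid=Rt@Ro.from_rotvec(Ro.from_matrix(Rt.T@RP).as_rotvec()*.5).as_matrix()
g=B[2]+[0,0,.134]+t*OFF
plan([dict(p=[.53,-.1,.25],R=mid,c='mid',hand=.4,x=0),dict(p=[.60,.08,.22],R=Rt,c='Rt',x=1),dict(p=g-t*.06,c='stand',x=2)],q)
E
```

```text
y90 {} [-2.8, 4.9, -7.7, 19.1, -0.3, -52.7] x 8
y90 {} [-2.2, -0.8, -4.1, 9.5, -0.2, -26.3] x 4
P {} [2.5, 8.9, 9.4, 19.0, 0.1, -52.1] x 8
P {} [-4.2, 6.0, 3.7, 11.8, -0.1, -32.4] x 7
down {} [-3.0, 0.0, 8.2, 0.0, 0.0, 0.0] x 4
push {} [[0.0, -0.35, 0.0, 0.0, 0.0, 0.0], [0.0, -0.7, 0.0, 0.0, 0.0, 0.0], [0.0, -1.05, 0.0, 0.0, 0.0, 0.0], [0.0, -1.4, 0.0, 0.0, 0.0, 0.0], [0.0, -1.4, 0.0, 0.0, 0.0, 0.0], [0.0, -1.4, 0.0, 0.0, 0.0, 0.0]]
back {} [0.0, 0.4, 0.0, 0.0, 0.0, 0.0] x 1
up {} [4.1, 0.0, -11.2, 0.0, 0.0, 0.0] x 4
end [0.633, -0.3687, 0.1029]
mid {'hand': 0.4} [29.8, -11.6, -4.8, -2.3, -44.8, -5.0] x 8
Rt {} [17.4, 7.5, -4.5, -2.3, -44.9, -4.9] x 8
stand {} [2.3, 5.7, 16.6, 0.0, 0.0, 0.0] x 7
end [0.6744, -0.0601, 0.1413]
```

{"name": "jog_arm", "arguments": {
  "targets": [
    [-2.8,4.9,-7.7,19.1,-0.3,-52.7],
    [-2.8,4.9,-7.7,19.1,-0.3,-52.7],
    [-2.8,4.9,-7.7,19.1,-0.3,-52.7],
    [-2.8,4.9,-7.7,19.1,-0.3,-52.7],
    [-2.8,4.9,-7.7,19.1,-0.3,-52.7],
    [-2.8,4.9,-7.7,19.1,-0.3,-52.7],
    [-2.8,4.9,-7.7,19.1,-0.3,-52.7],
    [-2.8,4.9,-7.7,19.1,-0.3,-52.7]
  ]
}}

```text
time_s: 40.47
position: [0.5842, -0.2438, 0.1636]
tool_rot: [[0.812, -0.506, 0.289], [-0.477, -0.862, -0.169], [0.335, -0.001, -0.942]]
ft_force: [0.2, -0.2, -0.2]
grip_width: 0.0002
gripper_force: 0.0
```

{"name": "jog_arm", "arguments": {
  "targets": [
    [-2.2,-0.8,-4.1,9.5,-0.2,-26.3],
    [-2.2,-0.8,-4.1,9.5,-0.2,-26.3],
    [-2.2,-0.8,-4.1,9.5,-0.2,-26.3],
    [-2.2,-0.8,-4.1,9.5,-0.2,-26.3],
    [-2.2,-0.8,-4.1,9.5,-0.2,-26.3]
  ]
}}

```text
time_s: 40.88
position: [0.5587, -0.2204, 0.1949]
tool_rot: [[0.942, -0.046, 0.333], [-0.045, -0.999, -0.012], [0.333, -0.004, -0.943]]
ft_force: [-0.3, 0.7, 0.0]
grip_width: -0.0001
gripper_force: 0.0
```

{"name": "jog_arm", "arguments": {
  "targets": [
    [2.5,8.9,9.4,19,0.1,-52.1],
    [2.5,8.9,9.4,19,0.1,-52.1],
    [2.5,8.9,9.4,19,0.1,-52.1],
    [2.5,8.9,9.4,19,0.1,-52.1],
    [2.5,8.9,9.4,19,0.1,-52.1],
    [2.5,8.9,9.4,19,0.1,-52.1],
    [2.5,8.9,9.4,19,0.1,-52.1],
    [2.5,8.9,9.4,19,0.1,-52.1]
  ]
}}

```text
time_s: 41.55
position: [0.6093, -0.3109, 0.1137]
tool_rot: [[0.573, 0.796, 0.197], [0.746, -0.606, 0.278], [0.341, -0.012, -0.94]]
ft_force: [-0.0, 0.5, -0.8]
grip_width: 0.0
gripper_force: 0.0
```

{"name": "jog_arm", "arguments": {
  "targets": [
    [-4.2,6,3.7,11.8,-0.1,-32.4],
    [-4.2,6,3.7,11.8,-0.1,-32.4],
    [-4.2,6,3.7,11.8,-0.1,-32.4],
    [-4.2,6,3.7,11.8,-0.1,-32.4],
    [-4.2,6,3.7,11.8,-0.1,-32.4],
    [-4.2,6,3.7,11.8,-0.1,-32.4],
    [-4.2,6,3.7,11.8,-0.1,-32.4]
  ]
}}

```text
time_s: 42.13
position: [0.6408, -0.3677, 0.0642]
tool_rot: [[0.055, 0.998, 0.009], [0.937, -0.055, 0.345], [0.345, -0.011, -0.939]]
ft_force: [-0.7, -0.7, 0.7]
grip_width: -0.0
gripper_force: 0.0
```

```bash
python3 seeh.py - wrist; python3 - <<'E'
from tf import *
s=env.observe(); print(s['q']); R=lay('P',Rt); print(np.degrees(Ro.from_matrix(s['tool_rot'].T@R).as_rotvec()))
tip=s['position']-s['tool_rot'][:,2]*.029; y=np.radians(TY); d=tip[:2]-TC; print('tip local',d[0]*np.cos(y)+d[1]*np.sin(y),-d[0]*np.sin(y)+d[1]*np.cos(y),tip[2])
E
```

```text
42.1333 [ 0.641 -0.368  0.064] -4.523618473003778e-05
wrist rim ((1.2454299926757812, -1.5649337768554688), (227.27781677246094, 198.3273468017578), 89.52961730957031)
-0.09 [0.011 0.014 0.015] ..####..................
-0.07 [0.012 0.014 0.015] ..####...###............
-0.05 [0.013 0.014 0.015] ..####...#####..........
-0.03 [0.012 0.014 0.015] ..####...#####..........
-0.01 [0.012 0.014 0.015] ..####...####...........
0.01 [0.012 0.014 0.015] ..####...####...........
0.03 [0.013 0.014 0.015] ..####...####...........
0.05 [0.012 0.014 0.015] ..####..#####...........
0.07 [0.011 0.014 0.015] ..####..#####...........
0.09 [0.013 0.014 0.015] ..###########...........
[-44.75   53.875  37.683  14.904 102.153 -40.098]
[-0.433 -0.172 -0.534]
tip local 0.07804996909585718 -0.048634606647340775 0.09198237923667185
```

{"name": "jog_arm", "arguments": {
  "targets": [
    [-1.4,0.1,3.8,0,0,0],
    [-2.4,0.1,6.6,0,0,0],
    [-2.8,0.1,7.7,0,0,0],
    [-2.8,0.1,7.7,0,0,0]
  ]
}}

```text
time_s: 42.52
position: [0.6402, -0.3674, -0.0174]
tool_rot: [[0.054, 0.999, 0.009], [0.936, -0.053, 0.347], [0.347, -0.011, -0.938]]
ft_force: [0.2, 1.1, 1.2]
grip_width: 0.0001
gripper_force: 0.0
```

{"name": "jog_arm", "arguments": {
  "targets": [
    [0,-0.4,0,0,0,0],
    [0,-0.7,0,0,0,0],
    [0,-1.1,0,0,0,0],
    [0,-1.4,0,0,0,0],
    [0,-1.4,0,0,0,0],
    [0,-1.4,0,0,0,0]
  ]
}}

```text
time_s: 43.02
position: [0.6267, -0.3675, -0.0159]
tool_rot: [[0.05, 0.999, 0.01], [0.937, -0.051, 0.345], [0.345, -0.008, -0.939]]
ft_force: [-0.3, 0.4, 0.5]
grip_width: 0.0001
gripper_force: 0.0
```

{"name": "jog_arm", "arguments": {
  "targets": [
    [0,0.4,0,0,0,0],
    [1.4,0.4,-3.8,0,0,0],
    [3.0,0.4,-8.2,0,0,0],
    [4.1,0.4,-11.2,0,0,0],
    [4.1,0.4,-11.2,0,0,0]
  ]
}}

```text
time_s: 43.43
position: [0.6344, -0.3695, 0.1121]
tool_rot: [[0.046, 0.999, 0.019], [0.941, -0.05, 0.335], [0.336, 0.003, -0.942]]
ft_force: [-0.3, 0.2, 1.5]
grip_width: 0.0001
gripper_force: 0.0
```

{"name": "jog_arm", "arguments": {
  "targets": [
    [29.8,-11.6,-4.8,-2.3,-44.8,-5.0],
    [29.8,-11.6,-4.8,-2.3,-44.8,-5.0],
    [29.8,-11.6,-4.8,-2.3,-44.8,-5.0],
    [29.8,-11.6,-4.8,-2.3,-44.8,-5.0],
    [29.8,-11.6,-4.8,-2.3,-44.8,-5.0],
    [29.8,-11.6,-4.8,-2.3,-44.8,-5.0],
    [29.8,-11.6,-4.8,-2.3,-44.8,-5.0],
    [29.8,-11.6,-4.8,-2.3,-44.8,-5.0]
  ],
  "hand": 0.4
}}

```text
time_s: 44.1
position: [0.5292, -0.095, 0.2531]
tool_rot: [[-0.025, 0.999, 0.043], [0.907, 0.041, -0.418], [-0.419, 0.028, -0.907]]
ft_force: [0.4, -0.2, -0.6]
grip_width: 0.034
gripper_force: 0.0
```

{"name": "jog_arm", "arguments": {
  "targets": [
    [17.4,7.5,-4.5,-2.3,-44.9,-4.9],
    [17.4,7.5,-4.5,-2.3,-44.9,-4.9],
    [17.4,7.5,-4.5,-2.3,-44.9,-4.9],
    [17.4,7.5,-4.5,-2.3,-44.9,-4.9],
    [17.4,7.5,-4.5,-2.3,-44.9,-4.9],
    [17.4,7.5,-4.5,-2.3,-44.9,-4.9],
    [17.4,7.5,-4.5,-2.3,-44.9,-4.9],
    [17.4,7.5,-4.5,-2.3,-44.9,-4.9]
  ]
}}

```text
time_s: 44.77
position: [0.5995, 0.0823, 0.2188]
tool_rot: [[-0.055, 0.992, 0.112], [0.341, 0.124, -0.932], [-0.939, -0.013, -0.345]]
ft_force: [0.7, 0.3, 0.6]
grip_width: 0.0342
gripper_force: 0.0
```

```bash
python3 seeh.py - top side; python3 - <<'E'
from tf import *
s=env.observe(); print(s['q'])
g=B[2]+[0,0,.134]+t*OFF
plan([dict(p=g-t*.06,R=Rt,c='stand',x=2)])
E
```

```text
44.7667 [0.6   0.082 0.219] 0.03421746571734539
top rim ((-2.8451461791992188, 1.5425262451171875), (232.0451202392578, 203.63192749023438), 89.6281967163086)
-0.11 [0.01  0.012 0.015] .##########.............
-0.09 [0.01  0.013 0.015] .####...###.............
-0.07 [0.01  0.013 0.015] .#####..####............
-0.05 [0.011 0.013 0.016] ..####..####............
-0.03 [0.01  0.013 0.019] ...###..####..........#.
-0.01 [0.01  0.013 0.016] ...###..####............
0.01 [0.01  0.013 0.015] ..####..####............
0.03 [0.011 0.013 0.016] .#####..####............
0.05 [0.011 0.013 0.015] .#####..#####...........
0.07 [0.01  0.013 0.015] ..###...####............
0.09 [0.01  0.013 0.015] ..##########............
side rim ((0.41013336181640625, -1.2450942993164062), (232.632568359375, 204.8199462890625), 89.44801330566406)
-0.11 [0.01  0.012 0.015] .....##..###............
-0.09 [0.01  0.013 0.014] .....##..###............
-0.07 [0.01  0.012 0.014] .....#..#####...........
-0.05 [0.01  0.012 0.014] ....##..#####...........
-0.03 [0.01  0.012 0.014] .....#..#####...........
-0.01 [0.01  0.013 0.015] ..........###...........
0.01 [0.011 0.013 0.014] ...........##...........
0.03 [0.011 0.012 0.014] ...........###..........
0.05 [0.011 0.013 0.014] ...........##...........
0.07 [0.01  0.013 0.014] .......######...........
0.09 [0.011 0.013 0.016] .....########...........
[ 21.32   41.553  67.143 -65.924  96.321  22.269]
stand {} [2.4, 5.7, 16.8, -0.1, -0.4, 0.3] x 7
end [0.6742, -0.0605, 0.1404]
```

{"name": "jog_arm", "arguments": {
  "targets": [
    [2.4,5.7,16.8,0,-0.4,0.3],
    [2.4,5.7,16.8,0,-0.4,0.3],
    [2.4,5.7,16.8,0,-0.4,0.3],
    [2.4,5.7,16.8,0,-0.4,0.3],
    [2.4,5.7,16.8,0,-0.4,0.3],
    [2.4,5.7,16.8,0,-0.4,0.3],
    [2.4,5.7,16.8,0,-0.4,0.3]
  ]
}}

```text
time_s: 45.45
position: [0.6738, -0.0618, 0.1421]
tool_rot: [[-0.04, 0.993, 0.11], [0.339, 0.117, -0.933], [-0.94, 0.0, -0.341]]
ft_force: [-0.1, 1.3, 1.2]
grip_width: 0.0346
gripper_force: 0.0
```

```bash
python3 - <<'E'
from tf import *
s=env.observe(); print(s['time_s'],s['position'],s['q'],np.degrees(Ro.from_matrix(s['tool_rot'].T@Rt).as_rotvec()))
im=grab('wrist'); W=cloud(im)[im['depth']>0]
Q=W[(W[:,2]>.09)&(W[:,2]<.15)&(W[:,0]>.64)&(W[:,0]<.71)&(W[:,1]>-.11)&(W[:,1]<-.065)]
print(len(Q),Q.min(0),Q.max(0),np.median(Q,0))
g=B[2]+[0,0,.134]+t*OFF
plan([dict(p=g,R=Rt,v=.02,x=2,c='in')])
E
```

```text
45.45 [ 0.674 -0.062  0.142] [  7.766  47.818  69.107 -71.638  81.976  25.821] [-0.243  0.042 -0.103]
3909 [ 0.67  -0.078  0.09 ] [ 0.684 -0.072  0.15 ] [ 0.677 -0.074  0.121]
in {} [[0.05, 0.02, 1.5, -0.02, 0.02, -0.02], [0.1, 0.05, 3.0, -0.05, 0.05, -0.05], [0.15, 0.08, 4.5, -0.08, 0.08, -0.08], [0.2, 0.1, 6.0, -0.1, 0.1, -0.1], [0.2, 0.1, 6.0, -0.1, 0.1, -0.1], [0.2, 0.1, 6.0, -0.1, 0.1, -0.1]]
end [0.6816, -0.1159, 0.1201]
```

{"name": "jog_arm", "arguments": {
  "targets": [
    [0,0.1,2,0,0,0],
    [0.1,0.1,4,0,0,0],
    [0.1,0.1,6,0,0,0],
    [0.1,0.1,6,0,0,0],
    [0.1,0.1,6,0,0,0]
  ]
}}

```text
time_s: 45.92
position: [0.6815, -0.1157, 0.1206]
tool_rot: [[-0.041, 0.993, 0.112], [0.338, 0.12, -0.933], [-0.94, -0.001, -0.341]]
ft_force: [1.1, 0.3, 0.6]
grip_width: 0.034
gripper_force: 0.0
```

{"name": "jog_arm", "arguments": {
  "targets": [
    [0,0,0,0,0,0],
    [0,0,0,0,0,0],
    [0,0,0,0,0,0],
    [0,0,0,0,0,0],
    [0,0,0,0,0,0]
  ],
  "hand": 0
}}

```text
time_s: 46.33
position: [0.6821, -0.1158, 0.1206]
tool_rot: [[-0.041, 0.993, 0.114], [0.337, 0.121, -0.934], [-0.941, -0.0, -0.34]]
ft_force: [0.8, 1.5, 5.6]
grip_width: 0.0114
gripper_force: 89.4
```

{"name": "jog_arm", "arguments": {
  "targets": [
    [-0.9,0,-0.3,0,0,0],
    [-1.9,0,-0.7,0,0,0],
    [-2.8,0,-1.0,0,0,0],
    [-5.5,0,-2.0,0,0,0],
    [-8,0,-3,0,0,0],
    [-10.3,0,-3.8,0,0,0],
    [-10.3,0,-3.8,0,0,0]
  ]
}}

```text
time_s: 46.92
position: [0.6824, -0.1158, 0.2361]
tool_rot: [[-0.034, 0.993, 0.115], [0.338, 0.12, -0.934], [-0.941, 0.007, -0.339]]
ft_force: [0.1, 0.6, -0.7]
grip_width: 0.0114
gripper_force: 89.1
```

```bash
python3 - <<'E'
from tf import *
s=env.observe(); R0=s['tool_rot']; G0=s['position']-R0[:,2]*OFF; print('G',G0)
RL=lay('P',Rt)
mid=Rt@Ro.from_rotvec(Ro.from_matrix(Rt.T@RL).as_rotvec()*.5).as_matrix()
G1=np.array(tote(.067,-.066,.15))
q=plan([dict(p=tcp([.54,-.04,.26],mid),R=mid,c='mid',x=0),dict(p=tcp(G1,RL),R=RL,c='lay',x=3)])
E
```

```text
G [ 0.678 -0.079  0.249]
mid {} [3.6, -13.3, -6.7, 2.5, 45.0, 4.5] x 7
lay {} [-22.0, 6.4, 21.5, 2.0, 39.9, 4.4] x 8
lay {} [-3.8, 1.1, 0.2, 0.3, 5.0, 0.6] x 4
end [0.6293, -0.3813, 0.113]
```

{"name": "jog_arm", "arguments": {
  "targets": [
    [3.6,-13.3,-6.7,2.5,45,4.5],
    [3.6,-13.3,-6.7,2.5,45,4.5],
    [3.6,-13.3,-6.7,2.5,45,4.5],
    [3.6,-13.3,-6.7,2.5,45,4.5],
    [3.6,-13.3,-6.7,2.5,45,4.5],
    [3.6,-13.3,-6.7,2.5,45,4.5],
    [3.6,-13.3,-6.7,2.5,45,4.5]
  ]
}}

```text
time_s: 47.5
position: [0.541, -0.0579, 0.2212]
tool_rot: [[-0.019, 0.999, 0.043], [0.908, 0.036, -0.417], [-0.418, 0.031, -0.908]]
ft_force: [0.1, 0.4, -1.1]
grip_width: 0.0112
gripper_force: 89.1
```

{"name": "jog_arm", "arguments": {
  "targets": [
    [-22,6.4,21.5,2,39.9,4.4],
    [-22,6.4,21.5,2,39.9,4.4],
    [-22,6.4,21.5,2,39.9,4.4],
    [-22,6.4,21.5,2,39.9,4.4],
    [-22,6.4,21.5,2,39.9,4.4],
    [-22,6.4,21.5,2,39.9,4.4],
    [-22,6.4,21.5,2,39.9,4.4],
    [-22,6.4,21.5,2,39.9,4.4]
  ]
}}

```text
time_s: 48.17
position: [0.6165, -0.3498, 0.1149]
tool_rot: [[0.045, 0.999, 0.008], [0.965, -0.046, 0.26], [0.26, -0.004, -0.966]]
ft_force: [0.7, -0.9, -1.1]
grip_width: 0.0114
gripper_force: 89.1
```

{"name": "jog_arm", "arguments": {
  "targets": [
    [-3.8,1.1,0.2,0.3,5,0.6],
    [-3.8,1.1,0.2,0.3,5,0.6],
    [-3.8,1.1,0.2,0.3,5,0.6],
    [-3.8,1.1,0.2,0.3,5,0.6],
    [-3.8,1.1,0.2,0.3,5,0.6]
  ]
}}

```text
time_s: 48.58
position: [0.6277, -0.3803, 0.1086]
tool_rot: [[0.048, 0.999, 0.009], [0.939, -0.048, 0.34], [0.34, -0.008, -0.94]]
ft_force: [0.2, 0.9, 0.1]
grip_width: 0.0111
gripper_force: 89.1
```

```bash
python3 - <<'E'
from tf import *
s=env.observe(); RL=lay('P',Rt)
print(s['time_s'],s['position'],s['q'],s['grip_width'],np.degrees(Ro.from_matrix(s['tool_rot'].T@RL).as_rotvec()))
im=grab('wrist'); W=cloud(im)[im['depth']>0]
y=np.radians(TY);Rz=np.array([[np.cos(y),np.sin(y)],[-np.sin(y),np.cos(y)]])
L=W.copy(); L[:,:2]=(W[:,:2]-TC)@Rz.T
G=s['position']-s['tool_rot'][:,2]*OFF
P=L[(L[:,2]>.1)&(L[:,2]<G[2]+.012)&(abs(L[:,0]-.067)<.04)&(abs(L[:,1])<.2)]
for a in np.arange(-.15,.15,.03):
    Q=P[(P[:,1]>=a)&(P[:,1]<a+.03)]
    if len(Q)>5: print(round(a,2),len(Q),Q[:,0].min(),Q[:,0].max(),np.percentile(Q[:,2],[5,50,95]))
P=L[(L[:,2]>.009)&(L[:,2]<.03)&(L[:,0]>.015)&(L[:,0]<.06)&(abs(L[:,1])<.105)]
for a in np.arange(-.11,.11,.03):
    Q=P[(P[:,1]>=a)&(P[:,1]<a+.03)]
    if len(Q)>5: print('lying',round(a,2),np.round(np.percentile(Q[:,0],[1,99]),4))
plan([dict(p=tcp(tote(.067,-.066,.018),RL),R=RL,c='low',x=2)])
E
```

```text
48.5833 [ 0.628 -0.38   0.109] [-45.981  51.801  35.055  14.67  106.819 -40.563] 0.011089315396318354 [-0.444  0.14  -0.122]
-0.12 1398 0.05905405606508184 0.0750754722059231 [0.148 0.149 0.15 ]
-0.09 3701 0.046223664776248986 0.08496403281885428 [0.148 0.15  0.155]
-0.06 4506 0.046220727827623966 0.08488991946027179 [0.147 0.149 0.154]
-0.03 3524 0.05880447060921097 0.07275161988631018 [0.148 0.149 0.15 ]
0.0 3305 0.058713522433747785 0.07293020246125081 [0.148 0.149 0.15 ]
0.03 2222 0.05924880335702891 0.07304883965791092 [0.148 0.149 0.15 ]
lying -0.11 [0.02  0.024]
lying -0.08 [0.02 0.05]
lying -0.05 [0.019 0.051]
lying -0.02 [0.02  0.051]
lying 0.01 [0.02  0.051]
lying 0.04 [0.02  0.051]
lying 0.07 [0.024 0.051]
low {} [-4.5, 0.2, 12.0, -0.4, 0.2, -0.1] x 6
end [0.6288, -0.3818, -0.019]
```

{"name": "jog_arm", "arguments": {
  "targets": [
    [-1.5,0.2,4.1,0,0,0],
    [-3,0.2,8.2,0,0,0],
    [-3.8,0.2,10.2,-0.4,0.2,0],
    [-4.2,0.2,11.2,-0.4,0.2,0],
    [-4.2,0.2,11.2,-0.4,0.2,0],
    [-4.2,0.2,11.2,-0.4,0.2,0]
  ]
}}

```text
time_s: 49.13
position: [0.6289, -0.3821, -0.0103]
tool_rot: [[0.048, 0.999, 0.016], [0.938, -0.051, 0.342], [0.342, -0.001, -0.94]]
ft_force: [0.4, 0.0, -1.0]
grip_width: 0.0118
gripper_force: 89.1
```

{"name": "jog_arm", "arguments": {
  "targets": [
    [0,0,0,0,0,0],
    [0,0,0,0,0,0],
    [0,0,0,0,0,0]
  ],
  "hand": 0.2
}}

```text
time_s: 49.38
position: [0.6285, -0.3823, -0.0118]
tool_rot: [[0.049, 0.999, 0.016], [0.938, -0.051, 0.344], [0.344, -0.002, -0.939]]
ft_force: [0.7, 0.8, 3.4]
grip_width: 0.0173
gripper_force: 1.6
```

{"name": "jog_arm", "arguments": {
  "targets": [
    [0.5,0,-1.4,0,0,0],
    [2,0,-5.5,0,0,0],
    [4.2,0,-11.2,0,0,0],
    [4.2,0,-11.2,0,0,0],
    [4.2,0,-11.2,0,0,0]
  ]
}}

```text
time_s: 49.8
position: [0.6302, -0.3829, 0.1136]
tool_rot: [[0.047, 0.999, 0.022], [0.94, -0.051, 0.337], [0.338, 0.005, -0.941]]
ft_force: [0.2, 0.6, 0.6]
grip_width: 0.017
gripper_force: 0.0
```

```bash
python3 seeh.py w10 wrist top
```

```text
49.8 [ 0.63  -0.383  0.114] 0.016982244726155414
wrist rim ((-1.0624542236328125, -0.2432861328125), (230.75637817382812, 203.08987426757812), 89.40438842773438)
-0.11 [0.013 0.014 0.015] .............#######....
-0.09 [0.013 0.014 0.015] .###.........#####......
-0.07 [0.013 0.014 0.015] ..####..#########.......
-0.05 [0.013 0.014 0.015] ..####..##########......
-0.03 [0.013 0.014 0.015] ..####...#########......
-0.01 [0.013 0.014 0.015] ..####...#########......
0.01 [0.013 0.014 0.015] ..####...#########......
0.03 [0.013 0.014 0.015] ..####...#########......
0.05 [0.013 0.014 0.015] ..####...#########......
0.07 [0.012 0.014 0.015] ...###...#####..........
0.09 [0.012 0.014 0.015] ...##########...........
top rim ((41.970558166503906, 1.07513427734375), (230.47421264648438, 114.15882873535156), 89.98538970947266)
-0.11 [0.01  0.013 0.015] .##########.#####.#####.
-0.09 [0.01  0.013 0.016] .####.....#.#####...##..
-0.07 [0.01  0.013 0.016] ..###...####.####.......
-0.05 [0.01  0.013 0.016] ...##...####.####.......
-0.03 [0.011 0.013 0.016] ...##...#########.....#.
-0.01 [0.01  0.013 0.016] ...###..#########.....#.
0.01 [0.011 0.013 0.015] ........#########.......
0.03 [0.011 0.013 0.016] .............#####......
```

View pics/w10wrist.png

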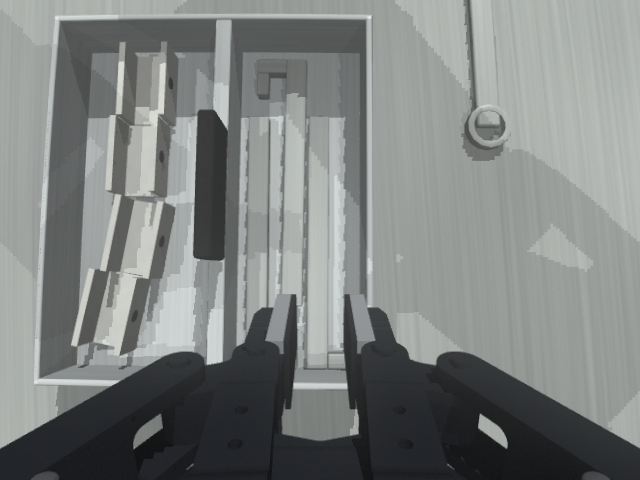

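All three hangers lie flat at z≈0.014 (wrist columns 255, 297 and 318), and the four brackets sit in the wide compartment (columns 75–175). Next I'll fit the bed and lever and plan the carry.

```bash
python3 - <<'E'
from tf import *
from scipy.optimize import minimize
for c in ('top','side'):
    W=np.load(c+'0.npz')['W'].reshape(-1,3)
    P=W[(W[:,2]>.023)&(W[:,2]<.032)&(abs(W[:,0]-.54)<.17)&(abs(W[:,1]-.335)<.18)]
    def res(v):
        a=v[2];d=P[:,:2]-v[:2];x=d[:,0]*np.cos(a)+d[:,1]*np.sin(a);y=-d[:,0]*np.sin(a)+d[:,1]*np.cos(a)
        # distance to rectangle mid-line of edge 123 x 138
        q=np.abs(np.stack([abs(x)-.123,abs(y)-.138],1)); out=np.maximum(np.stack([abs(x)-.123,abs(y)-.138],1),0)
        d=np.where((out>0).any(1),np.hypot(out[:,0],out[:,1]),q.min(1)); return np.minimum(d,.01).sum()
    best=min((minimize(res,[.54+dx,.333,a],method='Nelder-Mead',options=dict(xatol=1e-5,fatol=1e-5)) for dx in(-.01,0,.01) for a in (.03,.06,.09)),key=lambda r:r.fun)
    print('bed',c,best.x[:2],np.degrees(best.x[2]),best.fun/len(P),len(P))
    v=best.x;a=v[2];print(' lever block expected',v[:2]-.156*np.array([np.cos(a),np.sin(a)]))
print('handle',tote(.0075,0,0), tote(-.001,-.0005,0))
E
python3 totefit.py
```

```text
bed top [0.545 0.335] 3.5023118412552527 0.003329955959500153 2029
 lever block expected [0.389 0.325]
bed side [0.548 0.331] 3.4489758174128857 0.0033284624736556567 840
 lever block expected [0.392 0.321]
handle [np.float64(0.5721910460300608), np.float64(-0.3258663732734671), 0] [np.float64(0.5636767689777608), np.float64(-0.32595055329887507), 0]
tote rim top (array([ 607.4, -326.7]), array([230.3, 111.7]), 87.0) 678
handle top (array([ 568.7, -339.2]), array([52.6, 10.5]), 85.8) 161
tote rim side (array([ 565.4, -326.9]), array([232.8, 205.3]), 86.5) 2841
handle side (array([ 572.4, -327.9]), array([80.5, 11.9]), 85.8) 455
```

```bash
python3 - <<'E'
from tf import *
q=plan([dict(p=[.572,-.327,.12],R=down(-3.2),hand=.4,newtons=120,c='above',x=3),dict(p=[.572,-.327,.021],c='down',v=.03,x=2)])
E
```

```text
above {'hand': 0.4, 'newtons': 120} [5.3, -5.9, 0.4, -0.4, -20.3, 0.2] x 6
down {} [[0.0, 0.0, 2.48, 0.0, 0.0, 0.0], [0.0, 0.0, 4.95, 0.0, 0.0, 0.0], [0.0, 0.0, 7.43, 0.0, 0.0, 0.0], [0.0, 0.0, 9.9, 0.0, 0.0, 0.0], [0.0, 0.0, 9.9, 0.0, 0.0, 0.0], [0.0, 0.0, 9.9, 0.0, 0.0, 0.0]]
end [0.5719, -0.3272, 0.0208]
```

{"name": "jog_arm", "arguments": {
  "targets": [
    [5.3,-5.9,0.4,-0.4,-20.3,0.2],
    [5.3,-5.9,0.4,-0.4,-20.3,0.2],
    [5.3,-5.9,0.4,-0.4,-20.3,0.2],
    [5.3,-5.9,0.4,-0.4,-20.3,0.2],
    [5.3,-5.9,0.4,-0.4,-20.3,0.2],
    [5.3,-5.9,0.4,-0.4,-20.3,0.2]
  ],
  "hand": 0.4,
  "newtons": 120
}}

```text
time_s: 50.5
position: [0.5724, -0.3273, 0.1204]
tool_rot: [[0.056, 0.998, 0.002], [0.998, -0.056, -0.0], [-0.0, 0.002, -1.0]]
ft_force: [0.2, -0.4, -0.9]
grip_width: 0.0339
gripper_force: 0.0
```

```bash
python3 - <<'E'
from tf import *
s=env.observe(); print(s['position'],np.degrees(Ro.from_matrix(s['tool_rot'].T@down(-3.2)).as_rotvec()))
im=grab('wrist'); W=cloud(im)[im['depth']>0]; 
P=W[(W[:,2]>.066)&(W[:,2]<.085)&(abs(W[:,0]-.57)<.03)&(abs(W[:,1]+.327)<.06)]; print('handle wrist',cv2.minAreaRect((P[:,:2]*1000).astype(np.float32)),len(P),np.percentile(P[:,2],[50,95]))
im=grab('side'); W=cloud(im)[im['depth']>0]
P=W[(W[:,2]>.064)&(W[:,2]<.085)&(abs(W[:,0]-.57)<.03)&(abs(W[:,1]+.327)<.06)]; print('handle side',cv2.minAreaRect((P[:,:2]*1000).astype(np.float32)),len(P))
E
```

```text
[ 0.572 -0.327  0.12 ] [ 0.096  0.02  -0.008]
handle wrist ((571.6168823242188, -326.1990661621094), (80.29325103759766, 9.911590576171875), 86.91801452636719) 2760 [0.078 0.079]
handle side ((572.5596313476562, -327.4543762207031), (80.44296264648438, 11.848004341125488), 85.68009185791016) 431
```

Aligned to within 1 mm. I'll lower, grip at 120 N and lift slowly.

{"name": "jog_arm", "arguments": {
  "targets": [
    [0,0,2.5,0,0,0],
    [0,0,5,0,0,0],
    [0,0,7.5,0,0,0],
    [0,0,9.4,0,0,0],
    [0,0,9.9,0,0,0],
    [0,0,9.9,0,0,0]
  ]
}}

```text
time_s: 51.1
position: [0.5719, -0.3284, 0.0199]
tool_rot: [[0.058, 0.998, -0.0], [0.998, -0.058, 0.0], [0.0, -0.0, -1.0]]
ft_force: [0.2, 0.1, 0.7]
grip_width: 0.0341
gripper_force: 0.0
```

{"name": "jog_arm", "arguments": {
  "targets": [
    [0,0,0,0,0,0],
    [0,0,0,0,0,0],
    [0,0,0,0,0,0],
    [0,0,0,0,0,0],
    [0,0,0,0,0,0],
    [0,0,0,0,0,0]
  ],
  "hand": 0,
  "newtons": 120
}}

```text
time_s: 51.6
position: [0.5731, -0.3287, 0.0238]
tool_rot: [[0.057, 0.998, 0.005], [0.998, -0.057, -0.005], [-0.005, 0.005, -1.0]]
ft_force: [-1.6, -2.0, 5.6]
grip_width: 0.0077
gripper_force: 118.6
```

{"name": "jog_arm", "arguments": {
  "targets": [
    [0,0,-0.3,0,0,0],
    [0,0,-0.8,0,0,0],
    [0,0,-1.4,0,0,0],
    [0,0,-2.0,0,0,0],
    [0,0,-2.5,0,0,0],
    [0,0,-3.0,0,0,0],
    [0,0,-3.0,0,0,0],
    [0,0,-3.0,0,0,0]
  ]
}}

```text
time_s: 52.27
position: [0.5726, -0.3277, 0.0524]
tool_rot: [[0.056, 0.998, 0.003], [0.998, -0.056, -0.003], [-0.002, 0.003, -1.0]]
ft_force: [0.2, -0.8, -8.4]
grip_width: 0.0079
gripper_force: 117.3
```

```bash
cat > lev.py <<'E'
from tf import *
s=env.observe(); print(s['time_s'],s['position'],s['grip_width'],s['gripper_force'],s['ft_force'],s['wrist_torque'])
for c in ('side',):
    im=grab(c); W=cloud(im)[im['depth']>0]; p=s['position']
    P=W[(abs(W[:,0]-p[0])<.13)&(abs(W[:,1]-p[1])<.14)]
    z=p[2]-.0205+.045
    P=P[(P[:,2]>z-.012)&(P[:,2]<z+.012)]
    d=P[:,:2]-P[:,:2].mean(0)
    # rim plane: outer points only
    r=cv2.minAreaRect((P[:,:2]*1000).astype(np.float32)); print(r,len(P))
    A=np.c_[d,np.ones(len(d))]; k=np.linalg.lstsq(A,P[:,2],rcond=None)[0]; print('tilt deg x,y',np.degrees(k[:2]),k[2],'expected',z)
E
python3 lev.py
```

```text
52.2667 [ 0.573 -0.328  0.052] 0.007900359018319559 117.25183725357056 [ 0.175 -0.846 -8.391] [ 0.044 -0.034  0.054]
((565.6318359375, -325.414794921875), (233.24783325195312, 204.38478088378906), 86.41519165039062) 2576
tilt deg x,y [ 0.083 -0.022] 0.07096656623873206 expected 0.07691687443885603
```

{"name": "jog_arm", "arguments": {
  "targets": [
    [0,0,-0.4,0,0,0],
    [0,0,-1.0,0,0,0],
    [0,0,-1.8,0,0,0],
    [0,0,-2.6,0,0,0],
    [0,0,-3.4,0,0,0],
    [0,0,-4.1,0,0,0],
    [0,0,-4.5,0,0,0],
    [0,0,-4.5,0,0,0]
  ]
}}

```text
time_s: 52.98
position: [0.5728, -0.3279, 0.0986]
tool_rot: [[0.056, 0.998, 0.004], [0.998, -0.056, -0.004], [-0.004, 0.005, -1.0]]
ft_force: [0.0, 0.1, -6.5]
grip_width: 0.0079
gripper_force: 117.4
```

{"name": "jog_arm", "arguments": {
  "targets": [
    [0.3,-0.1,0,0,0,0],
    [0.9,-0.4,0,0,0,0],
    [1.9,-0.8,0,0,0,0],
    [3.1,-1.3,0,0,0,0],
    [4.4,-1.9,0,0,0,0],
    [5.7,-2.5,0,0,0,0],
    [7.1,-3.1,0,0,0,0],
    [8.5,-3.7,0,0,0,0]
  ]
}}

```text
time_s: 53.65
position: [0.5394, -0.2393, 0.0964]
tool_rot: [[0.056, 0.998, 0.002], [0.998, -0.056, -0.002], [-0.002, 0.002, -1.0]]
ft_force: [-1.0, 0.5, -7.6]
grip_width: 0.0077
gripper_force: 117.4
```

{"name": "jog_arm", "arguments": {
  "targets": [
    [1.6,-0.3,0,0,0,0],
    [3.4,-0.4,0,0,0,0],
    [5.4,-0.5,0,0,0,0],
    [7.4,-0.6,0,0,0,0],
    [9.4,-0.7,0,0,0,0],
    [11.4,-0.8,0,0,0,0],
    [13.4,-0.9,0,0,0,0],
    [15.4,-1.0,0,0,0,0]
  ]
}}

```text
time_s: 54.32
position: [0.5385, -0.0846, 0.0964]
tool_rot: [[0.056, 0.998, 0.002], [0.998, -0.056, -0.002], [-0.002, 0.002, -1.0]]
ft_force: [0.6, -0.7, -6.9]
grip_width: 0.0074
gripper_force: 117.4
```

{"name": "jog_arm", "arguments": {
  "targets": [
    [2,-0.1,0,0,0,0],
    [4,-0.2,0,0,0,0],
    [6,-0.3,0,0,0,0],
    [8,-0.4,0,0,0,0],
    [10,-0.5,0,0,0,0],
    [12,-0.6,0,0,0,0],
    [14,-0.7,0,0,0,0],
    [16,-0.8,0,0,0,0]
  ]
}}

```text
time_s: 54.98
position: [0.5394, 0.0755, 0.096]
tool_rot: [[0.056, 0.998, 0.002], [0.998, -0.056, -0.002], [-0.002, 0.002, -1.0]]
ft_force: [-0.1, -0.6, -7.5]
grip_width: 0.0077
gripper_force: 117.4
```

{"name": "jog_arm", "arguments": {
  "targets": [
    [2,-0.1,0,0,0,0],
    [4,-0.2,0,0,0,0],
    [6,-0.3,0,0,0,0],
    [8,-0.4,0,0,0,0],
    [10,-0.5,0,0,0,0],
    [12,-0.6,0,0,0,0],
    [14,-0.7,0,0,0,0],
    [16,-0.8,0,0,0,0]
  ]
}}

```text
time_s: 55.65
position: [0.5402, 0.2356, 0.0955]
tool_rot: [[0.056, 0.998, 0.002], [0.998, -0.056, -0.002], [-0.002, 0.002, -1.0]]
ft_force: [0.7, -1.2, -8.3]
grip_width: 0.0077
gripper_force: 117.4
```

```bash
python3 lev.py; python3 - <<'E'
from tf import *
plan([dict(p=[.5545,.3335,.096],R=down(3.5),v=.015,x=2)])
E
```

```text
55.65 [0.54  0.236 0.096] 0.007680445491831688 117.41761207580566 [ 0.673 -1.173 -8.255] [-0.029 -0.075  0.053]
((533.3447265625, 236.63478088378906), (238.1986083984375, 204.20835876464844), 86.84725952148438) 963
tilt deg x,y [0.096 0.119] 0.11342402905648423 expected 0.12003459498944463
 {} [[1.36, 0.13, 0.0, 0.01, 0.0, -0.94], [2.71, 0.26, 0.0, 0.03, 0.0, -1.89], [4.07, 0.39, 0.0, 0.04, 0.0, -2.83], [5.43, 0.51, 0.0, 0.06, 0.0, -3.77], [6.79, 0.64, 0.0, 0.07, 0.0, -4.71], [8.14, 0.77, 0.0, 0.09, 0.0, -5.66], [9.5, 0.9, 0.0, 0.1, 0.0, -6.6], [9.5, 0.9, 0.0, 0.1, 0.0, -6.6]]
 {} [[0.0, 0.0, 0.0, 0.0, 0.0, 0.0]]
end [0.5541, 0.3334, 0.0956]
```

{"name": "jog_arm", "arguments": {
  "targets": [
    [1.8,0.1,0,0,0,-0.9],
    [3.5,0.3,0,0,0,-1.9],
    [5.1,0.4,0,0,0,-2.8],
    [6.5,0.5,0,0,0,-3.8],
    [7.7,0.7,0,0,0,-4.7],
    [8.7,0.8,0,0,0,-5.7],
    [9.3,0.9,0,0,0,-6.4],
    [9.5,0.9,0,0,0,-6.6]
  ]
}}

```text
time_s: 56.37
position: [0.5551, 0.3292, 0.0952]
tool_rot: [[-0.06, 0.998, 0.002], [0.998, 0.06, -0.002], [-0.003, 0.002, -1.0]]
ft_force: [-0.4, 0.2, -7.2]
grip_width: 0.0081
gripper_force: 117.5
```

```bash
cat > bt.py <<'E'
from tf import *
s=env.observe(); print(s['time_s'],s['position'],s['gripper_force'])
zr=s['position'][2]-.0205-.004+.045
for c in ('top','side'):
    im=grab(c); W=cloud(im)[im['depth']>0]
    P=W[(abs(W[:,0]-.55)<.14)&(abs(W[:,1]-.333)<.15)&(abs(W[:,2]-zr)<.009)]
    print(c,'tote',cv2.minAreaRect((P[:,:2]*1000).astype(np.float32)),len(P),np.median(P[:,2]),zr)
E
python3 bt.py
```

```text
56.3667 [0.555 0.329 0.095] 117.46308445930481
top tote ((546.1323852539062, 303.08367919921875), (204.8211669921875, 174.40740966796875), 2.924231767654419) 1128 0.11443679847679156 0.11574060044887109
side tote ((547.368408203125, 329.24847412109375), (204.56918334960938, 236.97662353515625), 3.313602924346924) 1011 0.11237270064702243 0.11574060044887109
```

{"name": "jog_arm", "arguments": {
  "targets": [
    [0.1,0,0.6,0,0,0],
    [0.2,0,1.4,0,0,0],
    [0.2,0,2.3,0,0,0],
    [0.2,0,3.2,0,0,0],
    [0.2,0,4.0,0,0,0],
    [0.2,0,4.5,0,0,0],
    [0.2,0,4.8,0,0,0],
    [0.2,0,4.8,0,0,0]
  ]
}}

```text
time_s: 57.13
position: [0.5551, 0.3301, 0.0467]
tool_rot: [[-0.059, 0.998, 0.001], [0.998, 0.059, -0.003], [-0.003, 0.001, -1.0]]
ft_force: [0.2, -0.2, -7.1]
grip_width: 0.0076
gripper_force: 117.4
```

{"name": "jog_arm", "arguments": {
  "targets": [
    [0,0,0.1,0,0,0],
    [0,0,0.2,0,0,0],
    [0,0,0.3,0,0,0],
    [0,0,0.3,0,0,0],
    [0,0,0.3,0,0,0]
  ]
}}

```text
time_s: 57.55
position: [0.5554, 0.3303, 0.0447]
tool_rot: [[-0.059, 0.998, 0.003], [0.998, 0.059, -0.002], [-0.002, 0.003, -1.0]]
ft_force: [0.7, 0.3, -7.4]
grip_width: 0.0078
gripper_force: 117.4
```

```bash
python3 bt.py
```

```text
57.55 [0.555 0.33  0.045] 117.44655132293701
top tote ((546.57470703125, 305.28411865234375), (203.8251495361328, 176.09555053710938), 3.2552413940429688) 997 0.06400747038966059 0.06520345249882192
side tote ((547.69189453125, 329.3611755371094), (204.648681640625, 237.14283752441406), 3.6949501037597656) 926 0.061785130301786895 0.06520345249882192
```

{"name": "jog_arm", "arguments": {
  "targets": [
    [0,0,0.1,0,0,0],
    [0,0,0.2,0,0,0],
    [0,0,0.3,0,0,0],
    [0,0,0.3,0,0,0],
    [0,0,0.3,0,0,0]
  ]
}}

```text
time_s: 58.07
position: [0.5553, 0.3302, 0.0414]
tool_rot: [[-0.059, 0.998, 0.002], [0.998, 0.059, -0.002], [-0.003, 0.002, -1.0]]
ft_force: [-0.3, -0.6, -7.1]
grip_width: 0.0076
gripper_force: 117.4
```

{"name": "jog_arm", "arguments": {
  "targets": [
    [0,0,0.1,0,0,0],
    [0,0,0.2,0,0,0],
    [0,0,0.2,0,0,0],
    [0,0,0.2,0,0,0]
  ]
}}

```text
time_s: 58.4
position: [0.5555, 0.3303, 0.0398]
tool_rot: [[-0.059, 0.998, 0.003], [0.998, 0.059, -0.002], [-0.002, 0.003, -1.0]]
ft_force: [-0.1, 0.2, -4.7]
grip_width: 0.0078
gripper_force: 117.9
```

Contact is starting. I'll press a touch more, then release gently and rise.

{"name": "jog_arm", "arguments": {
  "targets": [
    [0,0,0.1,0,0,0],
    [0,0,0.1,0,0,0],
    [0,0,0.1,0,0,0]
  ]
}}

```text
time_s: 58.65
position: [0.5556, 0.3303, 0.0398]
tool_rot: [[-0.059, 0.998, 0.004], [0.998, 0.059, -0.002], [-0.002, 0.004, -1.0]]
ft_force: [-2.9, -1.9, 5.9]
grip_width: 0.0079
gripper_force: 119.5
```

{"name": "jog_arm", "arguments": {
  "targets": [
    [0,0,0,0,0,0],
    [0,0,0,0,0,0],
    [0,0,0,0,0,0],
    [0,0,0,0,0,0]
  ],
  "hand": 0.3
}}

```text
time_s: 58.98
position: [0.5557, 0.3303, 0.0386]
tool_rot: [[-0.059, 0.998, 0.003], [0.998, 0.059, -0.002], [-0.002, 0.003, -1.0]]
ft_force: [0.2, -0.1, 0.2]
grip_width: 0.0255
gripper_force: 0.0
```

{"name": "jog_arm", "arguments": {
  "targets": [
    [0,0,-1.5,0,0,0],
    [0,0,-4,0,0,0],
    [0,0,-8,0,0,0],
    [0,0,-12,0,0,0],
    [0,0,-14,0,0,0],
    [0,0,-14,0,0,0]
  ]
}}

```text
time_s: 59.48
position: [0.557, 0.3314, 0.1844]
tool_rot: [[-0.059, 0.998, 0.012], [0.998, 0.059, 0.001], [0.001, 0.012, -1.0]]
ft_force: [0.1, 1.0, 0.8]
grip_width: 0.0254
gripper_force: 0.0
```

```bash
python3 - <<'E'
from tf import *
s=env.observe(); print(s['time_s'],s['position'],s['q'])
for c in ('top','side','wrist'):
    im=grab(c); W=cloud(im)[im['depth']>0]
    P=W[(abs(W[:,0]-.55)<.14)&(abs(W[:,1]-.333)<.15)&(abs(W[:,2]-.061)<.007)]
    if len(P)>20: print(c,'tote',cv2.minAreaRect((P[:,:2]*1000).astype(np.float32)),len(P),np.median(P[:,2]))
    P=W[(abs(W[:,0]-.393)<.03)&(abs(W[:,1]-.30)<.06)&(W[:,2]>.085)&(W[:,2]<.125)]
    if len(P)>5: print('ball',np.median(P,0),P.max(0),P.min(0),len(P))
    if c=='top': save('t11',im['frame'],(130,360,60,300),2.5)
E
```

```text
59.4833 [0.557 0.331 0.184] [20.389 32.219 59.423 -0.179 87.669 17.021]
top tote ((544.8001708984375, 333.09619140625), (204.67593383789062, 231.8433837890625), 2.996601104736328) 1223 0.059309148314788174
ball [0.392 0.292 0.104] [0.405 0.305 0.111] [0.379 0.283 0.093] 168
side tote ((548.291748046875, 330.4589538574219), (204.66685485839844, 236.34510803222656), 3.550281524658203) 829 0.05763908816858965
ball [0.393 0.286 0.099] [0.406 0.3   0.108] [0.383 0.28  0.088] 92
wrist tote ((547.0715942382812, 332.1350402832031), (203.08729553222656, 230.16336059570312), 3.2258810997009277) 11192 0.060541434483893125
ball [0.398 0.298 0.104] [0.407 0.308 0.111] [0.383 0.283 0.085] 1444
```

View pics/t11.png

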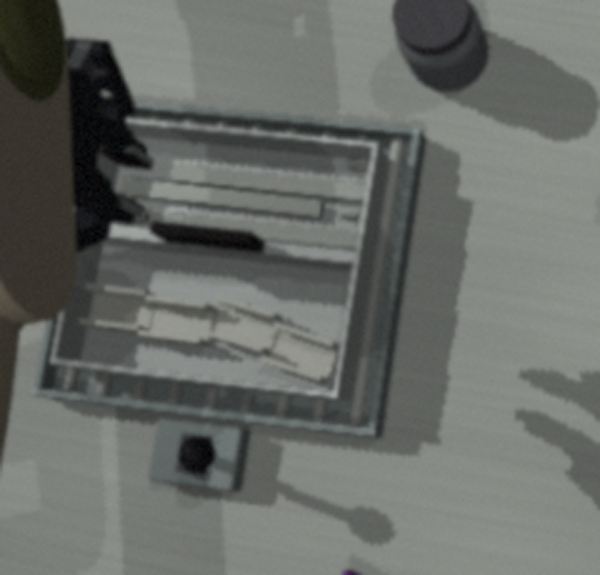

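The tote sits inside the bed's edge with its rim at z≈0.061, so it rests flat on the rollers. The lever ball is at crop pixel (197,455). Now I'll push it over towards +y with closed fingers.

```bash
python3 - <<'E'
from tf import *
q=plan([dict(p=[.395,.240,.17],R=down(93.5),hand=0,c='go',x=3),dict(p=[.395,.240,.055],c='down',v=.03,x=2)])
E
```

```text
go {'hand': 0} [-5.0, -10.2, 0.5, -0.1, 0.1, -55.4] x 8
go {'hand': 0} [3.4, -6.1, 0.2, 0.0, 0.1, -34.7] x 8
down {} [[0.0, 0.0, 2.88, 0.0, 0.0, 0.0], [0.0, 0.0, 5.75, 0.0, 0.0, 0.0], [0.0, 0.0, 8.62, 0.0, 0.0, 0.0], [0.0, 0.0, 11.5, 0.0, 0.0, 0.0], [0.0, 0.0, 11.5, 0.0, 0.0, 0.0], [0.0, 0.0, 11.5, 0.0, 0.0, 0.0]]
end [0.395, 0.2399, 0.0554]
```

{"name": "jog_arm", "arguments": {
  "targets": [
    [-5,-10.2,0.5,0,0,-55.4],
    [-5,-10.2,0.5,0,0,-55.4],
    [-5,-10.2,0.5,0,0,-55.4],
    [-5,-10.2,0.5,0,0,-55.4],
    [-5,-10.2,0.5,0,0,-55.4],
    [-5,-10.2,0.5,0,0,-55.4],
    [-5,-10.2,0.5,0,0,-55.4],
    [-5,-10.2,0.5,0,0,-55.4]
  ],
  "hand": 0
}}

```text
time_s: 60.3
position: [0.4554, 0.2744, 0.1717]
tool_rot: [[-0.858, 0.513, -0.001], [0.513, 0.858, -0.003], [-0.001, -0.003, -1.0]]
ft_force: [0.0, 0.3, -0.1]
grip_width: 0.0002
gripper_force: 0.0
```

{"name": "jog_arm", "arguments": {
  "targets": [
    [3.4,-6.1,0.2,0,0,-34.7],
    [3.4,-6.1,0.2,0,0,-34.7],
    [3.4,-6.1,0.2,0,0,-34.7],
    [3.4,-6.1,0.2,0,0,-34.7],
    [3.4,-6.1,0.2,0,0,-34.7],
    [3.4,-6.1,0.2,0,0,-34.7],
    [3.4,-6.1,0.2,0,0,-34.7]
  ]
}}

```text
time_s: 60.88
position: [0.395, 0.24, 0.1703]
tool_rot: [[-0.998, -0.057, 0.0], [-0.057, 0.998, -0.003], [-0.0, -0.003, -1.0]]
ft_force: [0.8, -0.0, -0.2]
grip_width: -0.0002
gripper_force: 0.0
```

{"name": "jog_arm", "arguments": {
  "targets": [
    [0,0,3,0,0,0],
    [0,0,6,0,0,0],
    [0,0,9,0,0,0],
    [0,0,11.5,0,0,0],
    [0,0,11.5,0,0,0],
    [0,0,11.5,0,0,0]
  ]
}}

```text
time_s: 61.38
position: [0.3952, 0.2397, 0.0558]
tool_rot: [[-0.998, -0.058, -0.0], [-0.058, 0.998, -0.003], [0.001, -0.003, -1.0]]
ft_force: [-0.4, -0.1, 1.4]
grip_width: 0.0003
gripper_force: 0.0
```

{"name": "jog_arm", "arguments": {
  "targets": [
    [0,1,0,0,0,0],
    [0,2,0,0,0,0],
    [0,3,0,0,0,0],
    [0,4,0,0,0,0],
    [0,5,0,0,0,0],
    [0,6,0,0,0,0],
    [0,6,0,0,0,0]
  ]
}}

```text
time_s: 61.97
position: [0.392, 0.3017, 0.0563]
tool_rot: [[-0.998, -0.062, 0.003], [-0.062, 0.998, -0.002], [-0.003, -0.002, -1.0]]
ft_force: [-0.2, -0.6, -0.3]
grip_width: 0.0002
gripper_force: 0.0
```

```bash
cat > ball.py <<'E'
from tf import *
s=env.observe(); print(s['time_s'],s['position'],s['ft_force'])
for c in ('top','side'):
    im=grab(c); W=cloud(im); env_r=env.regions_of(c,'lever_tip')[:2]
    for r in env_r:
        P=W[r['pixels']&(im['depth']>0)]; P=P[P[:,2]>.07]
        if len(P)>5: print(c,round(r['score'],2),np.round(r['point']),np.median(P,0),P[:,2].max(),len(P))
E
python3 ball.py
```

```text
61.9667 [0.392 0.302 0.056] [-0.233 -0.62  -0.294]
```

{"name": "jog_arm", "arguments": {
  "targets": [
    [0,0.8,0,0,0,0],
    [0,1.6,0,0,0,0],
    [0,2.4,0,0,0,0],
    [0,3.2,0,0,0,0],
    [0,3.7,0,0,0,0],
    [0,3.7,0,0,0,0]
  ]
}}

```text
time_s: 62.67
position: [0.3898, 0.3375, 0.056]
tool_rot: [[-0.998, -0.062, 0.003], [-0.062, 0.998, -0.003], [-0.003, -0.003, -1.0]]
ft_force: [-0.4, -0.8, 0.5]
grip_width: 0.0001
gripper_force: 0.1
```

{"name": "jog_arm", "arguments": {
  "targets": [
    [0,0.2,0,0,0,0],
    [0,0.4,0,0,0,0],
    [0,0.4,0,0,0,0]
  ]
}}

```text
time_s: 62.92
position: [0.3896, 0.3384, 0.0558]
tool_rot: [[-0.998, -0.061, 0.002], [-0.061, 0.998, -0.008], [-0.001, -0.008, -1.0]]
ft_force: [2.2, -14.2, 0.8]
grip_width: 0.0003
gripper_force: 6.8
```

```bash
python3 ball.py
```

```text
62.9167 [0.39  0.338 0.056] [  2.204 -14.211   0.793]
```

{"name": "jog_arm", "arguments": {
  "targets": [
    [0,0.1,0,0,0,0],
    [0,0.2,0,0,0,0],
    [0,0.2,0,0,0,0]
  ]
}}

```text
time_s: 63.37
position: [0.3895, 0.3388, 0.0557]
tool_rot: [[-0.998, -0.061, 0.001], [-0.061, 0.998, -0.011], [-0.0, -0.011, -1.0]]
ft_force: [3.3, -22.6, 2.5]
grip_width: 0.0001
gripper_force: 11.3
```

{"name": "jog_arm", "arguments": {
  "targets": [
    [0,-1,0,0,0,0],
    [0,-3,0,0,0,0],
    [0,-6,0,0,0,0],
    [0,-6,-3,0,0,0],
    [0,-8,-7,0,0,0],
    [0,-11,-11,0,0,0],
    [0,-14,-14,0,0,0],
    [0,-14,-14,0,0,0]
  ]
}}

```text
time_s: 64.03
position: [0.3992, 0.2014, 0.2008]
tool_rot: [[-0.998, -0.059, 0.01], [-0.059, 0.998, -0.001], [-0.01, -0.002, -1.0]]
ft_force: [0.8, -0.1, -0.1]
grip_width: -0.0003
gripper_force: 0.0
```

{"name": "jog_arm", "arguments": {
  "targets": [
    [0,-4,0,0,0,0],
    [0,-8,0,0,0,0],
    [0,-12,0,0,0,0],
    [0,-16,0,0,0,0],
    [0,-20,0,0,0,0],
    [0,-20,0,0,0,0]
  ]
}}

```text
time_s: 64.53
position: [0.4104, -0.0019, 0.1967]
tool_rot: [[-0.999, -0.053, 0.003], [-0.053, 0.999, -0.004], [-0.003, -0.004, -1.0]]
ft_force: [0.6, -0.1, -0.1]
grip_width: 0.0003
gripper_force: 0.0
```

```bash
python3 ball.py; python3 - <<'E'
from h import *
im=grab('top'); save('t12',im['frame'])
np.set_printoptions(precision=4,suppress=True)
for c in('top','side'):
    im=grab(c);W=cloud(im)[im['depth']>0]
    P=W[(abs(W[:,0]-.39)<.035)&(abs(W[:,1]-.34)<.08)&(W[:,2]>.08)&(W[:,2]<.13)]; print(c,len(P),np.median(P,0) if len(P) else '')
    P=W[(abs(W[:,0]-.55)<.14)&(abs(W[:,1]-.333)<.15)&(abs(W[:,2]-.061)<.007)]; print('tote',cv2.minAreaRect((P[:,:2]*1000).astype(np.float32)),len(P),np.median(P[:,2]))
E
```

```text
64.5333 [ 0.41  -0.002  0.197] [ 0.623 -0.109 -0.053]
top 0.67 [308. 106.] [0.387 0.359 0.098] 0.10571909343443764 195
side 0.74 [180. 174.] [0.391 0.353 0.093] 0.10388740414041542 122
top 169 [0.3876 0.3593 0.0993]
tote ((544.997314453125, 333.5031433105469), (204.26353454589844, 233.24453735351562), 3.2649714946746826) 1519 0.05941891509371788
side 104 [0.3906 0.3535 0.0956]
tote ((547.9744262695312, 330.6330871582031), (205.5450897216797, 236.645263671875), 3.3379812240600586) 611 0.05749575479867308
```

View pics/t12.png

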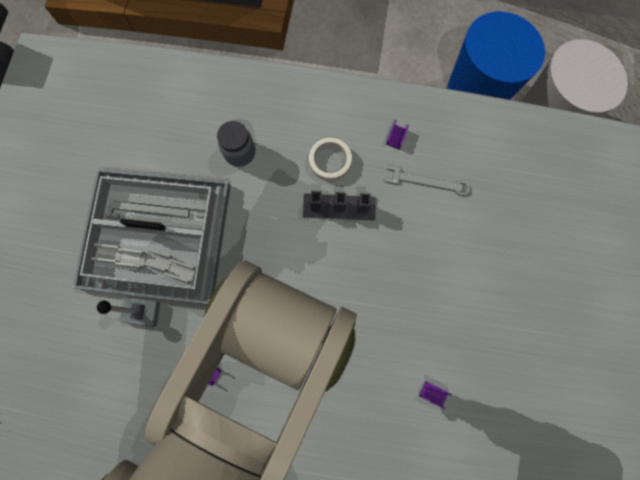

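```bash
python3 - <<'E'
from h import *
from scipy.optimize import least_squares
np.set_printoptions(precision=4,suppress=True)
a=np.radians(3.5); piv=np.array([.3905,.323])
for c in('top','side'):
    for tag,W,y0 in (('start',np.load(c+'0.npz')['W'].reshape(-1,3),.291),('now',cloud(grab(c)).reshape(-1,3),.357)):
        P=W[(abs(W[:,0]-.391)<.022)&(abs(W[:,1]-y0)<.025)&(W[:,2]>.088)&(W[:,2]<.125)]
        s=least_squares(lambda v:np.linalg.norm(P-v,axis=1)-.013,P.mean(0)-[0,0,.01],loss='soft_l1',f_scale=.002).x
        print(c,tag,s,len(P),'angle',np.degrees(np.arctan2(s[1]-piv[1],s[2]-.022)))
E
```

```text
top start [0.3918 0.2963 0.0952] 168 angle -20.01210621964508
top now [0.387  0.3642 0.0907] 162 angle 30.977422186034126
side start [0.395  0.2937 0.0936] 89 angle -22.270672984004324
side now [0.3918 0.361  0.0901] 81 angle 29.16174844856569
```

The lever is at about +30°, against its stop. The tote is flat in the bed, and the tape, jar and wrench are where they were. Handing in.

```bash
python3 -c "
from rig import env
print(env.close_job())"
```

```text
the job is handed in; nothing more can be done
None
```

The job is done and handed in: four brackets and three flat hangers are in the tote, the tote sits flat inside the roller bed's edge, and the lever is thrown over to its stop; the hand-in returned no verdict.

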